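# Set up and fill the fruit mill

### The job

Get the fruit mill ready for its next run: seat the rasp rotor fully home in the spindle with its slot over the two dogs, then put all the quinces from the white tray into the drum and lay the lid flat on the drum. Set the orange funnel fully home in the empty jar and swing the mill's spout round until its end is over the middle of the funnel. Leave the other things on the bench where they are, and don't tip the jar over.

Things in the scene. Friction and masses are not known exactly. Their poses are not given: they have to be found in the camera images.
- mill: Fruit mill, fixed to the bench: a green square motor base 190 x 190 mm, 110 mm tall, with an upright round steel drum on it. Origin on the bench under the drum's axis; z up; y points from the drum's axis to the side of the swivel spout. Flat toggles on the drum's -x and +x sides reach 104 mm from its axis.
- drum_rim (a point): Centre of the drum's open top, at rim height, 224 mm above the bench. The drum is 160 mm inside and 180 mm outside diameter over its rolled rim; the spindle stands in the middle of its floor. Axes as the mill's.
- spindle_nose (a point): Centre of the spindle's flat top face, in the drum, 84 mm below the rim. Steel nose 52 mm across; tapered bore open upwards, 32 mm diameter at the mouth, 21 mm at 46 mm depth. Two brass dogs stand on the face at +x and -x, 16 to 26 mm from the axis, 10 mm wide, 8 mm tall: x of this frame runs through both. The spindle turns about its vertical axis against a friction of 0.15 N m.
- rotor_grip (a point): Rasp rotor (about 420 g): middle of its black finger grip, an upright flat bar 44 mm long (x), 16 mm thick (y), from 28 mm below to 26 mm above this point. The steel rasp disc under it is 144 mm across, its upper face 28 mm and lower face 36 mm below this point. The slotted flange and the shank are below that. z up.
- rotor_flange (a point): Rotor: centre of the lower face of its drive flange (52 mm across), 46 mm below rotor_grip. The tapered shank reaches 42 mm further down, 29 mm diameter at the flange, 19 mm at the tip. The drive slot runs right across this face along x (in line with the grip's long side), 14 mm wide, 10 mm deep; a half turn does not matter. Fully home, this face lies on the spindle's top face.
- rotor_stand: Wooden stand in which the rotor starts, upright, its flange on the stand's top and its shank in a plain 35 mm hole: round post 80 mm across, 56 mm tall, on a 110 mm square foot. Fixed. Origin at its underside's centre.
- lid_knob (a point): Drum lid (about 280 g): middle of its red knob, an upright cylinder 28 mm across, from 21 mm below to 15 mm above this point. Below it a flat disc 178 mm across, 5 mm thick, then a tapering plug 144 to 148 mm across, 6 mm deep. On the drum, the disc lies on the rim and the plug inside it; this point is then 26 mm above drum_rim. Starts on the bench, knob up.
- funnel_mid (a point): Orange funnel (70 g): middle of its upper collar, an upright cylinder 64 mm across, from 15 mm below to 15 mm above this point. Below its flat underside is a tapered spigot 34 mm long, 45 mm diameter at the top, 35 mm at the tip. Fully home in the jar, the collar's underside lies on the jar's rim and this point is 15 mm above jar_mouth.
- drip_cup: Blue round cup, 80 mm across, 42 mm tall, in which the funnel starts, upright, its collar on the cup's rim. Fixed. Origin at its underside's centre.
- jar_mouth (a point): Centre of the empty glass jar's mouth, at its rim. The jar is 78 mm tall, 88 mm across the body (up to 50 mm height), its neck 68 mm outside and 48 mm inside, free inside to 38 mm below the mouth; 380 g, loose, standing on the bench beside the mill, on the spout's side.
- spout_knob (a point): Red upright knob on the mill's swivel spout, 15 mm across, from 20 mm below to 20 mm above this point. The spout is a level steel trough 30 mm wide, its underside 118 mm and its upper edge 135 mm above the bench, turning about a vertical pivot that stands 100 mm from the drum's axis along the mill's y; the knob is 84 mm from that pivot.
- spout_end (a point): The spout's pouring point, at its underside near its free end, 105 mm from the pivot (the trough itself ends at 114 mm). The collar of the funnel set in the jar passes 10 mm beneath it.
- spout (a joint): Angle of the spout about its pivot, rad: 0 = straight away from the drum (along the mill's y), positive = counter-clockwise seen from above, range -0.7 to 1.6. Starts swung aside at 1.3 to 1.5; stays where it is left (friction about 1 N at the knob).
- quince1_mid (a point): Quince 1 (may be absent): centre of a yellow fruit 54 mm across, 50 mm tall, cut flat at both ends, 85 g; 25 mm above its foot if upright. Starts upright in the tray. On the rotor's disc an upright quince's centre is 41 mm below the drum's rim; four fit side by side on the disc round the finger grip, which ends 12 mm below the rim.
- quince2_mid (a point): Quince 2 (may be absent): centre of a yellow fruit 54 mm across, 50 mm tall, cut flat at both ends, 85 g; 25 mm above its foot if upright. Starts upright in the tray. On the rotor's disc an upright quince's centre is 41 mm below the drum's rim; four fit side by side on the disc round the finger grip, which ends 12 mm below the rim.
- quince3_mid (a point): Quince 3 (may be absent): centre of a yellow fruit 54 mm across, 50 mm tall, cut flat at both ends, 85 g; 25 mm above its foot if upright. Starts upright in the tray. On the rotor's disc an upright quince's centre is 41 mm below the drum's rim; four fit side by side on the disc round the finger grip, which ends 12 mm below the rim.
- quince4_mid (a point): Quince 4 (may be absent): centre of a yellow fruit 54 mm across, 50 mm tall, cut flat at both ends, 85 g; 25 mm above its foot if upright. Starts upright in the tray. On the rotor's disc an upright quince's centre is 41 mm below the drum's rim; four fit side by side on the disc round the finger grip, which ends 12 mm below the rim.
- tray: White shallow plastic tray, 280 (x) x 240 (y) mm, rim 12 mm high and 4 mm thick, floor 4 mm; origin at the centre of its underside. Fixed to the bench.
- jam_jar: Bystander, to be left alone: closed amber jam jar with a red cap, 72 mm across, 95 mm tall; origin at its underside's centre.
- honey_jar: Bystander, to be left alone: closed amber jar with a brass-coloured cap, 76 mm across, 100 mm tall; origin at its underside's centre.
- juice_bottle: Bystander, to be left alone: green glass bottle, 72 mm across, 180 mm tall; origin at its underside's centre.
- spoon: Bystander, to be left alone: wooden spoon lying flat, 240 mm long; origin at its underside's centre.
- mug: Bystander, to be left alone: white mug, 80 mm across, 90 mm tall; origin at its underside's centre.
- brush: Bystander, to be left alone: hand brush lying flat, 200 mm long; origin at its underside's centre.

How it is judged:
By the outcome, as a careful person would: the job done as asked, in the order asked, and still so for the second after the job is handed in, with the robot touching nothing.
Of quince1, quince2, quince3, quince4 only 2 to 4 are there at a start; the rules pass over those that are not, and their reading is None.
At some moment in a run one of quince1, quince2, quince3, quince4, lid may be knocked a few centimetres aside while the robot is not near it.
It also fails if it takes over 210 s, if anything falls off the work surface, if the arm or the gripper's body presses on something with over 40 N, if the wrist force passes 120 N, or if a joint passes its speed limit or range.

### The arm

A 7-joint arm with a two-finger parallel gripper is mounted at the origin on the work surface. World frame = base frame: x ahead of the robot, y to its left, z up, the work surface at z = 0. Lengths are in m, angles in rad, forces in N, time in s.
With the tool pointing down it reaches from about 0.4 to 0.85 m from the base axis. Payload 4.5 kg.
Tool frame: the origin (TCP) lies on the centre line of the jaws, within the pads' length; the fingertips stand env.tip_extent ahead of it and the grasp point (between the pads) lies 6 mm ahead of it (env.tip_extent is the distance from the TCP to the fingertips, in m); z points along the fingers, x is the direction in which the jaws open and shut, and the axes are right-handed (so a half turn about z gives the same grasp; the last joint's range is limited). The gripper opens to 85 mm and grips with 20 to 120 N. Pads are 22 mm wide; open, the fingers measure 114 mm over their backs; the gripper's body (76 mm by 85 mm) begins 54 mm behind the grasp point. The pads swing forward as they close: fully open they stand 13 mm farther back than shut.
Start: joints at [-1.3, 0.689, -0.195, 1.565, 0.157, 0.902, -0.215], TCP at [0.147, 0.608, 0.256] pointing down, gripper open.
Joint ranges: [-3.01, 3.01], [-0.46, 2.08], [-1.47, 1.51], [0.13, 2.56], [-1, 4.14], [0.04, 2.09], [-2.66, 2.66]. Speed limits (rad/s): [2.57, 2.57, 3.14, 3.14, 3.14, 3.14, 3.14].

### API

Orientations are given as [roll, pitch, yaw] about the fixed x, y, z axes, in that order (R = Rz(yaw) Ry(pitch) Rx(roll)).
In Python, from station import env gives the robot as it stands.
- The arm moves only by the tool send_rows, never from a script. Its arguments are lists of equal length, an entry for each row: "jaw": the closure, from -1 (fully open) to 1 (shut), so that 0 is half open; "translation": the shift along the tool's x, y, z in m, a list of three; "angular": the turn, a rotation vector about the tool's x, y, z in degrees, a list of three. In form: {"jaw": [jaw, ...], "translation": [[tx, ty, tz], ...], "angular": [[rx, ry, rz], ...]}. A call has exactly 10 rows; each row shifts and turns the commanded pose from where the row before left it, along the tool's axes as they then stand; what a row does not reach is not made up. A row lasts 1/12 s, in which the tool goes at most 41.7 mm and 7.16 degrees, less where a joint would pass 70% of its speed; a pose out of reach is approached as far as the arm can. A call with a gripper value outside its range is refused whole. The fingers move at their own pace and stop on an object; "grip_force" is the grip in N (left out, the last holds). Time passes only in rows, so rows that do not move let the fingers close, or fill a call up. It gives the time, the measured TCP pose, the force and the opening at its end, in the units of the state.
- env.sense(): the state, without advancing time (a new reading comes with each control period).
- env.snapshot(name): name is "side" or "top"; returns the picture (384x512x3 uint8, blue, green, red); there is no depth.
- env.calibration(name): a dict with "vfov" (degrees; the focal length in pixels is half the picture's height over the tangent of half this angle, whatever the lens; pixels are square), "cx", "cy" (the principal point, pixels), "world_from_camera" (4x4, takes a point from camera to world coordinates). Camera axes: x right, y down, z forward; pixel columns grow to the right and rows downward; lengths in m; the calibration is good to about 2 mm. A picture is of the moment at which its call begins. calibration takes no time and is no camera call.
- env.hand_in(): hands the job in, once; it reports no verdict.
The state is a dict: "time": time; "q": joint angles; "qvel": joint speeds; "effort": joint torques, N m; "eef_pos": TCP position; "orientation": TCP orientation; "contact_force": force on the tool from outside, world axes, zero at the start; "wrist_torque": the same for the moment, N m; "grip_width": finger opening in m.
Only numpy, scipy, OpenCV 4.12 (cv2) and the standard library are available. Lean on these libraries where they do the work, as an engineer would, in place of code of your own. Each camera call takes 0.05 s, during which the arm holds its last target.

## Working session

There is one attempt and no reset: what is moved stays moved. The work goes in short steps, Python scripts to look and compute and a tool call to move; the robot and the scene stay as the last step left them, time stands still between calls to the robot, and variables do not carry over. Pictures are saved under pics/ and viewed, and the job is handed in when it is done.

Besides the shell and the picture viewer there is one more tool, called after "Emit:" as a command line: name --argument value ..., lists and objects as JSON in quotes. send_rows: Moves the arm, as the interface text tells. Its arguments: {"type":"object","properties":{"jaw":{"type":"array"},"translation":{"type":"array"},"angular":{"type":"array"},"grip_force":{"type":"number"}},"required":["jaw","translation","angular"]}

```bash
ls; mkdir -p pics; python3 - <<'E'
from station import env
import cv2
s=env.sense(); print({k:(v if not hasattr(v,'round') else v.round(4) if hasattr(v,'shape') else v) for k,v in s.items()}); print(env.tip_extent)
for n in ("side","top"):
    cv2.imwrite(f"pics/{n}0.png",env.snapshot(n)); c=env.calibration(n); print(n,c)
E
```

```text
pics
{'time': 0.0, 'q': array([-1.3002,  0.69  , -0.1945,  1.5664,  0.1573,  0.9025, -0.2151]), 'qvel': array([-0.0013, -0.0001, -0.001 ,  0.0002,  0.0005, -0.0011,  0.0016]), 'effort': array([ 7.00000e-04, -5.39598e+01, -1.26640e+00, -1.58539e+01,
        9.10000e-03,  9.40000e-03,  0.00000e+00]), 'eef_pos': array([0.1465, 0.6069, 0.2555]), 'orientation': array([3.1414e+00, 1.9000e-03, 1.3341e+00]), 'contact_force': array([-0.3129,  0.2416,  0.8744]), 'wrist_torque': array([-0.076 , -0.0208,  0.0168]), 'grip_width': 0.08523557299441709}
0.025
side {'vfov': 44.31570054241239, 'cx': 257.3063615208965, 'cy': 187.86480226905002, 'world_from_camera': array([[ 0.84539136, -0.38984926,  0.36514518, -0.03522232],
       [-0.53413359, -0.62191243,  0.57264844, -0.7790858 ],
       [ 0.00384175, -0.67914835, -0.73399098,  1.23148739],
       [ 0.        ,  0.        ,  0.        ,  1.        ]])}
top {'vfov': 46.88094751287795, 'cx': 253.27072082864314, 'cy': 189.76348161951393, 'world_from_camera': array([[ 0.00460894, -0.98453049,  0.17515271,  0.20868634],
       [-0.99987367, -0.00720165, -0.01416986,  0.05829753],
       [ 0.01521205, -0.17506527, -0.9844393 ,  1.77754723],
       [ 0.        ,  0.        ,  0.        ,  1.        ]])}
```

View pics/side0.png

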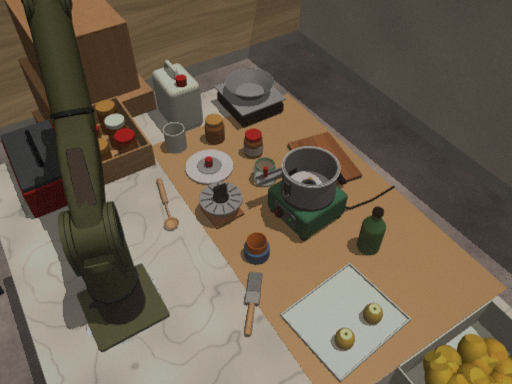

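View pics/top0.png

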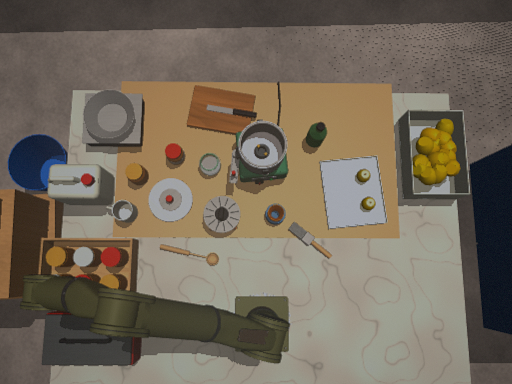

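```bash
cat > h.py <<'E'
import numpy as np, cv2
from station import env
def ray(n,u,v):
    c=env.calibration(n); f=192/np.tan(np.radians(c['vfov']/2)); T=c['world_from_camera']
    d=T[:3,:3]@np.array([(u-c['cx'])/f,(v-c['cy'])/f,1.]); return T[:3,3],d/np.linalg.norm(d)
def onz(n,u,v,z):
    o,d=ray(n,u,v); return o+d*(z-o[2])/d[2]
def proj(n,p):
    c=env.calibration(n); f=192/np.tan(np.radians(c['vfov']/2)); T=c['world_from_camera']
    q=T[:3,:3].T@(np.array(p)-T[:3,3]); return np.array([c['cx']+f*q[0]/q[2],c['cy']+f*q[1]/q[2]])
def tri(a,b):
    o1,d1=ray('side',*a);o2,d2=ray('top',*b)
    A=np.array([d1,-d2]).T; t=np.linalg.lstsq(A,o2-o1,rcond=None)[0]
    p,q=o1+d1*t[0],o2+d2*t[1]; return (p+q)/2,np.linalg.norm(p-q)
def crop(n,x0,y0,x1,y1,k,name,img=None):
    im=env.snapshot(n) if img is None else img
    cv2.imwrite(name,cv2.resize(im[y0:y1,x0:x1],None,fx=k,fy=k,interpolation=cv2.INTER_CUBIC))
E
python3 - <<'E'
from h import *
t=cv2.imread('pics/top0.png');s=cv2.imread('pics/side0.png')
crop('top',140,100,300,240,5,'pics/t1.png',t)
crop('side',180,110,350,270,4,'pics/s1.png',s)
crop('top',300,110,400,250,4,'pics/t2.png',t)
E
```

```text
(no output)
```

View pics/t1.png

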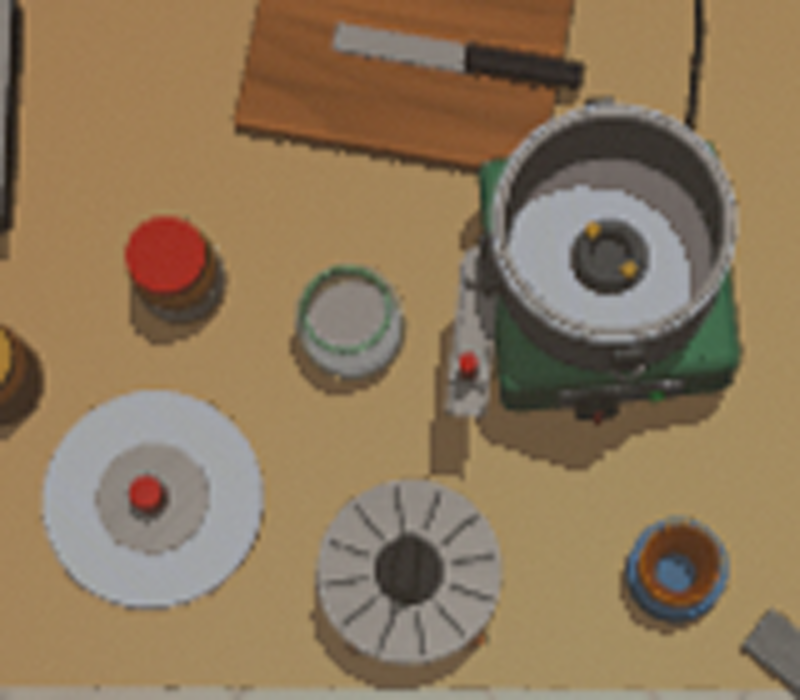

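View pics/s1.png

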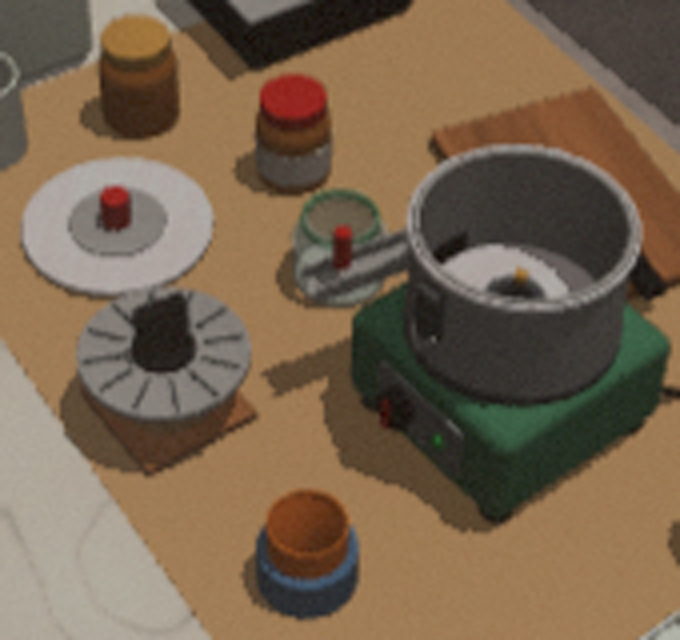

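View pics/t2.png

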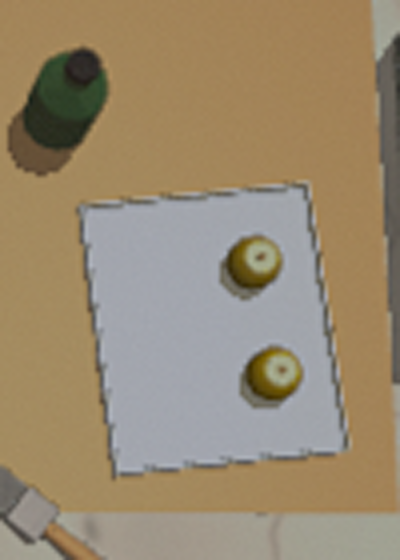

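```bash
cat >> h.py <<'E'
def comp(mask,seed=None,box=None):
    m=mask.astype(np.uint8)
    if box is not None:
        b=np.zeros_like(m); x0,y0,x1,y1=box; b[y0:y1,x0:x1]=1; m&=b
    n,l,st,ce=cv2.connectedComponentsWithStats(m)
    if n<2: return None
    i=1+np.argmax(st[1:,4]); return (l==i).astype(np.uint8),ce[i],st[i,4]
def circ(n,m,z):
    c=max(cv2.findContours(cv2.convexHull(np.argwhere(m)[:,::-1]).any() and m,cv2.RETR_EXTERNAL,cv2.CHAIN_APPROX_NONE)[0],key=len)[:,0].astype(float)
    h=cv2.convexHull(c.astype(np.float32))[:,0]
    P=np.array([onz(n,*p,z)[:2] for p in c])
    A=np.c_[2*P,np.ones(len(P))]; x=np.linalg.lstsq(A,(P**2).sum(1),rcond=None)[0]
    r=np.sqrt(x[2]+x[0]**2+x[1]**2); res=np.abs(np.hypot(*(P-x[:2]).T)-r)
    return x[:2],r,res.mean()
def hsv(im): return cv2.cvtColor(im,cv2.COLOR_BGR2HSV).astype(int)
E
python3 - <<'E'
from h import *
im={'top':cv2.imread('pics/top0.png'),'side':cv2.imread('pics/side0.png')}
H={k:hsv(v) for k,v in im.items()}
for k in H:
    h=H[k]; 
    def q(u,v): return tuple(h[v,u])
    print(k,[ (p,q(*p)) for p in ([(169,199),(160,210),(212,190),(222,215),(259,150),(265,154),(276,205),(275,214),(233,173),(209,155),(243,140),(365,175),(210,153),(205,168)] if k=='top' else [(208,163),(195,165),(225,195),(205,210),(265,165),(256,240),(256,257),(310,150),(268,160),(310,178),(345,335)])])
E
```

```text
top [((169, 199), (np.int64(2), np.int64(185), np.int64(163))), ((160, 210), (np.int64(90), np.int64(3), np.int64(164))), ((212, 190), (np.int64(19), np.int64(106), np.int64(163))), ((222, 215), (np.int64(15), np.int64(44), np.int64(58))), ((259, 150), (np.int64(18), np.int64(17), np.int64(77))), ((265, 154), (np.int64(20), np.int64(177), np.int64(154))), ((276, 205), (np.int64(14), np.int64(166), np.int64(97))), ((275, 214), (np.int64(105), np.int64(99), np.int64(129))), ((233, 173), (np.int64(2), np.int64(198), np.int64(165))), ((209, 155), (np.int64(18), np.int64(85), np.int64(96))), ((243, 140), (np.int64(17), np.int64(40), np.int64(57))), ((365, 175), (np.int64(30), np.int64(50), np.int64(153))), ((210, 153), (np.int64(44), np.int64(72), np.int64(127))), ((205, 168), (np.int64(48), np.int64(23), np.int64(135)))]
side [((208, 163), (np.int64(2), np.int64(152), np.int64(67))), ((195, 165), (np.int64(5), np.int64(16), np.int64(175))), ((225, 195), (np.int64(4), np.int64(45), np.int64(40))), ((205, 210), (np.int64(15), np.int64(30), np.int64(86))), ((265, 165), (np.int64(19), np.int64(70), np.int64(105))), ((256, 240), (np.int64(11), np.int64(198), np.int64(108))), ((256, 257), (np.int64(106), np.int64(76), np.int64(77))), ((310, 150), (np.int64(19), np.int64(46), np.int64(61))), ((268, 160), (np.int64(22), np.int64(73), np.int64(91))), ((310, 178), (np.int64(18), np.int64(163), np.int64(158))), ((345, 335), (np.int64(29), np.int64(66), np.int64(150)))]
```

```bash
cat > m.py <<'E'
from h import *
im={'top':cv2.imread('pics/top0.png'),'side':cv2.imread('pics/side0.png')}
H={k:hsv(v) for k,v in im.items()}
def red(h): return ((h[...,0]<8)|(h[...,0]>172))&(h[...,1]>140)&(h[...,2]>60)
def bench(h): return (abs(h[...,0]-18)<6)&(h[...,1]>85)
# lid knob
a=comp(red(H['side']),box=(200,150,216,172));b=comp(red(H['top']),box=(160,190,180,210))
print('lidknob',a[1],b[1],tri(a[1],b[1]))
a=comp(red(H['side']),box=(260,160,272,182));b=comp(red(H['top']),box=(228,165,240,182))
print('spoutknob',a[1],b[1],tri(a[1],b[1]))
def ob(n,box,z,f,name):
    r=comp(f(H[n]),box=box)
    if r is None: print(name,n,None); return
    m=cv2.morphologyEx(r[0],cv2.MORPH_OPEN,np.ones((3,3),np.uint8)); m=comp(m)[0]
    x,rad,res=circ(n,m,z); print(name,n,x.round(4),rad.round(4),res.round(4),r[2])
low=lambda h:(h[...,1]<60)
ob('top',(143,172,197,224),.011,lambda h:low(h)&(h[...,2]>90),'lid')
ob('side',(182,146,236,186),.011,lambda h:low(h)&(h[...,2]>90),'lid')
ob('top',(200,192,244,236),.074,lambda h:(h[...,1]<70)&(h[...,2]>0),'rotor disc')
ob('side',(196,180,246,217),.074,lambda h:(h[...,1]<70),'rotor disc')
org=lambda h:(h[...,0]<16)&(h[...,1]>150)
ob('top',(264,200,287,226),.072,org,'funnel')
blue=lambda h:(h[...,0]>95)&(h[...,0]<125)&(h[...,1]>60)
ob('top',(260,198,292,228),.0,lambda h:blue(h)|org(h),'cup')
ob('top',(236,118,290,172),.224,lambda h:(h[...,1]<60),'drum')
ob('side',(281,146,342,190),.224,lambda h:(h[...,1]<60),'drum')
gold=lambda h:(abs(h[...,0]-20)<6)&(h[...,1]>120)
m=gold(H['top'])[140:160,252:272]; print(np.c_[np.argwhere(m)[:,::-1]+[252,140]].tolist())
ye=lambda h:(abs(h[...,0]-27)<8)&(h[...,1]>110)
for bx in ((350,164,374,186),(358,192,380,214)):
    r=comp((H['top'][...,1]>45),box=bx); print('q',r[1],r[2])
E
python3 m.py
python3 - <<'E'
from h import *
t=cv2.imread('pics/top0.png')
crop('top',225,105,305,185,8,'pics/t3.png',t)
crop('top',195,140,245,180,12,'pics/t4.png',t)
crop('top',195,185,300,240,7,'pics/t5.png',t)
crop('top',340,150,390,220,8,'pics/t6.png',t)
E
```

```text
lidknob [208.34482759 161.27586207] [168.63636364 198.24242424] (array([0.48384234, 0.37114903, 0.02421858]), np.float64(0.00019705198188288008))
spoutknob [265.36111111 170.75      ] [233.  172.5] (array([0.56274928, 0.11116764, 0.15416482]), np.float64(0.0001692637029339897))
lid top [0.4814 0.3673] 0.0875 0.001 1482
lid side [0.4795 0.3599] 0.0889 0.0027 1257
rotor disc top [0.4161 0.1569] 0.0704 0.0008 1088
rotor disc side [0.4128 0.1619] 0.0759 0.0071 1163
funnel top [ 0.4259 -0.0524] 0.0231 0.0045 125
cup top [ 0.4377 -0.0578] 0.0217 0.0057 197
drum top [0.6426 0.0111] 0.0965 0.0058 2139
drum side [ 0.6414 -0.0081] 0.0961 0.0064 2210
[[257, 145], [258, 145], [259, 145], [257, 146], [258, 146], [259, 146], [258, 147], [265, 152], [266, 152], [264, 153], [265, 153], [266, 153], [264, 154], [265, 154], [266, 154], [265, 155]]
q [362.93478261 175.34057971] 138
q [367.86231884 203.13043478] 138
```

View pics/t3.png

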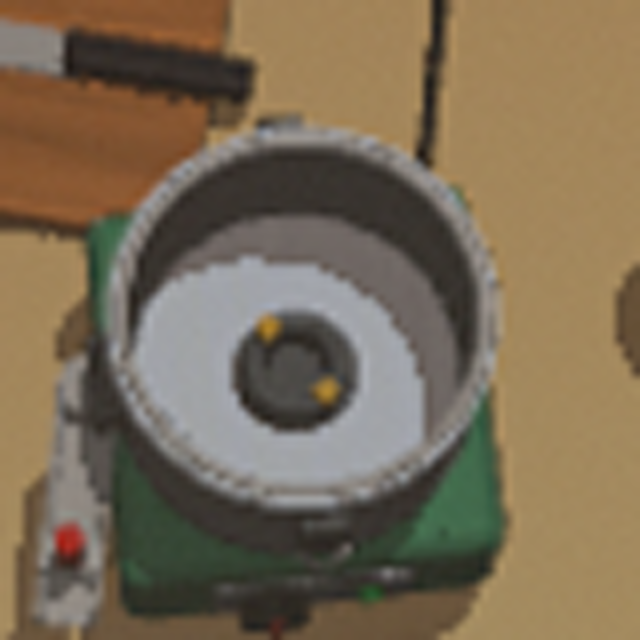

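View pics/t4.png

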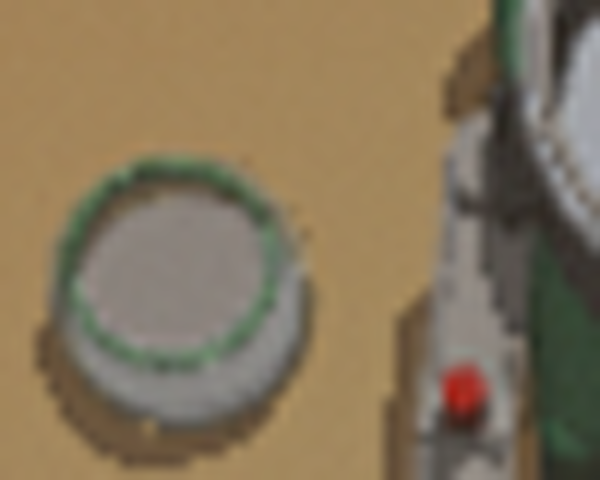

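View pics/t5.png

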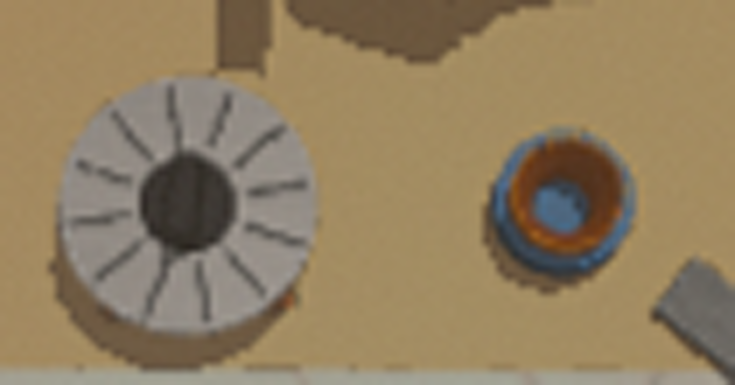

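View pics/t6.png

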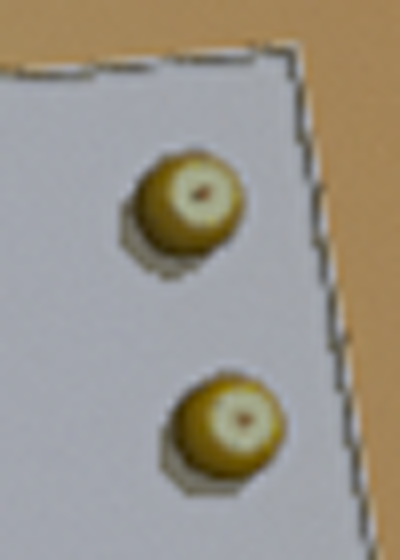

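```bash
python3 - <<'E'
from h import *
t=lambda x,y,k,x0,y0:((x+.5)/k-.5+x0,(y+.5)/k-.5+y0)
T3=lambda x,y:t(x,y,8,225,105)
for p in ((107,310),(497,310),(302,127),(302,508),(302,318)): print('rim',onz('top',*T3(*p),.224).round(4))
a,b=onz('top',*T3(268,326),.148),onz('top',*T3(327,390),.148); print('dogs',a,b,(a+b)/2,np.degrees(np.arctan2(*(a-b)[1::-1])),np.linalg.norm(a-b))
print('nose',onz('top',*T3(295,370),.140))
S1=lambda x,y:t(x,y,4,180,110)
# side: rim outer
for p in ((407,240),(640,240),(524,145),(524,309)): print('rim side',onz('side',*S1(*p),.224).round(4))
print('dog side',onz('side',*S1(522,272),.148))
T4=lambda x,y:t(x,y,12,195,140)
for p in ((58,262),(285,262),(170,155),(170,370),(170,262)): print('jar',onz('top',*T4(*p),.078).round(4))
for p in ((300,228),(382,228),(341,190),(341,265)): print('jar side',onz('side',*S1(*p),.078).round(4))
T5=lambda x,y:t(x,y,7,195,185)
for p in ((508,196),(622,196),(565,137),(565,254)): print('funnel',onz('top',*T5(*p),.072).round(4))
for p in ((265,525),(349,525),(307,490),(307,558)): print('fun side',onz('side',*S1(*p),.072).round(4))
T6=lambda x,y:t(x,y,8,340,150)
for p in ((201,194),(242,420)): print('q',onz('top',*T6(*p),.054).round(4))
for p in ((189,205),(229,427)): print('q',onz('top',*T6(*p),.03).round(4))
for p in ((488,330),(325,318)): pass
# base corners green top z=.11
for p in ((500,535),(125,575),(90,215)): print('base',onz('top',*T3(*p),.11).round(4))
s=cv2.imread('pics/side0.png')
def enh(im,g=.5): return (255*(im/255.)**g).astype(np.uint8)
crop('side',192,170,252,225,12,'pics/s2.png',enh(s)); crop('top',200,185,245,235,12,'pics/t7.png',enh(cv2.imread('pics/top0.png')))
E
```

```text
rim [0.6559 0.0924 0.224 ]
rim [ 0.6575 -0.0848  0.224 ]
rim [0.7435 0.004  0.224 ]
rim [0.5646 0.0038 0.224 ]
rim [0.653  0.0039 0.224 ]
dogs [0.67061204 0.01739208 0.148     ] [ 0.63946308 -0.01068992  0.148     ] [0.65503756 0.00335108 0.148     ] 42.035893968571706 0.04193872322668162
nose [0.65128311 0.00424604 0.14      ]
rim side [0.5677 0.0318 0.224 ]
rim side [ 0.7169 -0.0617  0.224 ]
rim side [0.7064 0.0706 0.224 ]
rim side [ 0.5999 -0.0724  0.224 ]
dog side [0.67069333 0.01425002 0.148     ]
jar [0.623  0.2465 0.078 ]
jar [0.6236 0.1721 0.078 ]
jar [0.6595 0.2106 0.078 ]
jar [0.587 0.209 0.078]
jar [0.6233 0.2098 0.078 ]
jar side [0.5845 0.2109 0.078 ]
jar side [0.6449 0.173  0.078 ]
jar side [0.6407 0.2322 0.078 ]
jar side [0.5903 0.1543 0.078 ]
funnel [ 0.4227 -0.0205  0.072 ]
funnel [ 0.4231 -0.0837  0.072 ]
funnel [ 0.4559 -0.0522  0.072 ]
funnel [ 0.3906 -0.052   0.072 ]
fun side [ 0.3951 -0.0413  0.072 ]
fun side [ 0.4491 -0.0752  0.072 ]
fun side [ 0.4399 -0.0301  0.072 ]
fun side [ 0.4059 -0.084   0.072 ]
q [ 0.5833 -0.4113  0.054 ]
q [ 0.4694 -0.4271  0.054 ]
q [ 0.5828 -0.4116  0.03  ]
q [ 0.4694 -0.4272  0.03  ]
base [ 0.5781 -0.0958  0.11  ]
base [0.557  0.0848 0.11  ]
base [0.7368 0.1037 0.11  ]
```

View pics/s2.png

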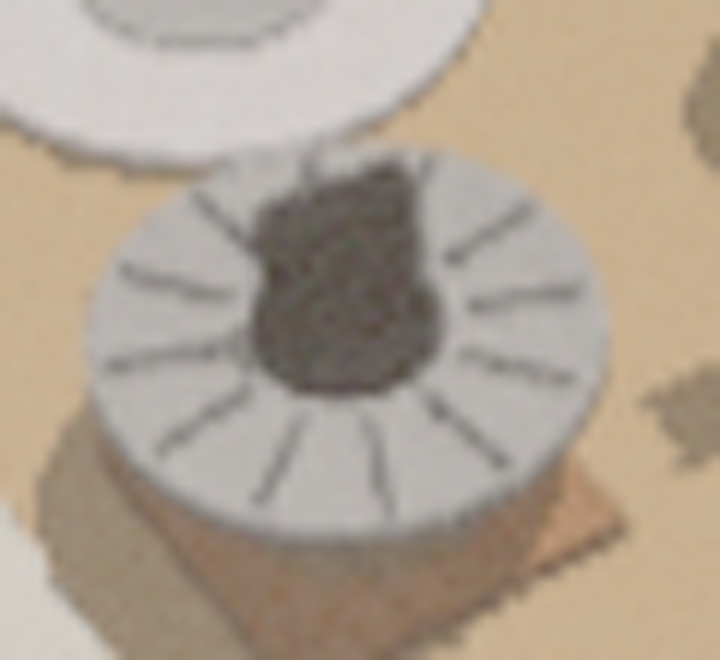

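View pics/t7.png

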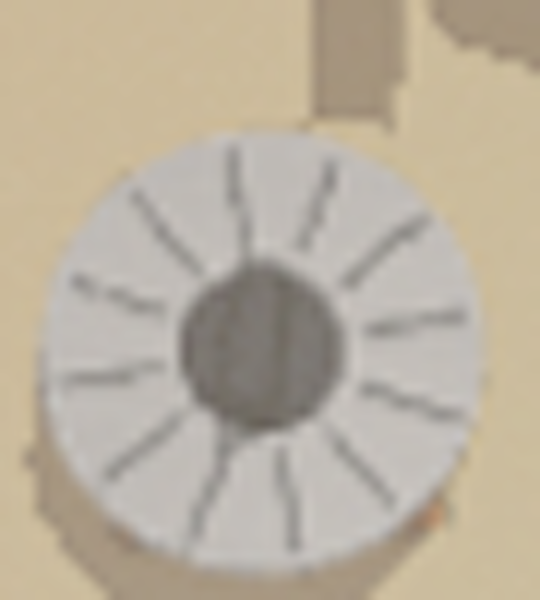

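```bash
python3 - <<'E'
from h import *
s=cv2.imread('pics/side0.png');t=cv2.imread('pics/top0.png')
def enh(im,lo,hi): return np.clip((im.astype(float)-lo)*255/(hi-lo),0,255).astype(np.uint8)
crop('side',205,178,235,206,20,'pics/s3.png',enh(s,20,110)); crop('top',210,200,234,228,20,'pics/t8.png',enh(t,30,110))
E
```

```text
(no output)
```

View pics/s3.png

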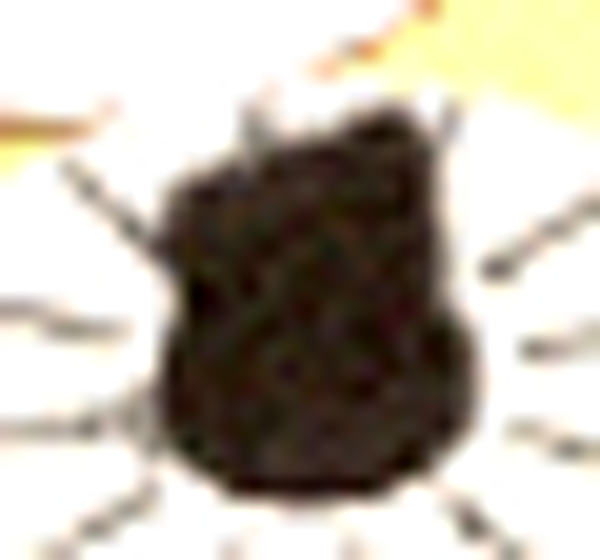

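View pics/t8.png

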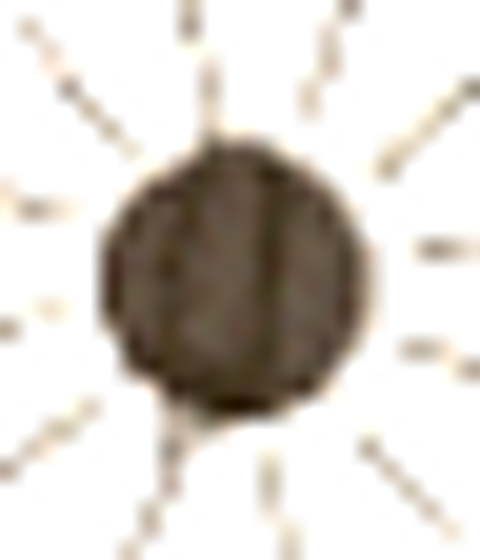

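```bash
python3 - <<'E'
from h import *
t=lambda x,y:((x+.5)/20-.5+205,(y+.5)/20-.5+178)
for p in ((168,195),(375,102),(432,140)): print(onz('side',*t(*p),.128).round(4))
for th in (-10,-5,0,5,10):
    r=np.radians(th);R=np.array([[np.cos(r),-np.sin(r)],[np.sin(r),np.cos(r)]])
    print(th,[(((proj('side',[*(np.array([.4161,.157])+R@np.array(c)),.128])-[205,178]+.5)*20).round().tolist()) for c in ((-.022,.008),(.022,.008),(.022,-.008))])
g=cv2.cvtColor(cv2.imread('pics/top0.png'),cv2.COLOR_BGR2GRAY)
print(g[204:224,213:231])
from h import *
print(proj('top',[.4161,.1569,.128]))
E
```

```text
[0.3951 0.1592 0.128 ]
[0.4332 0.1595 0.128 ]
[0.4368 0.1473 0.128 ]
-10 [[144.0, 157.0], [403.0, 82.0], [437.0, 149.0]]
-5 [[144.0, 166.0], [395.0, 76.0], [436.0, 140.0]]
0 [[146.0, 176.0], [385.0, 70.0], [435.0, 131.0]]
5 [[148.0, 185.0], [375.0, 64.0], [432.0, 122.0]]
10 [[152.0, 193.0], [365.0, 60.0], [428.0, 113.0]]
[[ 83 122 141 140 140 139 130  90 143 140 142 131  98 133 141 140 140 143]
 [120  90 123 144 143 141 135  98 148 146 143 119  99 145 142 142 143 139]
 [138 119  91 124 143 145 136  90 106 107 127 142 137 144 144 146 143 110]
 [140 139 121 101 147 141 100  61  63  62  77 108 134 146 145 138 100  98]
 [141 141 141 128 108  85  56  50  55  54  46  62  87 123 142 109  87 134]
 [142 141 139 103  62  50  50  52  55  57  48  51  57  81 119 136 133 146]
 [107 139 116  63  55  56  49  56  56  56  48  51  57  56  93 148 144 144]
 [119 134  81  51  57  52  48  56  58  57  47  55  58  55  71 121 144 139]
 [138 133  58  56  57  51  54  56  59  55  46  55  60  58  57  91 140 109]
 [145 133  52  55  54  46  55  58  58  57  46  56  58  58  53  86 145 134]
 [144 134  50  57  56  52  53  56  59  54  48  59  57  57  54  86 148 144]
 [111 133  54  57  56  50  54  58  57  54  50  58  59  56  53  90 151 147]
 [134 136  82  54  55  50  58  59  55  53  50  57  56  56  62 101 145 131]
 [140 140 123  53  50  49  52  56  55  51  48  58  57  53  80 142 139  91]
 [139 143 133  74  49  48  50  48  50  49  51  57  54  69 118 148 142 130]
 [137 115 120 129 101  51  46  45  47  47  52  52  57  99 144 146 145 144]
 [110  97 139 144 133  81  70  50  42  45  57  88 135 134 126 149 146 144]
 [ 94 130 141 142 134  90  88  82  97 135 135 137 148 142 117 111 148 146]
 [130 141 140 140 131  77  97 133 137 137 109 146 145 146 131  87 127 148]
 [141 140 140 142 132  88 136 143 144 134  94 146 144 143 142 124  93 125]]
[220.50816154 212.15117091]
```

```bash
cat >> h.py <<'E'
def plan(x,y,z,yawdeg=None):
    s=env.sense(); p=np.array(s['eef_pos']); o=s['orientation']; yaw=o[2]
    d=np.array([x,y,z])-p
    if yawdeg is None: yawdeg=np.degrees(yaw)
    dy=(yawdeg-np.degrees(yaw)+180)%360-180
    print('t=%.1f pos %s rpy %s w=%.4f F %s'%(s['time'],p.round(4),np.degrees(o).round(1),s['grip_width'],np.round(s['contact_force'],1)))
    for nm,a in (('now',yaw),('after rot',np.radians(yawdeg))):
        c,sn=np.cos(a),np.sin(a); v=np.array([d[0]*c+d[1]*sn,d[0]*sn-d[1]*c,-d[2]])
        print(nm,(v*1000).round(1),'per10',(v*100).round(2),'mm; rz',round(-dy,1),'dist',round(np.linalg.norm(d)*1000))
E
python3 -c "
from h import *
plan(.415,.156,.22,86)"
```

```text
t=0.1 pos [0.1465 0.607  0.2555] rpy [1.80e+02 1.00e-01 7.64e+01] w=0.0854 F [-0.7  0.4 -0.5]
now [-375.5  366.7   35.5] per10 [-37.55  36.67   3.55] mm; rz -9.6 dist 526
after rot [-431.2  299.3   35.5] per10 [-43.12  29.93   3.55] mm; rz -9.6 dist 526
```

Emit:
send_rows --jaw '[-1,-1,-1,-1,-1,-1,-1,-1,-1,-1]' --translation '[[-0.025,0.0245,0],[-0.025,0.0245,0],[-0.025,0.0245,0],[-0.025,0.0245,0],[-0.025,0.0245,0],[-0.025,0.0245,0],[-0.025,0.0245,0],[-0.025,0.0245,0],[-0.025,0.0245,0],[-0.025,0.0245,0]]' --angular '[[0,0,0],[0,0,0],[0,0,0],[0,0,0],[0,0,0],[0,0,0],[0,0,0],[0,0,0],[0,0,0],[0,0,0]]'

```text
time: 0.93
eef_pos: [0.3266, 0.3054, 0.2562]
orientation: [-3.141, 0.0, 1.334]
contact_force: [1.1, -0.8, -0.2]
grip_width: 0.085
```

Emit:
send_rows --jaw '[-1,-1,-1,-1,-1,-1,-1,-1,-1,-1]' --translation '[[-0.025,0.0245,0],[-0.025,0.0245,0],[-0.025,0.0245,0],[-0.025,0.0245,0],[-0.025,0.0245,0.03],[0,0,0],[0,0,0],[0,0,0],[0,0,0],[0,0,0]]' --angular '[[0,0,0],[0,0,0],[0,0,0],[0,0,0],[0,0,0],[0,0,-4.8],[0,0,-4.8],[0,0,0],[0,0,0],[0,0,0]]'

```text
time: 1.77
eef_pos: [0.4141, 0.1601, 0.2293]
orientation: [3.142, -0.0, 1.5]
contact_force: [1.1, 0.5, -0.7]
grip_width: 0.0851
```

```bash
python3 -c "
from h import *
plan(.415,.156,.17,86)
im=env.snapshot('side');cv2.imwrite('pics/sA.png',im);crop('side',170,120,300,240,5,'pics/sA1.png',im)
im=env.snapshot('top');cv2.imwrite('pics/tA.png',im)
print(env.sense()['q'].round(2))"
```

```text
t=1.8 pos [0.4141 0.1601 0.2293] rpy [180.  -0.  86.] w=0.0851 F [ 1.1  0.5 -0.7]
now [-4.   1.2 59.3] per10 [-0.4   0.12  5.93] mm; rz -0.0 dist 59
after rot [-4.   1.2 59.3] per10 [-0.4   0.12  5.93] mm; rz -0.0 dist 59
[-0.28  0.52 -0.29  2.12  0.28  0.54  0.73]
```

View pics/sA1.png

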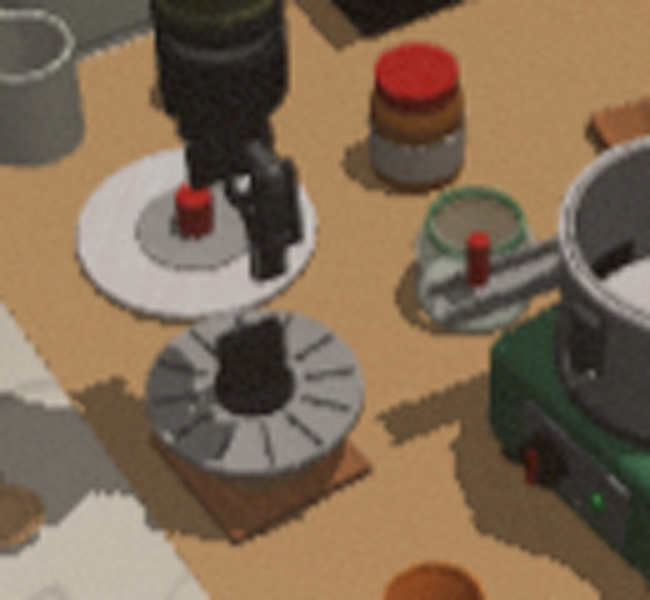

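View pics/tA.png

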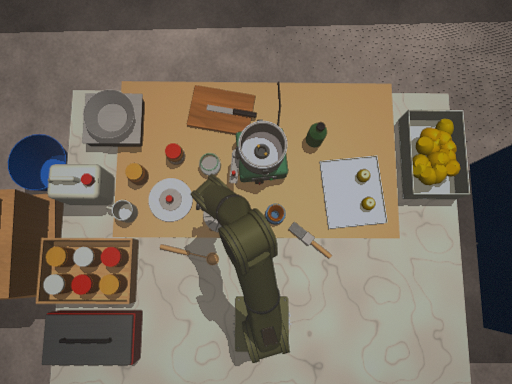

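Emit:
send_rows --jaw '[-0.4,-0.4,-0.4,-0.4,-0.4,-0.4,-0.4,-0.4,-0.4,-0.4]' --translation '[[-0.004,0.001,0.012],[0,0,0.012],[0,0,0.012],[0,0,0.012],[0,0,0.012],[0,0,0.012],[0,0,0.012],[0,0,0.012],[0,0,0.01],[0,0,0.005]]' --angular '[[0,0,0],[0,0,0],[0,0,0],[0,0,0],[0,0,0],[0,0,0],[0,0,0],[0,0,0],[0,0,0],[0,0,0]]'

```text
time: 2.7
eef_pos: [0.4146, 0.1561, 0.1174]
orientation: [-3.141, 0.001, 1.502]
contact_force: [-0.4, 0.1, 0.9]
grip_width: 0.0596
```

Emit:
send_rows --jaw '[1,1,1,1,1,1,1,1,1,1]' --translation '[[0,0,0],[0,0,0],[0,0,0],[0,0,0],[0,0,0],[0,0,0],[0,0,0],[0,0,0],[0,0,0],[0,0,0]]' --angular '[[0,0,0],[0,0,0],[0,0,0],[0,0,0],[0,0,0],[0,0,0],[0,0,0],[0,0,0],[0,0,0],[0,0,0]]' --grip_force 50

```text
time: 3.53
eef_pos: [0.4153, 0.1562, 0.1187]
orientation: [3.14, -0.001, 1.502]
contact_force: [-0.4, 1.2, 5.8]
grip_width: 0.0155
```

Emit:
send_rows --jaw '[1,1,1,1,1,1,1,1,1,1]' --translation '[[0,0,-0.01],[0,0,-0.02],[0,0,-0.025],[0,0,-0.03],[0,0,-0.03],[0,0,-0.03],[0,0,-0.03],[0,0,-0.03],[0,0,-0.03],[0,0,-0.015]]' --angular '[[0,0,0],[0,0,0],[0,0,0],[0,0,0],[0,0,0],[0,0,0],[0,0,0],[0,0,0],[0,0,0],[0,0,0]]'

```text
time: 4.37
eef_pos: [0.415, 0.1554, 0.3707]
orientation: [3.139, -0.001, 1.501]
contact_force: [0.2, 0.2, -4.2]
grip_width: 0.0151
```

```bash
python3 -c "
from h import *
plan(.653,.004,.37,132)
im=env.snapshot('side');cv2.imwrite('pics/sB.png',im);crop('side',130,60,290,220,4,'pics/sB1.png',im)
im=env.snapshot('top');crop('top',140,90,300,240,4,'pics/tB.png',im)
m=comp((abs(hsv(im)[...,0]-20)<6)&(hsv(im)[...,1]>100),box=(252,140,272,160))
W=np.clip(hsv(im)[140:160,252:272,1]-70,0,None)*(abs(hsv(im)[140:160,252:272,0]-20)<8)
print(W)
"
```

```text
t=4.4 pos [0.415  0.1554 0.3707] rpy [179.9  -0.   86. ] w=0.0151 F [ 0.2  0.2 -4.2]
now [-134.3  248.     0.7] per10 [-13.43  24.8    0.07] mm; rz -46.0 dist 282
after rot [-271.7   75.6    0.7] per10 [-27.17   7.56   0.07] mm; rz -46.0 dist 282
[[  0   0   0   0   0   0   0   0   0   0   0   0   0   0   0   0   0   0
    0   0]
 [  0   0   0   0   0   0   0   0   0   0   0   0   0   0   0   0   0   0
    0   0]
 [  0   0   0   0   0   0   0   0   0   0   0   0   0   0   0   0   0   0
    0   0]
 [  0   0   0   0   0   0   0   0   0   0   0   0   0   0   0   0   0   0
    0   0]
 [  0   0   0   0   0   0  24   0   0   0   0   0   0   0   0   0   0   0
    0   0]
 [  0   0   0   0   0  61 118  93   2   0   0   0   0   0   0   0   0   0
    0   0]
 [  0   0   0   0   0 101 110  93   0   0   0   0   0   0   0   0   0   0
    0   0]
 [  0   0   0   0   0  22  71  46   0   0   0   0   0   0   0   0   0   0
    0   0]
 [  0   0   0   0   0   0   0   0   0   0   0   0   0   0   0   0   0   0
    0   0]
 [  0   0   0   0   0   0   0   0   0   0   0   0   0   0   0   0   0   0
    0   0]
 [  0   0   0   0   0   0   0   0   0   0   0   0   0   0   0   0   0   0
    0   0]
 [  0   0   0   0   0   0   0   0   0   0   0   0   0   0   0   0   0   0
    0   0]
 [  0   0   0   0   0   0   0   0   0   0   0   0   0  47  56   0   0   0
    0   0]
 [  0   0   0   0   0   0   0   0   0   0   0   0  70  98  92  26   0   0
    0   0]
 [  0   0   0   0   0   0   0   0   0   0   0   0  80 104 101  16   0   0
    0   0]
 [  0   0   0   0   0   0   0   0   0   0   0   0   0  81  50   0   0   0
    0   0]
 [  0   0   0   0   0   0   0   0   0   0   0   0   0   0   0   0   0   0
    0   0]
 [  0   0   0   0   0   0   0   0   0   0   0   0   0   0   0   0   0   0
    0   0]
 [  0   0   0   0   0   0   0   0   0   0   0   0   0   0   0   0   0   0
    0   0]
 [  0   0   0   0   0   0   0   0   0   0   0   0   0   0   0   0   0   0
    0   0]]
```

View pics/sB1.png

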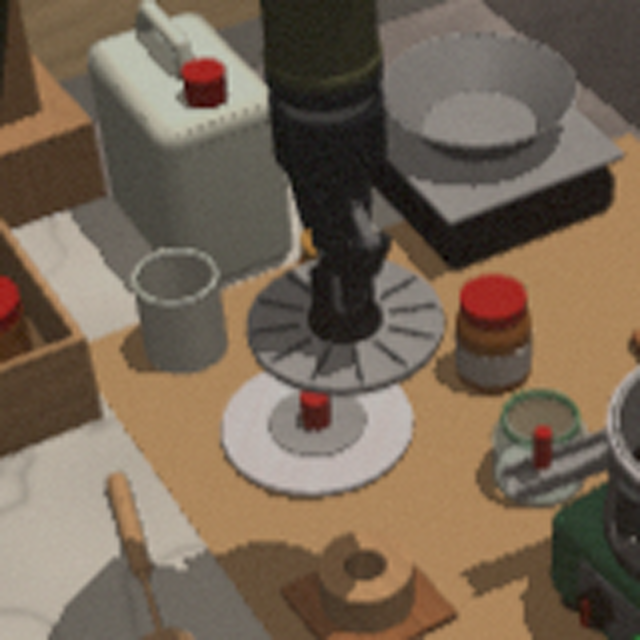

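View pics/tB.png

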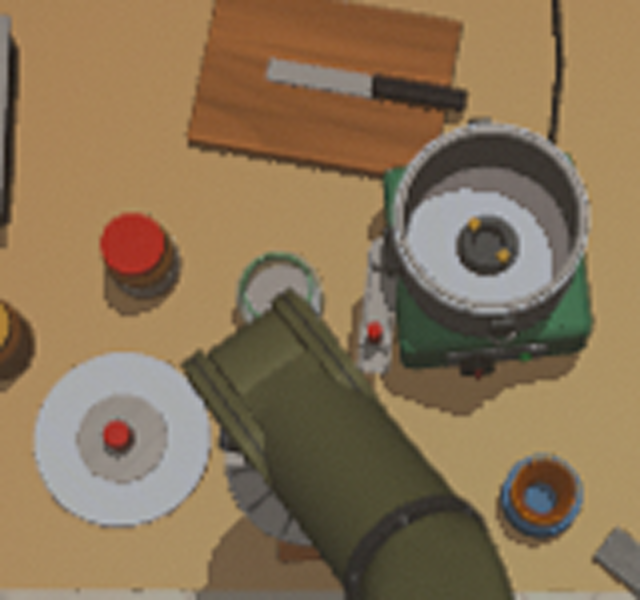

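```bash
python3 -c "
from h import *
im=env.snapshot('top');h=hsv(im)
W=np.clip(h[...,1]-70,0,None)*(abs(h[...,0]-20)<8)
pts=[]
for b in ((256,143,262,149),(262,150,269,157)):
    w=W[b[1]:b[3],b[0]:b[2]]; y,x=np.mgrid[b[1]:b[3],b[0]:b[2]]; c=((w*x).sum()/w.sum(),(w*y).sum()/w.sum()); pts.append(onz('top',*c,.1475)); print(c,pts[-1])
d=pts[0]-pts[1];print((pts[0]+pts[1])/2,np.degrees(np.arctan2(d[1],d[0])),np.linalg.norm(d))
t=lambda x,y:((x+.5)/4-.5+130,(y+.5)/4-.5+60)
P=np.array([onz('side',*t(*p),.326)[:2] for p in ((248,322),(255,350),(275,372),(310,387),(350,390),(400,375),(430,350),(446,322),(440,297),(425,278),(258,292),(405,263))])
A=np.c_[2*P,np.ones(len(P))]; x=np.linalg.lstsq(A,(P**2).sum(1),rcond=None)[0]
print(x[:2],np.sqrt(x[2]+x[0]**2+x[1]**2))
"
```

```text
(np.float64(258.078431372549), np.float64(145.7921568627451)) [0.66886586 0.01731374 0.1475    ]
(np.float64(265.29490291262135), np.float64(153.53276699029126)) [ 0.63872869 -0.01016933  0.1475    ]
[0.65379727 0.00357221 0.1475    ] 42.362703909129976 0.04078686813811494
[0.41631655 0.15178242] 0.07238228005033645
```

Emit:
send_rows --jaw '[1,1,1,1,1,1,1,1,1,1]' --translation '[[-0.0134,0.0248,0],[-0.0134,0.0248,0],[-0.0134,0.0248,0],[-0.0134,0.0248,0],[-0.0134,0.0248,0],[-0.0134,0.0248,0],[-0.0134,0.0248,0],[-0.0134,0.0248,0],[-0.0134,0.0248,0],[-0.0134,0.0248,0]]' --angular '[[0,0,0],[0,0,0],[0,0,0],[0,0,0],[0,0,0],[0,0,0],[0,0,0],[0,0,0],[0,0,0],[0,0,0]]'

```text
time: 5.35
eef_pos: [0.6524, 0.0035, 0.3641]
orientation: [-3.135, 0.002, 1.502]
contact_force: [0.0, 0.2, -4.6]
grip_width: 0.0151
```

Emit:
send_rows --jaw '[1,1,1,1,1,1,1,1,1,1]' --translation '[[0,0,0],[0,0,0],[0,0,0],[0,0,0],[0,0,0],[0,0,0],[0,0,0],[0,0,0],[0,0,0],[0,0,0]]' --angular '[[0,0,-6],[0,0,-6],[0,0,-6],[0,0,-6],[0,0,-6],[0,0,-6],[0,0,-5],[0,0,-5.4],[0,0,0],[0,0,0]]'

```text
time: 6.18
eef_pos: [0.6519, 0.0044, 0.3652]
orientation: [-3.137, -0.003, 2.309]
contact_force: [-0.1, 0.3, -4.5]
grip_width: 0.0154
```

```bash
python3 -c "
from h import *
plan(.6533,.004,.30,132.4)
im=env.snapshot('side');cv2.imwrite('pics/sC.png',im);crop('side',220,60,380,220,4,'pics/sC1.png',im)
"
```

```text
t=6.2 pos [0.6519 0.0044 0.3652] rpy [-179.8   -0.2  132.3] w=0.0154 F [-0.1  0.3 -4.5]
now [-1.2  0.8 65.2] per10 [-0.12  0.08  6.52] mm; rz -0.1 dist 65
after rot [-1.2  0.8 65.2] per10 [-0.12  0.08  6.52] mm; rz -0.1 dist 65
```

View pics/sC1.png

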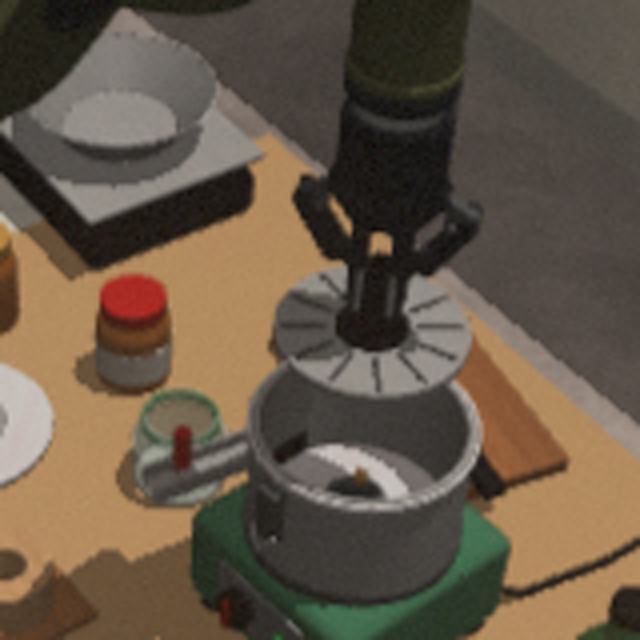

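Emit:
send_rows --jaw '[1,1,1,1,1,1,1,1,1,1]' --translation '[[-0.0012,0.0008,0.012],[0,0,0.014],[0,0,0.014],[0,0,0.014],[0,0,0.014],[0,0,0.014],[0,0,0.012],[0,0,0.01],[0,0,0],[0,0,0]]' --angular '[[0,0,0],[0,0,0],[0,0,0],[0,0,0],[0,0,0],[0,0,0],[0,0,0],[0,0,0],[0,0,0],[0,0,0]]'

```text
time: 7.07
eef_pos: [0.654, 0.0044, 0.2632]
orientation: [-3.14, -0.001, 2.311]
contact_force: [0.1, 0.3, -3.7]
grip_width: 0.0155
```

```bash
python3 -c "
from h import *
plan(.6533,.004,.213,132.4)"
```

```text
t=7.1 pos [0.654  0.0044 0.2632] rpy [-1.799e+02 -1.000e-01  1.324e+02] w=0.0155 F [ 0.1  0.3 -3.7]
now [ 0.2 -0.8 50.2] per10 [ 0.02 -0.08  5.02] mm; rz 0.0 dist 50
after rot [ 0.2 -0.8 50.2] per10 [ 0.02 -0.08  5.02] mm; rz 0.0 dist 50
```

Emit:
send_rows --jaw '[1,1,1,1,1,1,1,1,1,1]' --translation '[[0,-0.0008,0.005],[0,0,0.005],[0,0,0.005],[0,0,0.005],[0,0,0.005],[0,0,0.005],[0,0,0.005],[0,0,0.005],[0,0,0.005],[0,0,0]]' --angular '[[0,0,0],[0,0,0],[0,0,0],[0,0,0],[0,0,0],[0,0,0],[0,0,0],[0,0,0],[0,0,0],[0,0,0]]'

```text
time: 7.9
eef_pos: [0.6531, 0.0038, 0.2178]
orientation: [-3.14, -0.001, 2.311]
contact_force: [-0.2, -0.8, -5.3]
grip_width: 0.0155
```

Emit:
send_rows --jaw '[1,1,1,1,1,1,1,1,1,1]' --translation '[[0,0,0.002],[0,0,0.002],[0,0,0.002],[0,0,0.002],[0,0,0.002],[0,0,0],[0,0,0],[0,0,0],[0,0,0],[0,0,0]]' --angular '[[0,0,0],[0,0,0],[0,0,0],[0,0,0],[0,0,0],[0,0,0],[0,0,0],[0,0,0],[0,0,0],[0,0,0]]'

```text
time: 8.73
eef_pos: [0.6539, 0.004, 0.2093]
orientation: [3.141, 0.0, 2.311]
contact_force: [0.2, -0.2, -5.0]
grip_width: 0.0154
```

Emit:
send_rows --jaw '[1,1,1,1,1,1,1,1,1,1]' --translation '[[0,0,0.002],[0,0,0.002],[0,0,0.002],[0,0,0.001],[0,0,0.001],[0,0,0],[0,0,0],[0,0,0],[0,0,0],[0,0,0]]' --angular '[[0,0,0],[0,0,0],[0,0,0],[0,0,0],[0,0,0],[0,0,0],[0,0,0],[0,0,0],[0,0,0],[0,0,0]]'

```text
time: 9.57
eef_pos: [0.6539, 0.0041, 0.2028]
orientation: [3.141, 0.001, 2.311]
contact_force: [-2.7, -0.1, 6.4]
grip_width: 0.0155
```

Emit:
send_rows --jaw '[1,1,1,1,1,1,1,1,1,1]' --translation '[[0,0,0.001],[0,0,0.001],[0,0,0.001],[0,0,0],[0,0,0],[0,0,0],[0,0,0],[0,0,0],[0,0,0],[0,0,0]]' --angular '[[0,0,0],[0,0,0],[0,0,0],[0,0,0],[0,0,0],[0,0,0],[0,0,0],[0,0,0],[0,0,0],[0,0,0]]'

```text
time: 10.4
eef_pos: [0.654, 0.0042, 0.2026]
orientation: [3.14, 0.002, 2.311]
contact_force: [-8.4, -0.9, 21.6]
grip_width: 0.0152
```

Emit:
send_rows --jaw '[0,0,0,0,0,0,0,0,0,0]' --translation '[[0,0,-0.002],[0,0,0],[0,0,0],[0,0,0],[0,0,0],[0,0,-0.01],[0,0,-0.02],[0,0,-0.03],[0,0,-0.04],[0,0,-0.04]]' --angular '[[0,0,0],[0,0,0],[0,0,0],[0,0,0],[0,0,0],[0,0,0],[0,0,0],[0,0,0],[0,0,0],[0,0,0]]'

```text
time: 11.23
eef_pos: [0.6532, 0.0039, 0.3416]
orientation: [-3.141, -0.001, 2.312]
contact_force: [1.8, 0.0, 0.2]
grip_width: 0.0428
```

```bash
python3 -c "
from h import *
plan(.5833,-.4113,.30,100)
im=env.snapshot('side');cv2.imwrite('pics/sD.png',im);crop('side',240,80,420,360,2,'pics/sD1.png',im)
im=env.snapshot('top');cv2.imwrite('pics/tD.png',im)
print(env.sense()['q'].round(2))
"
```

```text
t=11.2 pos [0.6532 0.0039 0.3416] rpy [-1.799e+02 -1.000e-01  1.325e+02] w=0.0428 F [1.8 0.  0.2]
now [-259.2 -331.9   41.6] per10 [-25.92 -33.19   4.16] mm; rz 32.5 dist 423
after rot [-396.8 -140.9   41.6] per10 [-39.68 -14.09   4.16] mm; rz 32.5 dist 423
[ 0.19  0.68 -0.53  1.34  0.35  1.2   1.95]
```

View pics/sD1.png

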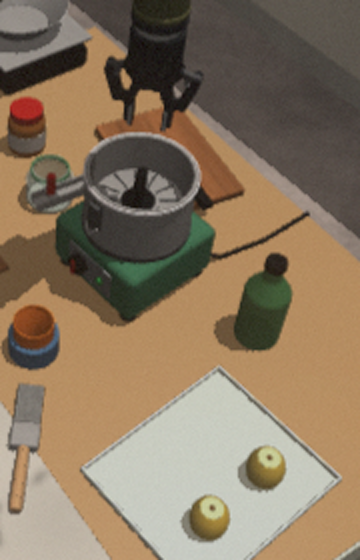

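View pics/tD.png

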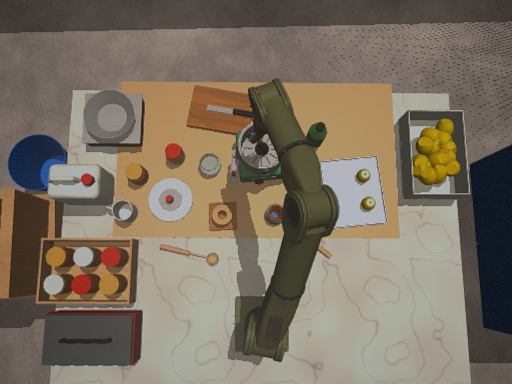

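Emit:
send_rows --jaw '[-1,-1,-1,-1,-1,-1,-1,-1,-1,-1]' --translation '[[0,0,0],[0,0,0],[0,0,0],[0,0,0],[0,0,0],[0,0,0],[0,0,0],[0,0,0],[0,0,0],[0,0,0]]' --angular '[[0,0,7],[0,0,7],[0,0,7],[0,0,7],[0,0,7],[0,0,7],[0,0,7],[0,0,7],[0,0,7],[0,0,7]]'

```text
time: 12.17
eef_pos: [0.6537, 0.0041, 0.3402]
orientation: [-3.141, -0.0, 1.084]
contact_force: [-0.1, 0.7, 0.0]
grip_width: 0.0854
```

```bash
python3 -c "
from h import *
plan(.5833,-.4113,.20,42.4)
print(env.sense()['q'].round(2))
"
```

```text
t=12.2 pos [0.6537 0.0041 0.3402] rpy [-180.    -0.    62.1] w=0.0854 F [-0.1  0.7  0. ]
now [-400.1  132.1  140.2] per10 [-40.01  13.21  14.02] mm; rz 19.7 dist 444
after rot [-332.1  259.3  140.2] per10 [-33.21  25.93  14.02] mm; rz 19.7 dist 444
[ 0.03  0.65 -0.2   1.36  0.13  1.14  0.9 ]
```

Emit:
send_rows --jaw '[-1,-1,-1,-1,-1,-1,-1,-1,-1,-1]' --translation '[[0,0,0],[0,0,0],[0,0,0],[-0.025,0.0195,0],[-0.025,0.0195,0],[-0.025,0.0195,0],[-0.025,0.0195,0],[-0.025,0.0195,0],[-0.025,0.0195,0],[-0.025,0.0195,0]]' --angular '[[0,0,7],[0,0,7],[0,0,5.7],[0,0,0],[0,0,0],[0,0,0],[0,0,0],[0,0,0],[0,0,0],[0,0,0]]'

```text
time: 13.0
eef_pos: [0.6175, -0.2163, 0.3403]
orientation: [-3.141, -0.0, 0.746]
contact_force: [0.6, -0.1, 0.3]
grip_width: 0.0854
```

Emit:
send_rows --jaw '[-1,-1,-1,-1,-1,-1,-1,-1,-1,-1]' --translation '[[-0.025,0.0195,0],[-0.025,0.0195,0],[-0.025,0.0195,0],[-0.025,0.0195,0.01],[-0.025,0.0195,0.02],[-0.025,0.0195,0.03],[-0.007,0.0065,0.03],[0,0,0.03],[0,0,0.02],[0,0,0]]' --angular '[[0,0,0],[0,0,0],[0,0,0],[0,0,0],[0,0,0],[0,0,0],[0,0,0],[0,0,0],[0,0,0],[0,0,0]]'

```text
time: 13.83
eef_pos: [0.5837, -0.4091, 0.1959]
orientation: [-3.131, 0.002, 0.746]
contact_force: [-0.7, 1.3, -1.0]
grip_width: 0.0852
```

```bash
python3 -c "
from h import *
plan(.5833,-.4113,.04,42.4)
im=env.snapshot('side');cv2.imwrite('pics/sE.png',im);crop('side',270,210,450,384,4,'pics/sE1.png',im)
print(env.sense()['q'].round(2))
"
```

```text
t=13.8 pos [ 0.5837 -0.4091  0.1959] rpy [-1.794e+02  1.000e-01  4.270e+01] w=0.0852 F [-0.7  1.3 -1. ]
now [ -1.8   1.4 155.9] per10 [-0.18  0.14 15.59] mm; rz 0.3 dist 156
after rot [ -1.8   1.4 155.9] per10 [-0.18  0.14 15.59] mm; rz 0.3 dist 156
[ 0.6   0.88 -0.11  1.31  0.1   0.97  1.21]
```

View pics/sE1.png

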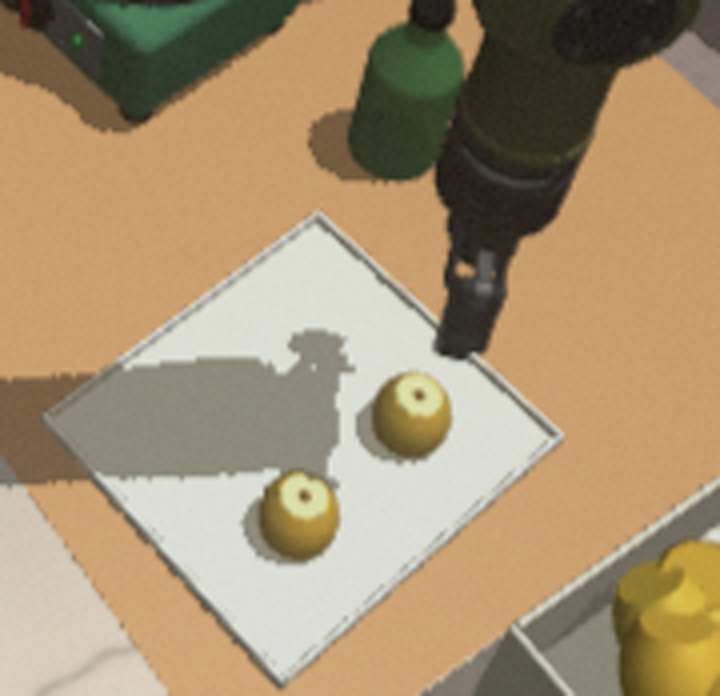

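```bash
python3 -c "
from h import *
for p in ((412,416),(299,517)): print(onz('side',p[0]/4+270-.4,p[1]/4+210-.4,.029).round(4))
for p in ((419,396),(305,496)): print(onz('side',p[0]/4+270-.4,p[1]/4+210-.4,.054).round(4))
"
```

```text
[ 0.5803 -0.4158  0.029 ]
[ 0.4661 -0.4314  0.029 ]
[ 0.5817 -0.4145  0.054 ]
[ 0.4684 -0.4294  0.054 ]
```

Emit:
send_rows --jaw '[-1,-1,-1,-1,-1,-1,-1,-1,-1,-1]' --translation '[[-0.0018,0.0014,0.02],[0,0,0.02],[0,0,0.02],[0,0,0.02],[0,0,0.02],[0,0,0.02],[0,0,0.02],[0,0,0.01],[0,0,0.003],[0,0,0]]' --angular '[[0,0,0],[0,0,0],[0,0,0],[0,0,0],[0,0,0],[0,0,0],[0,0,0],[0,0,0],[0,0,0],[0,0,0]]'

```text
time: 14.72
eef_pos: [0.587, -0.4133, 0.0493]
orientation: [3.141, -0.0, 0.746]
contact_force: [-0.2, -0.1, 0.1]
grip_width: 0.0853
```

Emit:
send_rows --jaw '[1,1,1,1,1,1,1,1,1,1]' --translation '[[0,0,0],[0,0,0],[0,0,0],[0,0,0],[0,0,0],[0,0,0],[0,0,0],[0,0,-0.01],[0,0,-0.02],[0,0,-0.02]]' --angular '[[0,0,0],[0,0,0],[0,0,0],[0,0,0],[0,0,0],[0,0,0],[0,0,0],[0,0,0],[0,0,0],[0,0,0]]' --grip_force 25

```text
time: 15.55
eef_pos: [0.5858, -0.4128, 0.0992]
orientation: [-3.14, 0.0, 0.746]
contact_force: [-0.2, -0.7, -0.8]
grip_width: 0.0514
```

Emit:
send_rows --jaw '[1,1,1,1,1,1,1,1,1,1]' --translation '[[0,0,-0.025],[0,0,-0.03],[0,0,-0.03],[0,0,-0.03],[0,0,-0.03],[0,0,-0.03],[0,0,-0.03],[0,0,-0.03],[0,0,0],[0,0,0]]' --angular '[[0,0,0],[0,0,0],[0,0,0],[0,0,0],[0,0,0],[0,0,0],[0,0,0],[0,0,0],[0,0,0],[0,0,0]]'

```text
time: 16.38
eef_pos: [0.587, -0.4136, 0.3368]
orientation: [3.136, -0.002, 0.746]
contact_force: [-0.2, -0.2, -1.1]
grip_width: 0.0514
```

```bash
python3 -c "
from h import *
plan(.6238,.0364,.33,42.4)
im=env.snapshot('side');cv2.imwrite('pics/sF.png',im);crop('side',270,110,450,384,2,'pics/sF1.png',im)
im=env.snapshot('top');cv2.imwrite('pics/tF.png',im);crop('top',220,100,300,180,8,'pics/tF1.png',im)
"
```

```text
t=16.4 pos [ 0.587  -0.4136  0.3368] rpy [ 1.797e+02 -1.000e-01  4.270e+01] w=0.0514 F [-0.2 -0.2 -1.1]
now [ 332.3 -305.6    6.8] per10 [ 33.23 -30.56   0.68] mm; rz 0.3 dist 452
after rot [ 330.6 -307.5    6.8] per10 [ 33.06 -30.75   0.68] mm; rz 0.3 dist 452
```

View pics/sF1.png

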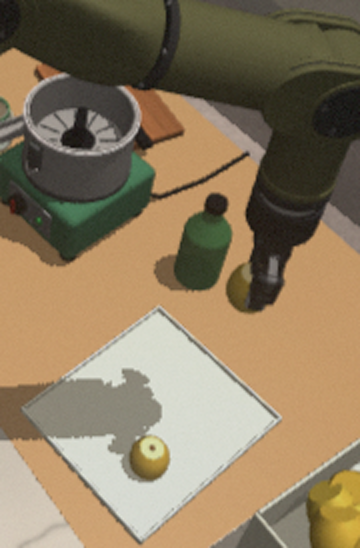

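View pics/tF1.png

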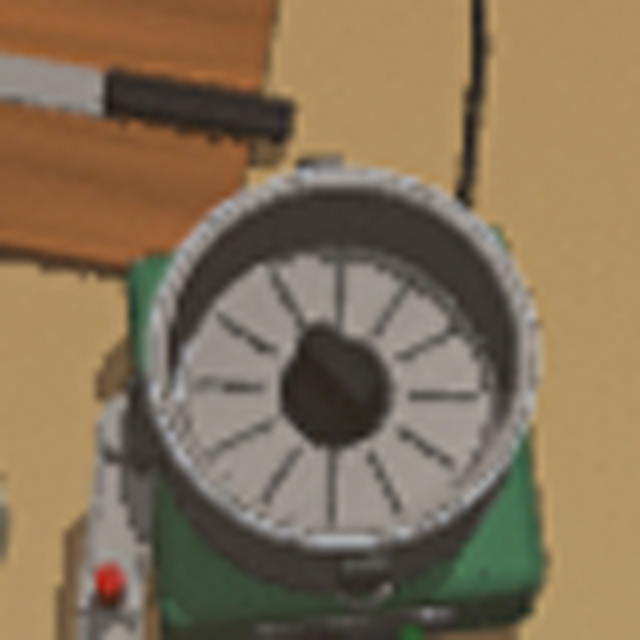

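Emit:
send_rows --jaw '[1,1,1,1,1,1,1,1,1,1]' --translation '[[0.0237,-0.0215,0],[0.0237,-0.0215,0],[0.0237,-0.0215,0],[0.0237,-0.0215,0],[0.0237,-0.0215,0],[0.0237,-0.0215,0],[0.0237,-0.0215,0],[0.0237,-0.0215,0],[0.0237,-0.0215,0],[0.0237,-0.0215,0]]' --angular '[[0,0,0],[0,0,0],[0,0,0],[0,0,0],[0,0,0],[0,0,0],[0,0,0],[0,0,0],[0,0,0],[0,0,0]]'

```text
time: 17.32
eef_pos: [0.6132, -0.0927, 0.3318]
orientation: [-3.139, 0.003, 0.746]
contact_force: [-0.1, -0.2, -0.8]
grip_width: 0.0512
```

Emit:
send_rows --jaw '[1,1,1,1,1,1,1,1,1,1]' --translation '[[0.0237,-0.0215,0],[0.0237,-0.0215,0],[0.0237,-0.0215,0],[0.0237,-0.0215,0],[0,0,0],[0,0,0],[0,0,0],[0,0,0],[0,0,0],[0,0,0]]' --angular '[[0,0,0],[0,0,0],[0,0,0],[0,0,0],[0,0,0],[0,0,0],[0,0,0],[0,0,0],[0,0,0],[0,0,0]]'

```text
time: 18.15
eef_pos: [0.6256, 0.0315, 0.3333]
orientation: [3.141, 0.001, 0.744]
contact_force: [-0.6, 0.0, -0.7]
grip_width: 0.0515
```

```bash
python3 -c "
from h import *
plan(.6265,.0334,.225,42.4)
"
```

```text
t=18.1 pos [0.6256 0.0315 0.3333] rpy [180.    0.   42.6] w=0.0515 F [-0.6  0.  -0.7]
now [  1.9  -0.8 108.3] per10 [ 0.19 -0.08 10.83] mm; rz 0.2 dist 108
after rot [  1.9  -0.8 108.3] per10 [ 0.19 -0.08 10.83] mm; rz 0.2 dist 108
```

Emit:
send_rows --jaw '[1,1,1,1,1,1,1,1,1,1]' --translation '[[0.0019,-0.0008,0.015],[0,0,0.015],[0,0,0.015],[0,0,0.015],[0,0,0.015],[0,0,0.015],[0,0,0.012],[0,0,0.01],[0,0,0.006],[0,0,0]]' --angular '[[0,0,0],[0,0,0],[0,0,0],[0,0,0],[0,0,0],[0,0,0],[0,0,0],[0,0,0],[0,0,0],[0,0,0]]'

```text
time: 18.98
eef_pos: [0.6259, 0.0345, 0.2143]
orientation: [-3.14, 0.002, 0.745]
contact_force: [-0.5, -0.7, -1.2]
grip_width: 0.0516
```

Emit:
send_rows --jaw '[1,1,1,1,1,1,1,1,1,1]' --translation '[[0,0,0.002],[0,0,0.002],[0,0,0.002],[0,0,0.002],[0,0,0],[0,0,0],[0,0,0],[0,0,0],[0,0,0],[0,0,0]]' --angular '[[0,0,0],[0,0,0],[0,0,0],[0,0,0],[0,0,0],[0,0,0],[0,0,0],[0,0,0],[0,0,0],[0,0,0]]'

```text
time: 19.82
eef_pos: [0.6266, 0.035, 0.2076]
orientation: [3.142, -0.0, 0.746]
contact_force: [0.0, -0.9, -1.0]
grip_width: 0.0512
```

Emit:
send_rows --jaw '[1,1,1,-0.55,-0.55,-0.55,-0.55,-0.55,-0.55,-0.55]' --translation '[[0,0,0.002],[0,0,0.002],[0,0,0],[0,0,0],[0,0,0],[0,0,0],[0,0,0],[0,0,0],[0,0,0],[0,0,0]]' --angular '[[0,0,0],[0,0,0],[0,0,0],[0,0,0],[0,0,0],[0,0,0],[0,0,0],[0,0,0],[0,0,0],[0,0,0]]'

```text
time: 20.65
eef_pos: [0.6266, 0.0349, 0.2035]
orientation: [-3.142, -0.0, 0.746]
contact_force: [0.0, -0.5, -0.6]
grip_width: 0.0664
```

Emit:
send_rows --jaw '[-0.55,-0.55,-0.55,-0.55,-0.55,-0.55,-0.55,-0.55,-0.55,-1]' --translation '[[0,0,-0.005],[0,0,-0.01],[0,0,-0.015],[0,0,-0.02],[0,0,-0.02],[0,0,-0.02],[0,0,-0.02],[0,0,-0.015],[0,0,0],[0,0,0]]' --angular '[[0,0,0],[0,0,0],[0,0,0],[0,0,0],[0,0,0],[0,0,0],[0,0,0],[0,0,0],[0,0,0],[0,0,0]]'

```text
time: 21.48
eef_pos: [0.627, 0.035, 0.33]
orientation: [3.14, -0.002, 0.746]
contact_force: [0.3, -0.6, -0.5]
grip_width: 0.0763
```

```bash
python3 -c "
from h import *
plan(.4685,-.4275,.33,42.4)
im=env.snapshot('side');cv2.imwrite('pics/sG.png',im);crop('side',250,110,450,384,2,'pics/sG1.png',im)
im=env.snapshot('top');cv2.imwrite('pics/tG.png',im);crop('top',220,100,400,240,4,'pics/tG1.png',im)
"
```

```text
t=21.5 pos [0.627 0.035 0.33 ] rpy [ 1.799e+02 -1.000e-01  4.270e+01] w=0.0763 F [ 0.3 -0.6 -0.5]
now [-430.3  232.2    0. ] per10 [-43.03  23.22   0.  ] mm; rz 0.3 dist 489
after rot [-428.9  234.6    0. ] per10 [-42.89  23.46   0.  ] mm; rz 0.3 dist 489
```

View pics/sG1.png

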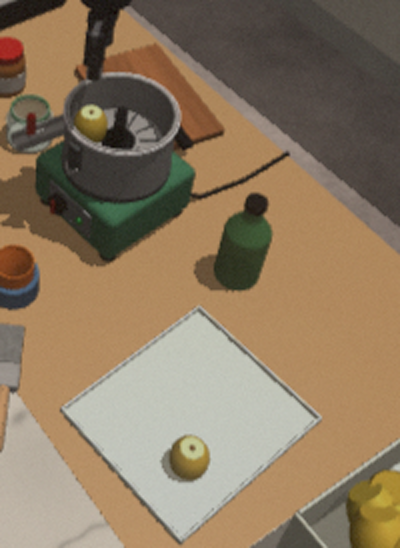

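View pics/tG1.png

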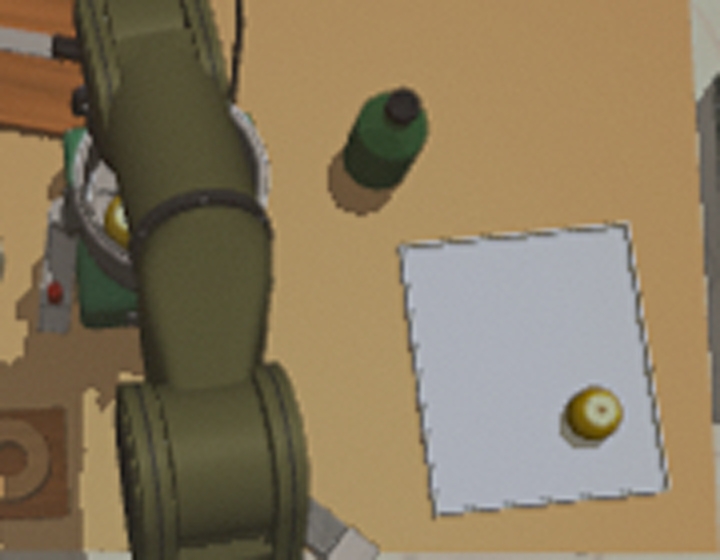

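Emit:
send_rows --jaw '[-1,-1,-1,-1,-1,-1,-1,-1,-1,-1]' --translation '[[-0.0239,0.0129,0],[-0.0239,0.0129,0],[-0.0239,0.0129,0],[-0.0239,0.0129,0],[-0.0239,0.0129,0],[-0.0239,0.0129,0],[-0.0239,0.0129,0],[-0.0239,0.0129,0],[-0.0239,0.0129,0],[-0.0239,0.0129,0]]' --angular '[[0,0,0],[0,0,0],[0,0,0],[0,0,0],[0,0,0],[0,0,0],[0,0,0],[0,0,0],[0,0,0],[0,0,0]]'

```text
time: 22.42
eef_pos: [0.5373, -0.2229, 0.3273]
orientation: [-3.139, 0.001, 0.746]
contact_force: [0.4, -0.5, -0.1]
grip_width: 0.085
```

Emit:
send_rows --jaw '[-1,-1,-1,-1,-1,-1,-1,-1,-1,-1]' --translation '[[-0.0239,0.0129,0],[-0.0239,0.0129,0],[-0.0239,0.0129,0],[-0.0239,0.0129,0.01],[-0.0239,0.0129,0.02],[-0.0239,0.0129,0.03],[-0.0239,0.0129,0.03],[-0.0239,0.0129,0.03],[0,0,0.03],[0,0,0]]' --angular '[[0,0,0],[0,0,0],[0,0,0],[0,0,0],[0,0,0],[0,0,0],[0,0,0],[0,0,0],[0,0,0],[0,0,0]]'

```text
time: 23.25
eef_pos: [0.4626, -0.4266, 0.1713]
orientation: [-3.128, 0.003, 0.742]
contact_force: [-0.3, 1.8, -1.7]
grip_width: 0.0858
```

```bash
python3 -c "
from h import *
plan(.4685,-.428,.043,42.4)
im=env.snapshot('side');cv2.imwrite('pics/sH.png',im)
h=hsv(im);r=comp((abs(h[...,0]-27)<9)&(h[...,1]>110),box=(300,300,390,380));print(r[1:],onz('side',*r[1],.029))
"
```

```text
t=23.2 pos [ 0.4626 -0.4266  0.1713] rpy [-179.2    0.2   42.5] w=0.0858 F [-0.3  1.8 -1.7]
now [  3.4   5.  128.3] per10 [ 0.34  0.5  12.83] mm; rz 0.1 dist 128
after rot [  3.4   5.  128.3] per10 [ 0.34  0.5  12.83] mm; rz 0.1 dist 128
(array([343.2985782 , 341.12322275]), np.int32(211)) [ 0.45962245 -0.43491406  0.029     ]
```

Emit:
send_rows --jaw '[-1,-1,-1,-1,-1,-1,-1,-1,-1,-1]' --translation '[[0.0034,0.005,0.015],[0,0,0.02],[0,0,0.02],[0,0,0.02],[0,0,0.02],[0,0,0.02],[0,0,0.013],[0,0,0],[0,0,0],[0,0,0]]' --angular '[[0,0,0],[0,0,0],[0,0,0],[0,0,0],[0,0,0],[0,0,0],[0,0,0],[0,0,0],[0,0,0],[0,0,0]]'

```text
time: 24.13
eef_pos: [0.4753, -0.4292, 0.0522]
orientation: [3.139, -0.001, 0.746]
contact_force: [0.5, -0.2, -0.3]
grip_width: 0.0856
```

```bash
python3 -c "
from h import *
plan(.4685,-.428,.043,42.4)
im=env.snapshot('side');crop('side',290,250,400,384,5,'pics/sH1.png',im)
"
```

```text
t=24.1 pos [ 0.4753 -0.4292  0.0522] rpy [179.9  -0.   42.8] w=0.0856 F [ 0.5 -0.2 -0.3]
now [-4.2 -5.5  9.2] per10 [-0.42 -0.55  0.92] mm; rz 0.4 dist 11
after rot [-4.2 -5.5  9.2] per10 [-0.42 -0.55  0.92] mm; rz 0.4 dist 11
```

View pics/sH1.png

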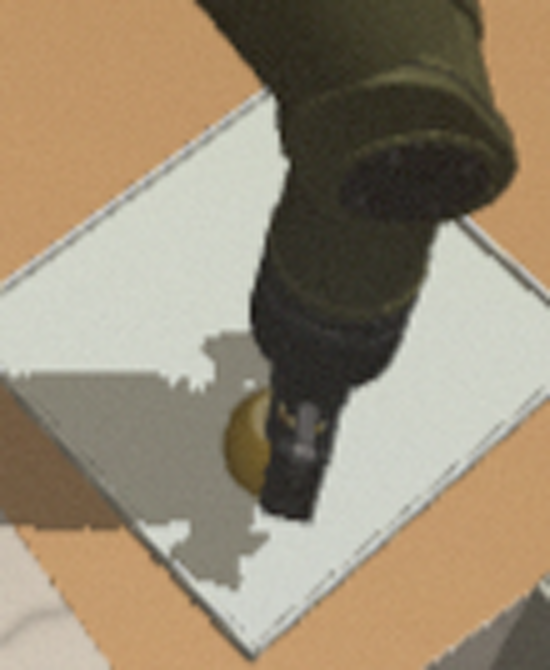

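Emit:
send_rows --jaw '[-1,-1,-1,-1,1,1,1,1,1,1]' --translation '[[-0.002,-0.003,0.004],[-0.002,-0.0025,0.003],[0,0,0],[0,0,0],[0,0,0],[0,0,0],[0,0,0],[0,0,0],[0,0,0],[0,0,0]]' --angular '[[0,0,0],[0,0,0],[0,0,0],[0,0,0],[0,0,0],[0,0,0],[0,0,0],[0,0,0],[0,0,0],[0,0,0]]'

```text
time: 25.02
eef_pos: [0.4677, -0.4276, 0.0438]
orientation: [3.141, -0.0, 0.746]
contact_force: [-0.3, 0.2, 3.3]
grip_width: 0.0522
```

Emit:
send_rows --jaw '[1,1,1,1,1,1,1,1,1,1]' --translation '[[0,0,0],[0,0,0],[0,0,-0.02],[0,0,-0.035],[0,0,-0.04],[0,0,-0.04],[0,0,-0.04],[0,0,-0.04],[0,0,-0.04],[0,0,-0.035]]' --angular '[[0,0,0],[0,0,0],[0,0,0],[0,0,0],[0,0,0],[0,0,0],[0,0,0],[0,0,0],[0,0,0],[0,0,0]]'

```text
time: 25.85
eef_pos: [0.4671, -0.4276, 0.3358]
orientation: [3.141, -0.0, 0.746]
contact_force: [1.3, -0.4, -0.7]
grip_width: 0.0521
```

```bash
python3 -c "
from h import *
plan(.6815,-.0266,.33,42.4)
im=env.snapshot('side');crop('side',250,110,450,384,2,'pics/sI1.png',im)
im=env.snapshot('top');crop('top',220,100,320,190,6,'pics/tI1.png',im)
"
```

```text
t=25.9 pos [ 0.4671 -0.4276  0.3358] rpy [180.   -0.   42.7] w=0.0521 F [ 1.3 -0.4 -0.7]
now [ 429.5 -149.1    5.8] per10 [ 42.95 -14.91   0.58] mm; rz 0.3 dist 455
after rot [ 428.7 -151.6    5.8] per10 [ 42.87 -15.16   0.58] mm; rz 0.3 dist 455
```

View pics/sI1.png

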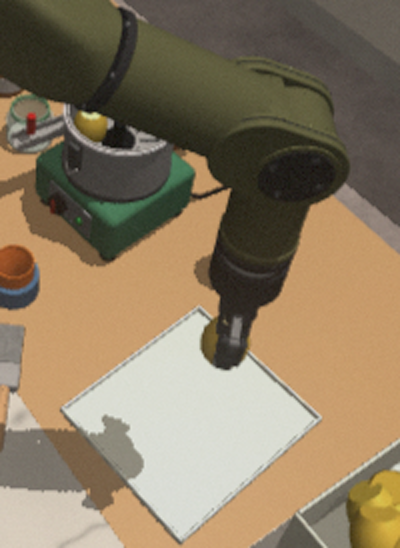

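View pics/tI1.png

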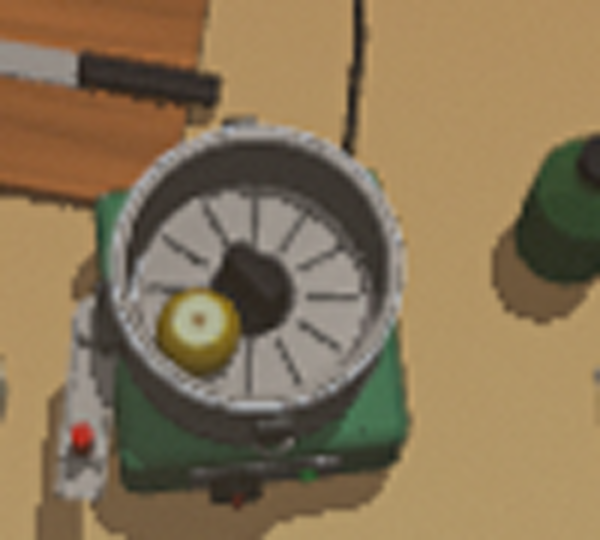

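Emit:
send_rows --jaw '[1,1,1,1,1,1,1,1,1,1]' --translation '[[0.0268,-0.0093,0],[0.0268,-0.0093,0],[0.0268,-0.0093,0],[0.0268,-0.0093,0],[0.0268,-0.0093,0],[0.0268,-0.0093,0],[0.0268,-0.0093,0],[0.0268,-0.0093,0],[0.0268,-0.0093,0],[0.0268,-0.0093,0]]' --angular '[[0,0,0],[0,0,0],[0,0,0],[0,0,0],[0,0,0],[0,0,0],[0,0,0],[0,0,0],[0,0,0],[0,0,0]]'

```text
time: 26.78
eef_pos: [0.6009, -0.1761, 0.332]
orientation: [-3.14, 0.002, 0.746]
contact_force: [0.3, -0.2, -0.8]
grip_width: 0.052
```

Emit:
send_rows --jaw '[1,1,1,1,1,1,1,1,1,1]' --translation '[[0.0268,-0.0093,0],[0.0268,-0.0093,0],[0.0268,-0.0093,0],[0.0268,-0.0093,0],[0.0268,-0.0093,0],[0.0268,-0.0093,0],[0,0,0],[0,0,0],[0,0,0],[0,0,0]]' --angular '[[0,0,0],[0,0,0],[0,0,0],[0,0,0],[0,0,0],[0,0,0],[0,0,0],[0,0,0],[0,0,0],[0,0,0]]'

```text
time: 27.62
eef_pos: [0.6807, -0.0292, 0.3328]
orientation: [3.142, 0.002, 0.744]
contact_force: [0.2, 0.7, -0.0]
grip_width: 0.0522
```

```bash
python3 -c "
from h import *
plan(.6820,-.0270,.21,42.4)
"
```

```text
t=27.6 pos [ 0.6807 -0.0292  0.3328] rpy [1.80e+02 1.00e-01 4.26e+01] w=0.0522 F [ 0.2  0.7 -0. ]
now [  2.4  -0.7 122.8] per10 [ 0.24 -0.07 12.28] mm; rz 0.2 dist 123
after rot [  2.4  -0.7 122.8] per10 [ 0.24 -0.07 12.28] mm; rz 0.2 dist 123
```

Emit:
send_rows --jaw '[1,1,1,1,1,1,1,1,1,1]' --translation '[[0.0024,-0.0007,0.015],[0,0,0.016],[0,0,0.016],[0,0,0.016],[0,0,0.016],[0,0,0.016],[0,0,0.012],[0,0,0.01],[0,0,0.007],[0,0,0]]' --angular '[[0,0,0],[0,0,0],[0,0,0],[0,0,0],[0,0,0],[0,0,0],[0,0,0],[0,0,0],[0,0,0],[0,0,0]]'

```text
time: 28.45
eef_pos: [0.6817, -0.0256, 0.208]
orientation: [-3.14, 0.002, 0.745]
contact_force: [-0.9, -0.2, -0.6]
grip_width: 0.0522
```

Emit:
send_rows --jaw '[1,1,1,1,1,1,1,1,1,1]' --translation '[[0,0,0.002],[0,0,0.002],[0,0,0.002],[0,0,0.002],[0,0,0],[0,0,0],[0,0,0],[0,0,0],[0,0,0],[0,0,0]]' --angular '[[0,0,0],[0,0,0],[0,0,0],[0,0,0],[0,0,0],[0,0,0],[0,0,0],[0,0,0],[0,0,0],[0,0,0]]'

```text
time: 29.28
eef_pos: [0.6827, -0.0251, 0.2016]
orientation: [3.142, -0.0, 0.746]
contact_force: [-0.4, -0.1, -1.6]
grip_width: 0.052
```

Emit:
send_rows --jaw '[1,1,1,-0.55,-0.55,-0.55,-0.55,-0.55,-0.55,-0.55]' --translation '[[0,0,0.002],[0,0,0.001],[0,0,0],[0,0,0],[0,0,0],[0,0,0],[0,0,0],[0,0,0],[0,0,0],[0,0,0]]' --angular '[[0,0,0],[0,0,0],[0,0,0],[0,0,0],[0,0,0],[0,0,0],[0,0,0],[0,0,0],[0,0,0],[0,0,0]]'

```text
time: 30.12
eef_pos: [0.6827, -0.0251, 0.1986]
orientation: [-3.142, -0.0, 0.746]
contact_force: [-0.9, -1.1, 0.5]
grip_width: 0.066
```

Emit:
send_rows --jaw '[-0.55,-0.55,-0.55,-0.55,-0.55,-0.55,-0.55,-0.55,-0.55,-0.55]' --translation '[[0,0,-0.005],[0,0,-0.01],[0,0,-0.015],[0,0,-0.02],[0,0,-0.02],[0,0,-0.02],[0,0,-0.02],[0,0,-0.015],[0,0,0],[0,0,0]]' --angular '[[0,0,0],[0,0,0],[0,0,0],[0,0,0],[0,0,0],[0,0,0],[0,0,0],[0,0,0],[0,0,0],[0,0,0]]'

```text
time: 30.95
eef_pos: [0.6832, -0.0251, 0.3251]
orientation: [3.14, -0.002, 0.746]
contact_force: [-0.3, 0.2, -0.6]
grip_width: 0.0661
```

```bash
python3 -c "
from h import *
im=env.snapshot('side');cv2.imwrite('pics/sJ.png',im);crop('side',160,90,380,280,3,'pics/sJ1.png',im)
im=env.snapshot('top');cv2.imwrite('pics/tJ.png',im)
h=hsv(im);red=((h[...,0]<8)|(h[...,0]>172))&(h[...,1]>140)&(h[...,2]>60)
b=comp(red,box=(140,170,200,225)); hs=hsv(cv2.imread('pics/sJ.png'));reds=((hs[...,0]<8)|(hs[...,0]>172))&(hs[...,1]>140)&(hs[...,2]>60)
a=comp(reds,box=(190,145,230,185)); print(a[1:],b[1:],tri(a[1],b[1]))
m=comp((h[...,1]<60)&(h[...,2]>90),box=(140,165,200,228))[0]; print(circ('top',m,.011))
plan(.483,.369,.30)
"
```

```text
(array([208.28333333, 161.35      ]), np.int32(60)) (array([168.68571429, 198.31428571]), np.int32(35)) (array([0.48352455, 0.37096266, 0.02416696]), np.float64(0.00012020746953085165))
(array([0.48136941, 0.36733337]), np.float64(0.08749412811105958), np.float64(0.0010142409180470045))
t=31.1 pos [ 0.682  -0.0251  0.3229] rpy [-1.799e+02  1.000e-01  4.270e+01] w=0.0663 F [ 0.3 -1.3 -0.2]
now [ 121.3 -424.6   22.9] per10 [ 12.13 -42.46   2.29] mm; rz -0.0 dist 442
after rot [ 121.3 -424.6   22.9] per10 [ 12.13 -42.46   2.29] mm; rz -0.0 dist 442
```

View pics/sJ1.png

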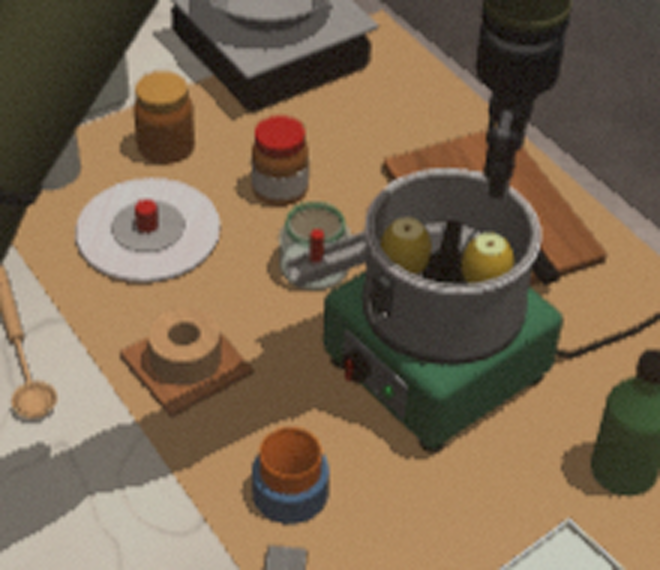

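Emit:
send_rows --jaw '[-0.55,-0.55,-0.55,-0.55,-0.55,-0.55,-0.55,-0.55,-0.55,-0.55]' --translation '[[0.0076,-0.0265,0],[0.0076,-0.0265,0],[0.0076,-0.0265,0],[0.0076,-0.0265,0],[0.0076,-0.0265,0],[0.0076,-0.0265,0],[0.0076,-0.0265,0],[0.0076,-0.0265,0],[0.0076,-0.0265,0],[0.0076,-0.0265,0]]' --angular '[[0,0,0],[0,0,0],[0,0,0],[0,0,0],[0,0,0],[0,0,0],[0,0,0],[0,0,0],[0,0,0],[0,0,0]]'

```text
time: 31.88
eef_pos: [0.5572, 0.2219, 0.3223]
orientation: [-3.141, 0.002, 0.746]
contact_force: [0.6, 0.3, -0.5]
grip_width: 0.0664
```

Emit:
send_rows --jaw '[-0.55,-0.55,-0.55,-0.55,-0.55,-0.55,-0.55,-0.55,-0.55,-0.55]' --translation '[[0.0076,-0.0265,0],[0.0076,-0.0265,0],[0.0076,-0.0265,0],[0.0076,-0.0265,0.02],[0.0076,-0.0265,0.03],[0.0076,-0.0265,0.03],[0,0,0.03],[0,0,0.03],[0,0,0.02],[0,0,0]]' --angular '[[0,0,0],[0,0,0],[0,0,0],[0,0,0],[0,0,0],[0,0,0],[0,0,0],[0,0,0],[0,0,0],[0,0,0]]'

```text
time: 32.72
eef_pos: [0.4809, 0.3664, 0.1582]
orientation: [-3.141, 0.011, 0.747]
contact_force: [-0.8, -0.8, -0.5]
grip_width: 0.0661
```

```bash
python3 -c "
from h import *
print(onz('top',168.7,198.3,.035))
plan(.482,.3695,.042)
im=env.snapshot('side');cv2.imwrite('pics/sK.png',im);crop('side',150,90,310,220,5,'pics/sK1.png',im)
im=env.snapshot('top');cv2.imwrite('pics/tK.png',im)
"
```

```text
[0.48182738 0.36899535 0.035     ]
t=32.7 pos [0.4809 0.3664 0.1582] rpy [-180.     0.6   42.8] w=0.0661 F [-0.8 -0.8 -0.5]
now [  2.9  -1.6 116.2] per10 [ 0.29 -0.16 11.62] mm; rz -0.0 dist 116
after rot [  2.9  -1.6 116.2] per10 [ 0.29 -0.16 11.62] mm; rz -0.0 dist 116
```

View pics/sK1.png

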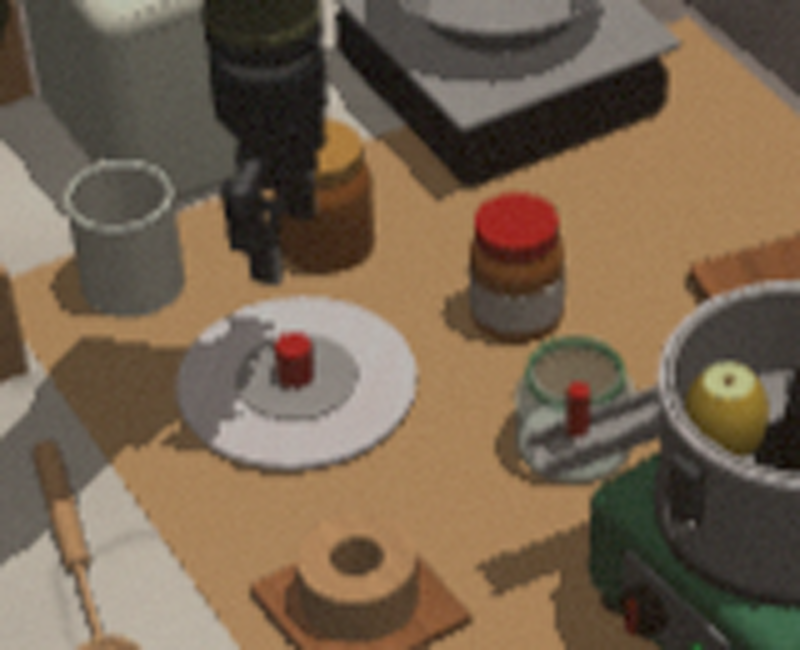

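View pics/tK.png

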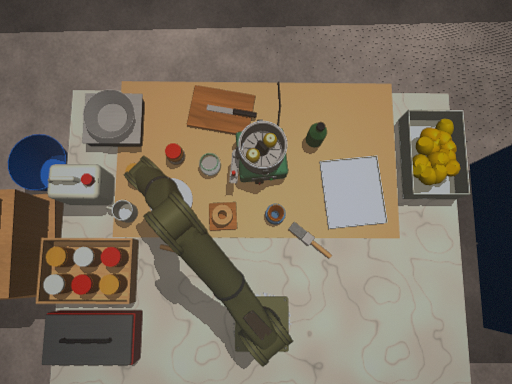

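Emit:
send_rows --jaw '[-0.55,-0.55,-0.55,-0.55,-0.55,-0.55,-0.55,-0.55,-0.55,-0.55]' --translation '[[0.001,-0.001,0.01],[0,0,0.015],[0,0,0.015],[0,0,0.015],[0,0,0.015],[0,0,0.015],[0,0,0.01],[0,0,0.005],[0,0,0],[0,0,0]]' --angular '[[0,0,0],[0,0,0],[0,0,0],[0,0,0],[0,0,0],[0,0,0],[0,0,0],[0,0,0],[0,0,0],[0,0,0]]'

```text
time: 33.65
eef_pos: [0.4847, 0.3706, 0.0642]
orientation: [-3.142, -0.001, 0.746]
contact_force: [-0.3, 0.7, 0.2]
grip_width: 0.0662
```

```bash
python3 -c "
from h import *
plan(.482,.3695,.042,42.7)
"
```

```text
t=33.6 pos [0.4847 0.3706 0.0642] rpy [-1.80e+02 -1.00e-01  4.27e+01] w=0.0662 F [-0.3  0.7  0.2]
now [-2.8 -1.  22.2] per10 [-0.28 -0.1   2.22] mm; rz 0.0 dist 22
after rot [-2.8 -1.  22.2] per10 [-0.28 -0.1   2.22] mm; rz 0.0 dist 22
```

Emit:
send_rows --jaw '[-0.3,-0.3,-0.3,-0.3,-0.3,-0.3,-0.3,0,0.2,0.4]' --translation '[[-0.002,-0.001,0.006],[0,0,0.006],[0,0,0.006],[0,0,0.003],[0,0,0],[0,0,0],[0,0,0],[0,0,0],[0,0,0],[0,0,0]]' --angular '[[0,0,0],[0,0,0],[0,0,0],[0,0,0],[0,0,0],[0,0,0],[0,0,0],[0,0,0],[0,0,0],[0,0,0]]' --grip_force 50

```text
time: 34.48
eef_pos: [0.4821, 0.3696, 0.0429]
orientation: [3.142, 0.0, 0.746]
contact_force: [-1.8, -0.6, 2.7]
grip_width: 0.0263
```

Emit:
send_rows --jaw '[1,1,1,1,1,1,1,1,1,1]' --translation '[[0,0,0],[0,0,0],[0,0,0],[0,0,0],[0,0,0],[0,0,0],[0,0,-0.01],[0,0,-0.02],[0,0,-0.03],[0,0,-0.03]]' --angular '[[0,0,0],[0,0,0],[0,0,0],[0,0,0],[0,0,0],[0,0,0],[0,0,0],[0,0,0],[0,0,0],[0,0,0]]'

```text
time: 35.32
eef_pos: [0.4814, 0.3691, 0.1328]
orientation: [-3.141, 0.002, 0.746]
contact_force: [0.2, 0.1, -2.6]
grip_width: 0.0263
```

```bash
python3 -c "
from h import *
plan(.6535,.004,.34,42.7)
"
```

```text
t=35.3 pos [0.4814 0.3691 0.1328] rpy [-1.80e+02  1.00e-01  4.27e+01] w=0.0263 F [ 0.2  0.1 -2.6]
now [-121.4  384.9 -207.2] per10 [-12.14  38.49 -20.72] mm; rz 0.0 dist 454
after rot [-121.1  385.  -207.2] per10 [-12.11  38.5  -20.72] mm; rz 0.0 dist 454
```

Emit:
send_rows --jaw '[1,1,1,1,1,1,1,1,1,1]' --translation '[[0,0,-0.03],[0,0,-0.035],[0,0,-0.035],[0,0,-0.035],[0,0.01,-0.035],[-0.0075,0.025,-0.03],[-0.0075,0.025,0],[-0.0075,0.025,0],[-0.0075,0.025,0],[-0.0075,0.025,0]]' --angular '[[0,0,0],[0,0,0],[0,0,0],[0,0,0],[0,0,0],[0,0,0],[0,0,0],[0,0,0],[0,0,0],[0,0,0]]'

```text
time: 36.15
eef_pos: [0.5462, 0.2436, 0.3328]
orientation: [-3.142, 0.0, 0.746]
contact_force: [0.3, -0.7, -2.8]
grip_width: 0.0264
```

Emit:
send_rows --jaw '[1,1,1,1,1,1,1,1,1,1]' --translation '[[-0.0085,0.025,0],[-0.0085,0.025,0],[-0.0085,0.025,0],[-0.0085,0.025,0],[-0.0085,0.025,0],[-0.0085,0.025,0],[-0.0085,0.025,0],[-0.0085,0.025,0],[-0.0085,0.025,0],[-0.0085,0.025,0]]' --angular '[[0,0,0],[0,0,0],[0,0,0],[0,0,0],[0,0,0],[0,0,0],[0,0,0],[0,0,0],[0,0,0],[0,0,0]]'

```text
time: 36.98
eef_pos: [0.6533, 0.0024, 0.3324]
orientation: [-3.141, 0.001, 0.746]
contact_force: [-0.0, -0.4, -2.6]
grip_width: 0.0267
```

```bash
python3 -c "
from h import *
plan(.6535,.004,.29,42.7)
im=env.snapshot('side');cv2.imwrite('pics/sL.png',im);crop('side',220,60,380,240,4,'pics/sL1.png',im)
"
```

```text
t=37.0 pos [0.6533 0.0024 0.3324] rpy [-180.     0.    42.7] w=0.0267 F [-0.  -0.4 -2.6]
now [ 1.3 -1.  42.4] per10 [ 0.13 -0.1   4.24] mm; rz 0.0 dist 42
after rot [ 1.3 -1.  42.4] per10 [ 0.13 -0.1   4.24] mm; rz 0.0 dist 42
```

View pics/sL1.png

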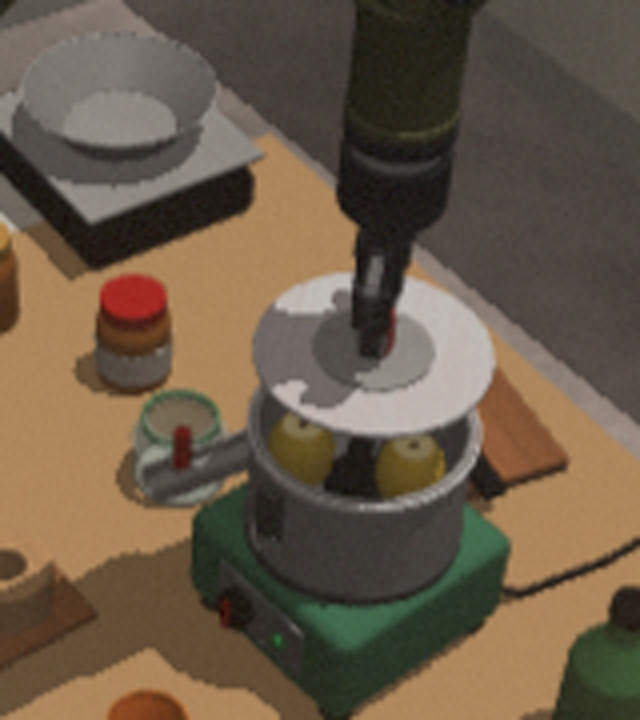

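Emit:
send_rows --jaw '[1,1,1,1,1,1,1,1,1,1]' --translation '[[0.0005,-0.0005,0.01],[0,0,0.01],[0,0,0.01],[0,0,0.01],[0,0,0.01],[0,0,0.008],[0,0,0.004],[0,0,0],[0,0,0],[0,0,0]]' --angular '[[0,0,0],[0,0,0],[0,0,0],[0,0,0],[0,0,0],[0,0,0],[0,0,0],[0,0,0],[0,0,0],[0,0,0]]'

```text
time: 37.87
eef_pos: [0.6539, 0.0045, 0.2711]
orientation: [3.141, -0.001, 0.746]
contact_force: [-0.6, -0.6, -1.6]
grip_width: 0.0266
```

```bash
python3 -c "
from h import *
plan(.6535,.004,.262,42.7)
"
```

```text
t=37.9 pos [0.6539 0.0045 0.2711] rpy [ 1.80e+02 -1.00e-01  4.27e+01] w=0.0266 F [-0.6 -0.6 -1.6]
now [-0.6  0.1  9.1] per10 [-0.06  0.01  0.91] mm; rz 0.0 dist 9
after rot [-0.6  0.1  9.1] per10 [-0.06  0.01  0.91] mm; rz 0.0 dist 9
```

Emit:
send_rows --jaw '[1,1,1,1,1,1,1,1,1,1]' --translation '[[0,0,0.002],[0,0,0.002],[0,0,0.002],[0,0,0.002],[0,0,0.001],[0,0,0.001],[0,0,0],[0,0,0],[0,0,0],[0,0,0]]' --angular '[[0,0,0],[0,0,0],[0,0,0],[0,0,0],[0,0,0],[0,0,0],[0,0,0],[0,0,0],[0,0,0],[0,0,0]]'

```text
time: 38.7
eef_pos: [0.6533, 0.0044, 0.261]
orientation: [-3.142, 0.0, 0.746]
contact_force: [-3.1, -0.4, 4.3]
grip_width: 0.0268
```

Contact at the expected height. Release and lift.

Emit:
send_rows --jaw '[-0.2,-0.2,-0.2,-0.2,-0.2,-0.2,-0.2,-0.2,-0.2,-0.2]' --translation '[[0,0,0],[0,0,0],[0,0,0],[0,0,0],[0,0,0],[0,0,0],[0,0,-0.01],[0,0,-0.02],[0,0,-0.03],[0,0,-0.02]]' --angular '[[0,0,0],[0,0,0],[0,0,0],[0,0,0],[0,0,0],[0,0,0],[0,0,0],[0,0,0],[0,0,0],[0,0,0]]'

```text
time: 39.53
eef_pos: [0.6541, 0.0044, 0.3435]
orientation: [3.14, -0.002, 0.746]
contact_force: [0.9, 0.0, 0.6]
grip_width: 0.051
```

```bash
python3 -c "
from h import *
plan(.423,-.0525,.25,42.7)
im=env.snapshot('side');cv2.imwrite('pics/sM.png',im);crop('side',220,60,380,260,4,'pics/sM1.png',im)
im=env.snapshot('top');cv2.imwrite('pics/tM.png',im);crop('top',180,100,300,240,5,'pics/tM1.png',im)
print(env.sense()['q'].round(2))
"
```

```text
t=39.5 pos [0.6541 0.0044 0.3435] rpy [ 1.799e+02 -1.000e-01  4.270e+01] w=0.0510 F [0.9 0.  0.6]
now [-208.4 -115.    93.5] per10 [-20.84 -11.5    9.35] mm; rz 0.0 dist 256
after rot [-208.5 -114.9   93.5] per10 [-20.85 -11.49   9.35] mm; rz 0.0 dist 256
[-0.02  0.64 -0.11  1.35  0.07  1.14  0.61]
```

View pics/sM1.png

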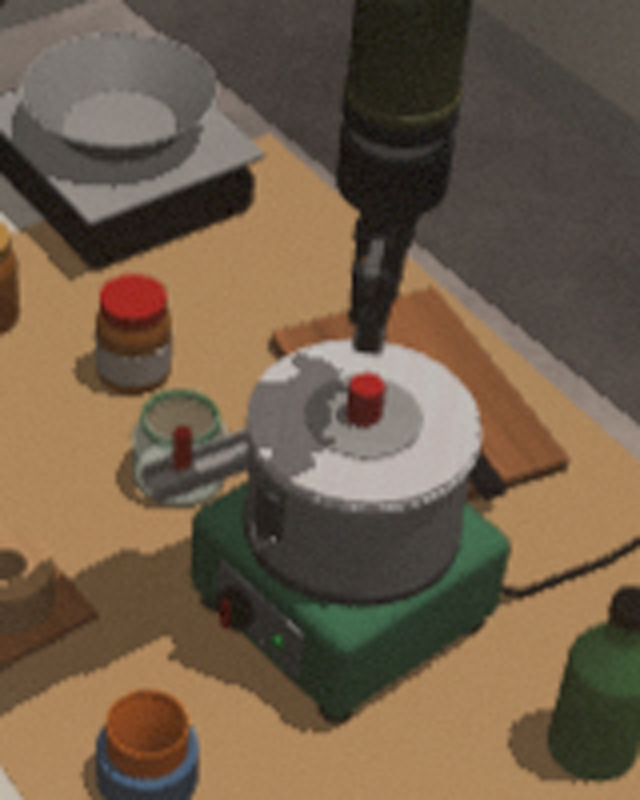

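View pics/tM1.png

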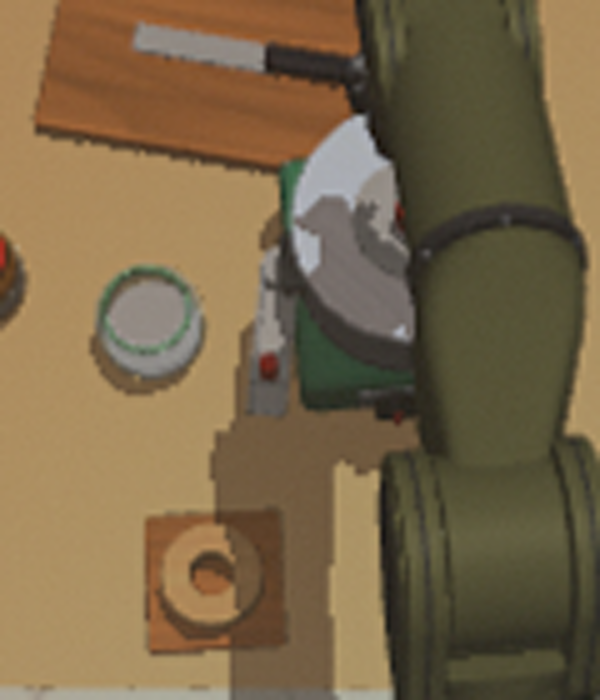

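Emit:
send_rows --jaw '[-1,-1,-1,-1,-1,-1,-1,-1,-1,-1]' --translation '[[-0.0208,-0.0115,0],[-0.0208,-0.0115,0],[-0.0208,-0.0115,0],[-0.0208,-0.0115,0],[-0.0208,-0.0115,0],[-0.0208,-0.0115,0],[-0.0208,-0.0115,0],[-0.0208,-0.0115,0],[-0.0208,-0.0115,0],[-0.0208,-0.0115,0]]' --angular '[[0,0,0],[0,0,0],[0,0,0],[0,0,0],[0,0,0],[0,0,0],[0,0,0],[0,0,0],[0,0,0],[0,0,0]]'

```text
time: 40.47
eef_pos: [0.4213, -0.0525, 0.3406]
orientation: [-3.141, 0.0, 0.746]
contact_force: [-0.3, -0.7, 0.1]
grip_width: 0.0853
```

Emit:
send_rows --jaw '[-1,-1,-1,-1,-1,-1,-1,-1,-1,-1]' --translation '[[0,0,0.02],[0,0,0.02],[0,0,0.03],[0,0,0.03],[0,0,0.03],[0,0,0.03],[0,0,0],[0,0,0],[0,0,0],[0,0,0]]' --angular '[[0,0,7],[0,0,7],[0,0,7],[0,0,7],[0,0,7],[0,0,7],[0,0,0.7],[0,0,0],[0,0,0],[0,0,0]]'

```text
time: 41.3
eef_pos: [0.4238, -0.0524, 0.1822]
orientation: [-3.141, -0.004, 0.002]
contact_force: [-0.4, -0.0, -0.3]
grip_width: 0.0854
```

```bash
python3 -c "
from h import *
plan(.423,-.053,.066,0)
im=env.snapshot('side');cv2.imwrite('pics/sN.png',im);crop('side',180,140,320,290,5,'pics/sN1.png',im)
print(env.sense()['q'].round(2))
for p in ((300,228),(382,228),(341,190),(341,265)): pass
P=np.array([onz('side',(p[0]+.5)/4-.5+180,(p[1]+.5)/4-.5+110,.072)[:2] for p in ((265,525),(349,525),(307,490),(307,558))])
A=np.c_[2*P,np.ones(4)];x=np.linalg.lstsq(A,(P**2).sum(1),rcond=None)[0];print(x[:2])
"
```

```text
t=41.3 pos [ 0.4238 -0.0524  0.1822] rpy [-1.8e+02 -2.0e-01  1.0e-01] w=0.0854 F [-0.4 -0.  -0.3]
now [ -0.8   0.6 116.2] per10 [-0.08  0.06 11.62] mm; rz 0.1 dist 116
after rot [ -0.8   0.6 116.2] per10 [-0.08  0.06 11.62] mm; rz 0.1 dist 116
[-0.02  0.59  0.05  2.23 -0.09  0.33  0.11]
[ 0.42288892 -0.05706424]
```

View pics/sN1.png

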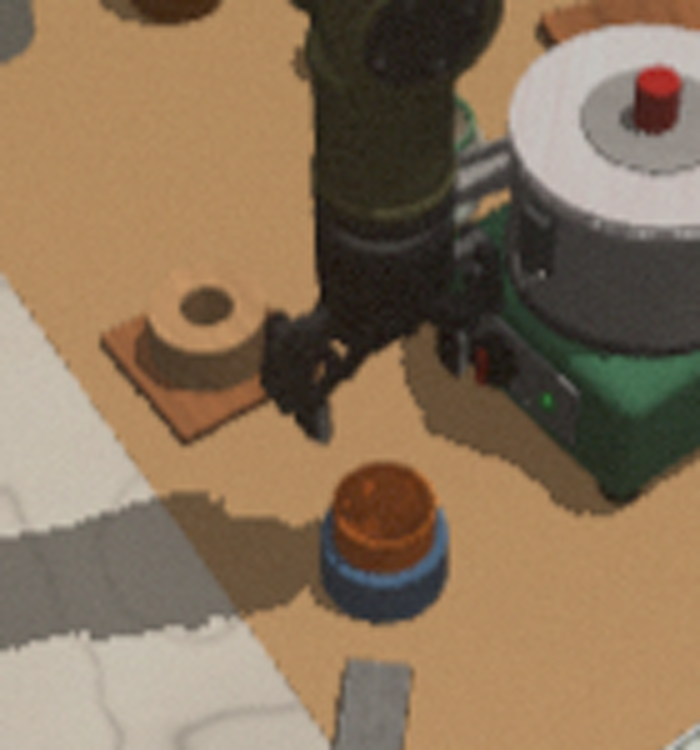

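Emit:
send_rows --jaw '[-1,-1,-1,-1,-1,-1,-1,-1,-1,-1]' --translation '[[-0.0008,0.0015,0.01],[0,0,0.015],[0,0,0.015],[0,0,0.015],[0,0,0.015],[0,0,0.015],[0,0,0.01],[0,0,0.005],[0,0,0],[0,0,0]]' --angular '[[0,0,0],[0,0,0],[0,0,0],[0,0,0],[0,0,0],[0,0,0],[0,0,0],[0,0,0],[0,0,0],[0,0,0]]'

```text
time: 42.18
eef_pos: [0.4232, -0.0539, 0.0819]
orientation: [-3.141, -0.0, 0.001]
contact_force: [0.3, -0.2, 0.5]
grip_width: 0.0855
```

```bash
python3 -c "
from h import *
plan(.423,-.0535,.066,0)
"
```

```text
t=42.2 pos [ 0.4232 -0.0539  0.0819] rpy [-180.   -0.    0.] w=0.0855 F [ 0.3 -0.2  0.5]
now [-0.2 -0.4 15.9] per10 [-0.02 -0.04  1.59] mm; rz 0.0 dist 16
after rot [-0.2 -0.4 15.9] per10 [-0.02 -0.04  1.59] mm; rz 0.0 dist 16
```

Emit:
send_rows --jaw '[-1,-1,-1,-1,-1,-0.7,-0.6,-0.5,-0.4,-0.3]' --translation '[[0,0,0.006],[0,0,0.006],[0,0,0.003],[0,0,0],[0,0,0],[0,0,0],[0,0,0],[0,0,0],[0,0,0],[0,0,0]]' --angular '[[0,0,0],[0,0,0],[0,0,0],[0,0,0],[0,0,0],[0,0,0],[0,0,0],[0,0,0],[0,0,0],[0,0,0]]' --grip_force 25

```text
time: 43.02
eef_pos: [0.4265, -0.0544, 0.0705]
orientation: [-3.14, 0.01, 0.001]
contact_force: [-1.1, 0.2, 5.7]
grip_width: 0.0633
```

Emit:
send_rows --jaw '[0,0,0,0,0,0,0,0,0,0]' --translation '[[0,0,0],[0,0,0],[0,0,0],[0,0,0],[0,0,0],[0,0,-0.005],[0,0,-0.01],[0,0,-0.02],[0,0,-0.02],[0,0,0]]' --angular '[[0,0,0],[0,0,0],[0,0,0],[0,0,0],[0,0,0],[0,0,0],[0,0,0],[0,0,0],[0,0,0],[0,0,0]]'

```text
time: 43.85
eef_pos: [0.4288, -0.0547, 0.1278]
orientation: [-3.141, 0.005, 0.0]
contact_force: [0.8, -0.5, -0.8]
grip_width: 0.0628
```

```bash
python3 -c "
from h import *
plan(.6233,.2098,.20,0)
im=env.snapshot('side');cv2.imwrite('pics/sO.png',im);crop('side',180,140,320,290,5,'pics/sO1.png',im)
im=env.snapshot('top');cv2.imwrite('pics/tO.png',im);crop('top',180,110,300,240,5,'pics/tO1.png',im)
"
```

```text
t=43.9 pos [ 0.4288 -0.0547  0.1278] rpy [-180.     0.3    0. ] w=0.0628 F [ 0.8 -0.5 -0.8]
now [ 194.5 -264.5  -72.2] per10 [ 19.45 -26.45  -7.22] mm; rz 0.0 dist 336
after rot [ 194.5 -264.5  -72.2] per10 [ 19.45 -26.45  -7.22] mm; rz 0.0 dist 336
```

View pics/sO1.png

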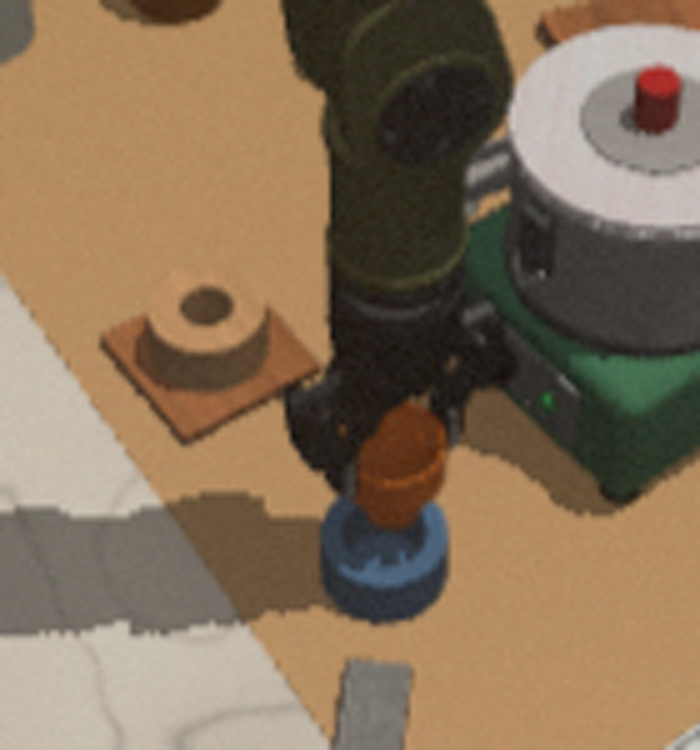

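View pics/tO1.png

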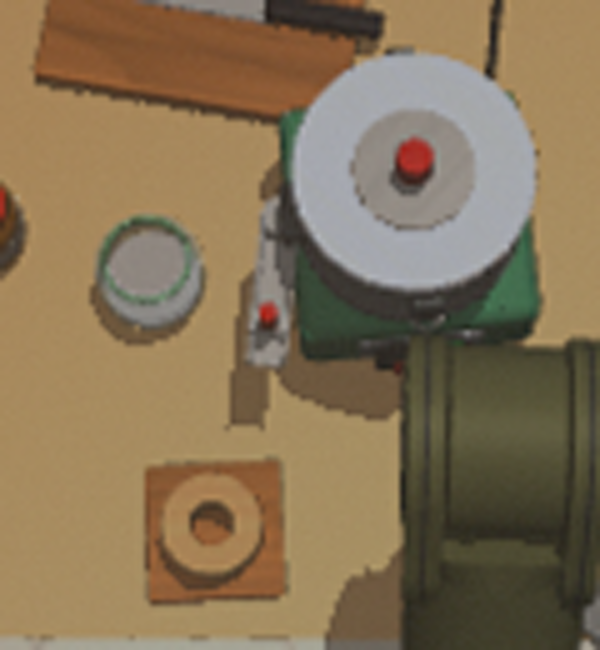

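```bash
python3 -c "
from h import *
crop('side',235,205,285,265,12,'pics/sO2.png',cv2.imread('pics/sO.png'))
"
```

```text
(no output)
```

View pics/sO2.png

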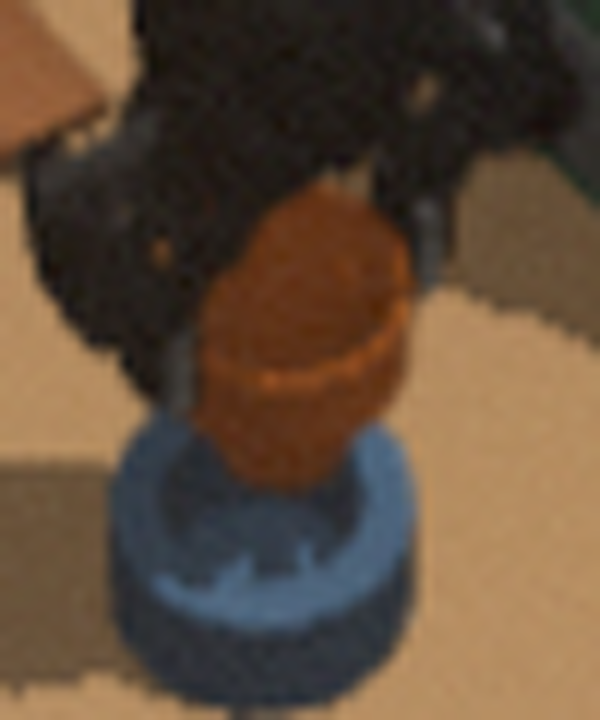

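```bash
python3 -c "
from h import *
print(env.tip_extent); plan(.4285,-.0547,.072,0)"
```

```text
0.025
t=44.0 pos [ 0.4281 -0.0545  0.1257] rpy [-179.9    0.4    0. ] w=0.0628 F [ 0.2 -0.9 -1.3]
now [ 0.4  0.2 53.7] per10 [0.04 0.02 5.37] mm; rz 0.0 dist 54
after rot [ 0.4  0.2 53.7] per10 [0.04 0.02 5.37] mm; rz 0.0 dist 54
```

Emit:
send_rows --jaw '[0,0,0,0,0,0,0,0,0,0]' --translation '[[0,0,0.008],[0,0,0.008],[0,0,0.007],[0,0,0.007],[0,0,0.004],[0,0,0.004],[0,0,0.004],[0,0,0],[0,0,0],[0,0,0]]' --angular '[[0,0,0],[0,0,0],[0,0,0],[0,0,0],[0,0,0],[0,0,0],[0,0,0],[0,0,0],[0,0,0],[0,0,0]]'

```text
time: 44.78
eef_pos: [0.4272, -0.0544, 0.0834]
orientation: [-3.14, 0.009, 0.001]
contact_force: [0.1, -0.0, -0.3]
grip_width: 0.0635
```

```bash
python3 -c "
from h import *
plan(.4285,-.0547,.072,0)
crop('side',235,205,285,265,10,'pics/sP2.png')"
```

```text
t=44.8 pos [ 0.4272 -0.0544  0.0834] rpy [-179.9    0.5    0. ] w=0.0635 F [ 0.1 -0.  -0.3]
now [ 1.3  0.3 11.4] per10 [0.13 0.03 1.14] mm; rz 0.0 dist 11
after rot [ 1.3  0.3 11.4] per10 [0.13 0.03 1.14] mm; rz 0.0 dist 11
```

View pics/sP2.png

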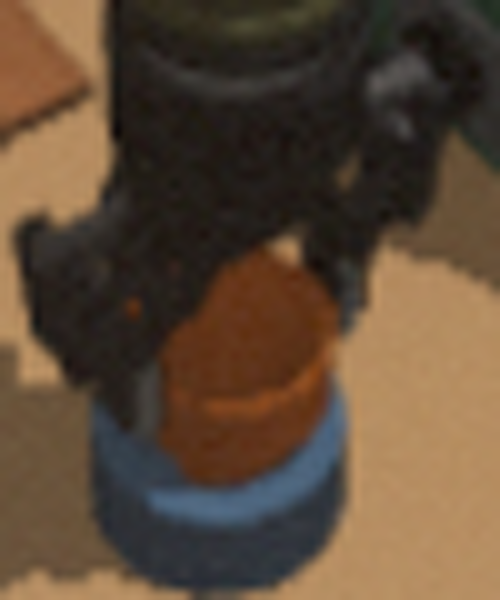

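Emit:
send_rows --jaw '[0,0,0,0,0,0,0,-0.6,-0.7,-0.8]' --translation '[[0,0,0.003],[0,0,0.003],[0,0,0.003],[0,0,0.002],[0,0,0],[0,0,0],[0,0,0],[0,0,0],[0,0,0],[0,0,0]]' --angular '[[0,0,0],[0,0,0],[0,0,0],[0,0,0],[0,0,0],[0,0,0],[0,0,0],[0,0,0],[0,0,0],[0,0,0]]' --grip_force 20

```text
time: 45.67
eef_pos: [0.427, -0.0544, 0.0723]
orientation: [-3.14, 0.009, 0.001]
contact_force: [0.4, -1.3, 0.0]
grip_width: 0.0766
```

Emit:
send_rows --jaw '[-1,-1,-1,-1,-1,-1,-1,-1,-1,-1]' --translation '[[0,0,0],[0,0,0],[0,0,-0.01],[0,0,-0.02],[0,0,-0.03],[0,0,-0.03],[0,0,-0.03],[0,0,0],[0,0,0],[0,0,0]]' --angular '[[0,0,0],[0,0,0],[0,0,0],[0,0,0],[0,0,0],[0,0,0],[0,0,0],[0,0,0],[0,0,0],[0,0,0]]'

```text
time: 46.5
eef_pos: [0.4278, -0.0544, 0.192]
orientation: [-3.14, 0.01, 0.001]
contact_force: [-0.2, 0.7, 0.6]
grip_width: 0.0853
```

```bash
python3 -c "
from h import *
plan(.4285,-.0547,.072,0)
crop('side',235,205,285,265,10,'pics/sP3.png')"
```

```text
t=46.5 pos [ 0.4278 -0.0544  0.192 ] rpy [-179.9    0.6    0. ] w=0.0853 F [-0.2  0.7  0.6]
now [  0.7   0.3 120. ] per10 [ 0.07  0.03 12.  ] mm; rz 0.0 dist 120
after rot [  0.7   0.3 120. ] per10 [ 0.07  0.03 12.  ] mm; rz 0.0 dist 120
```

View pics/sP3.png

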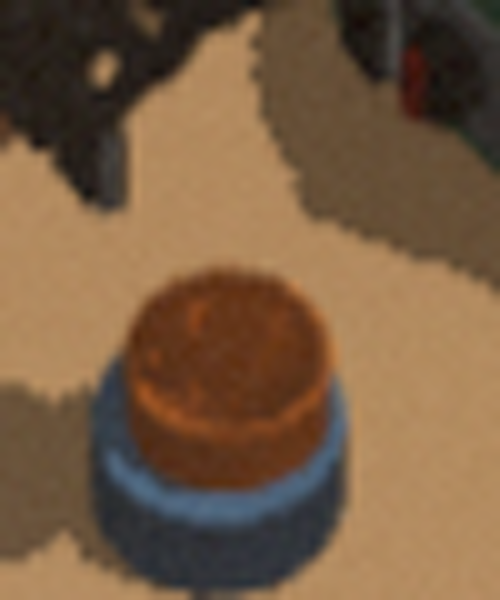

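```bash
python3 -c "
from h import *
def fit(pts,z,k,x0,y0):
    P=np.array([onz('side',(p[0]+.5)/k-.5+x0,(p[1]+.5)/k-.5+y0,z)[:2] for p in pts])
    A=np.c_[2*P,np.ones(len(P))];x=np.linalg.lstsq(A,(P**2).sum(1),rcond=None)[0];return x[:2],np.sqrt(x[2]+x[:2]@x[:2])
print(fit(((126,350),(335,350),(230,268),(230,432),(150,300),(310,300),(155,405),(305,405)),.072,10,235,205))
print(fit(((92,420),(347,420),(220,520),(120,490),(320,490)),.042,10,235,205))
"
```

```text
(array([ 0.42811139, -0.05562411]), np.float64(0.031059484605253738))
(array([ 0.42337882, -0.0572279 ]), np.float64(0.03964449699500123))
```

Emit:
send_rows --jaw '[-1,-1,-1,-1,-1,-1,-1,-1,-1,-1]' --translation '[[0.0006,-0.0008,0.01],[0,0,0.015],[0,0,0.016],[0,0,0.016],[0,0,0.016],[0,0,0.016],[0,0,0.015],[0,0,0.007],[0,0,0],[0,0,0]]' --angular '[[0,0.6,0],[0,0,0],[0,0,0],[0,0,0],[0,0,0],[0,0,0],[0,0,0],[0,0,0],[0,0,0],[0,0,0]]'

```text
time: 47.38
eef_pos: [0.428, -0.0536, 0.0806]
orientation: [-3.14, 0.001, 0.0]
contact_force: [0.6, -0.0, 0.4]
grip_width: 0.085
```

```bash
python3 -c "
from h import *
plan(.4285,-.0537,.074,0)"
```

```text
t=47.4 pos [ 0.428  -0.0536  0.0806] rpy [-1.799e+02  1.000e-01  0.000e+00] w=0.0850 F [ 0.6 -0.   0.4]
now [0.5 0.1 6.6] per10 [0.05 0.01 0.66] mm; rz 0.0 dist 7
after rot [0.5 0.1 6.6] per10 [0.05 0.01 0.66] mm; rz 0.0 dist 7
```

Emit:
send_rows --jaw '[-1,-1,-0.9,-0.8,-0.7,-0.65,-0.6,-0.55,-0.5,-0.45]' --translation '[[0,0,0.003],[0,0,0.003],[0,0,0],[0,0,0],[0,0,0],[0,0,0],[0,0,0],[0,0,0],[0,0,0],[0,0,0]]' --angular '[[0,0,0],[0,0,0],[0,0,0],[0,0,0],[0,0,0],[0,0,0],[0,0,0],[0,0,0],[0,0,0],[0,0,0]]' --grip_force 40

```text
time: 48.22
eef_pos: [0.4274, -0.0536, 0.0758]
orientation: [-3.14, 0.002, 0.0]
contact_force: [-2.4, -0.6, 7.2]
grip_width: 0.0627
```

Emit:
send_rows --jaw '[-0.3,-0.1,0.1,0.3,0.3,0.3,0.3,0.3,0.3,0.3]' --translation '[[0,0,0],[0,0,0],[0,0,0],[0,0,0],[0,0,0],[0,0,0],[0,0,0],[0,0,0],[0,0,0],[0,0,0]]' --angular '[[0,0,0],[0,0,0],[0,0,0],[0,0,0],[0,0,0],[0,0,0],[0,0,0],[0,0,0],[0,0,0],[0,0,0]]'

```text
time: 49.05
eef_pos: [0.4274, -0.0536, 0.0758]
orientation: [-3.14, 0.002, 0.0]
contact_force: [-3.4, 0.2, 9.1]
grip_width: 0.0625
```

```bash
python3 -c "
from h import *
plan(.4285,-.0537,.074,0)
crop('side',235,205,285,265,10,'pics/sP4.png')"
```

```text
t=49.0 pos [ 0.4274 -0.0536  0.0758] rpy [-1.799e+02  1.000e-01  0.000e+00] w=0.0625 F [-3.4  0.2  9.1]
now [1.1 0.1 1.8] per10 [0.11 0.01 0.18] mm; rz 0.0 dist 2
after rot [1.1 0.1 1.8] per10 [0.11 0.01 0.18] mm; rz 0.0 dist 2
```

View pics/sP4.png

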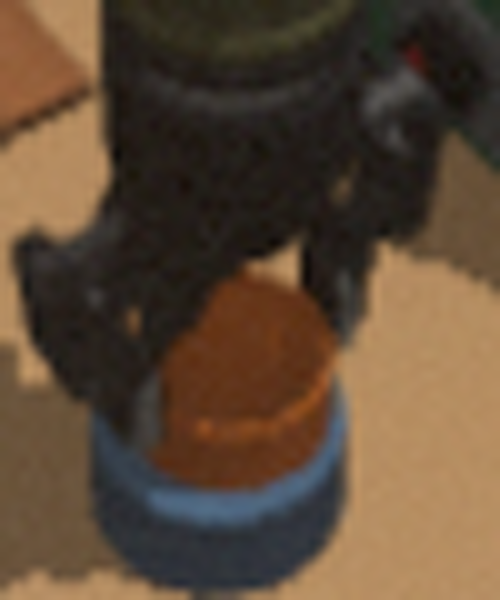

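Emit:
send_rows --jaw '[0.3,0.3,0.3,0.3,0.3,0.3,0.3,0.3,0.3,0.3]' --translation '[[0,0,-0.002],[0,0,-0.002],[0,0,-0.003],[0,0,-0.005],[0,0,-0.008],[0,0,-0.01],[0,0,-0.01],[0,0,-0.01],[0,0,-0.01],[0,0,0]]' --angular '[[0,0,0],[0,0,0],[0,0,0],[0,0,0],[0,0,0],[0,0,0],[0,0,0],[0,0,0],[0,0,0],[0,0,0]]'

```text
time: 49.93
eef_pos: [0.4311, -0.0538, 0.1375]
orientation: [-3.141, -0.007, 0.001]
contact_force: [0.3, -0.4, -0.1]
grip_width: 0.0624
```

```bash
python3 -c "
from h import *
plan(.6233,.2098,.2,0)
crop('side',235,190,285,250,10,'pics/sP5.png')"
```

```text
t=49.9 pos [ 0.4311 -0.0538  0.1375] rpy [-179.9   -0.4    0. ] w=0.0624 F [ 0.3 -0.4 -0.1]
now [ 192.4 -263.5  -62.5] per10 [ 19.24 -26.35  -6.25] mm; rz 0.0 dist 332
after rot [ 192.2 -263.6  -62.5] per10 [ 19.22 -26.36  -6.25] mm; rz 0.0 dist 332
```

View pics/sP5.png

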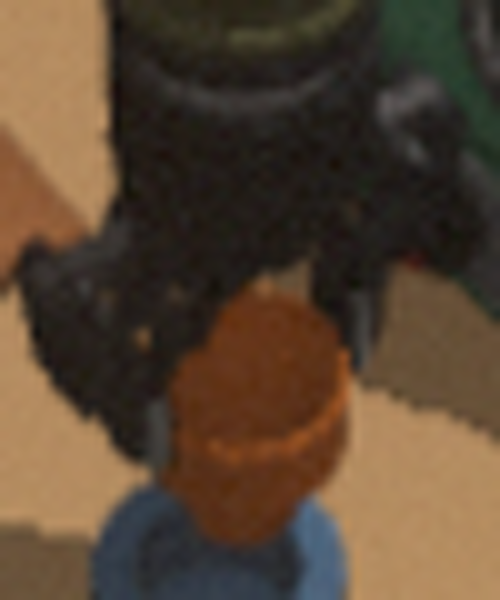

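```bash
python3 -c "
from h import *
f=lambda p:((proj('side',p)-[235,190]+.5)*10).round().tolist()
c=np.array([.431,-.0555]);
for z,r in ((.1337,.032),(.1037,.032),(.0697,.0175)):
    print(z,[f([c[0]+r*np.cos(a),c[1]+r*np.sin(a),z]) for a in np.radians([0,-32-90+0,180,58])],[f([*c,z])], [f([c[0]+r*np.cos(a),c[1]+r*np.sin(a),z]) for a in np.radians([-32,148])])
"
```

```text
0.1337 [[331.0, 324.0], [240.0, 457.0], [147.0, 415.0], [239.0, 285.0]] [[240.0, 370.0]] [[348.0, 369.0], [131.0, 370.0]]
0.1037 [[329.0, 387.0], [240.0, 518.0], [148.0, 477.0], [238.0, 348.0]] [[239.0, 432.0]] [[346.0, 431.0], [132.0, 432.0]]
0.0697 [[287.0, 475.0], [239.0, 546.0], [190.0, 524.0], [238.0, 453.0]] [[239.0, 499.0]] [[296.0, 499.0], [181.0, 500.0]]
```

Emit:
send_rows --jaw '[0.3,0.3,0.3,0.3,0.3,0.3,0.3,0.3,0.3,0.3]' --translation '[[0,0,-0.015],[0,0,-0.025],[0,0,-0.03],[0,0,-0.03],[0,0,-0.03],[0.0175,-0.024,0],[0.0175,-0.024,0],[0.0175,-0.024,0],[0.0175,-0.024,0],[0.0175,-0.024,0]]' --angular '[[0,-0.4,0],[0,0,0],[0,0,0],[0,0,0],[0,0,0],[0,0,0],[0,0,0],[0,0,0],[0,0,0],[0,0,0]]'

```text
time: 50.82
eef_pos: [0.5179, 0.0676, 0.2648]
orientation: [-3.14, 0.006, 0.001]
contact_force: [0.9, 0.2, -0.6]
grip_width: 0.0624
```

Emit:
send_rows --jaw '[0.3,0.3,0.3,0.3,0.3,0.3,0.3,0.3,0.3,0.3]' --translation '[[0.0175,-0.024,0],[0.0175,-0.024,0],[0.0175,-0.024,0],[0.0175,-0.024,0],[0.0175,-0.024,0],[0.0175,-0.024,0],[0,0,0],[0,0,0],[0,0,0],[0,0,0]]' --angular '[[0,0,0],[0,0,0],[0,0,0],[0,0,0],[0,0,0],[0,0,0],[0,0,0],[0,0,0],[0,0,0],[0,0,0]]'

```text
time: 51.65
eef_pos: [0.6216, 0.2086, 0.2643]
orientation: [-3.142, 0.007, -0.001]
contact_force: [0.4, 0.1, -0.4]
grip_width: 0.0626
```

```bash
python3 -c "
from h import *
def fit(n,pts,z,k,x0,y0):
    P=np.array([onz(n,(p[0]+.5)/k-.5+x0,(p[1]+.5)/k-.5+y0,z)[:2] for p in pts])
    A=np.c_[2*P,np.ones(len(P))];x=np.linalg.lstsq(A,(P**2).sum(1),rcond=None)[0];return x[:2],np.sqrt(x[2]+x[:2]@x[:2])
print(fit('side',((298,228),(382,228),(341,190),(341,265)),.078,4,180,110))
plan(.6233,.2085,.2,0)
im=env.snapshot('side');cv2.imwrite('pics/sQ.png',im);crop('side',215,90,315,210,6,'pics/sQ1.png',im)
im=env.snapshot('top');cv2.imwrite('pics/tQ.png',im);crop('top',180,110,260,200,7,'pics/tQ1.png',im)"
```

```text
(array([0.61494892, 0.19375942]), np.float64(0.041781288496165546))
t=51.6 pos [0.6216 0.2086 0.2643] rpy [-1.8e+02  4.0e-01 -1.0e-01] w=0.0626 F [ 0.4  0.1 -0.4]
now [ 1.7  0.1 64.3] per10 [0.17 0.01 6.43] mm; rz -0.1 dist 64
after rot [ 1.7  0.1 64.3] per10 [0.17 0.01 6.43] mm; rz -0.1 dist 64
```

View pics/sQ1.png

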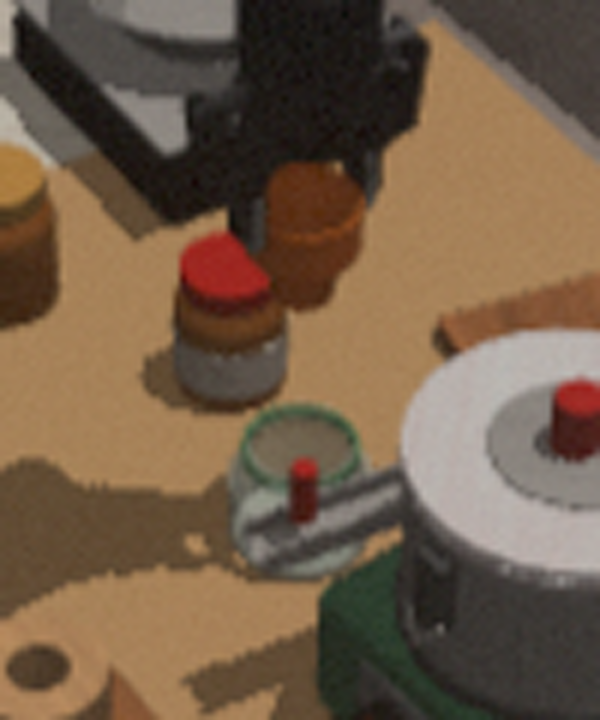

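View pics/tQ1.png

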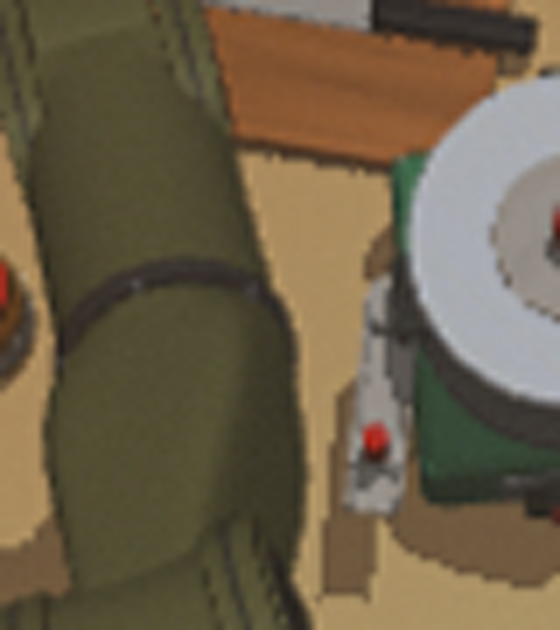

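```bash
python3 -c "
from h import *
def fit(n,pts,z,k,x0,y0):
    P=np.array([onz(n,(p[0]+.5)/k-.5+x0,(p[1]+.5)/k-.5+y0,z)[:2] for p in pts])
    A=np.c_[2*P,np.ones(len(P))];x=np.linalg.lstsq(A,(P**2).sum(1),rcond=None)[0];return x[:2],np.sqrt(x[2]+x[:2]@x[:2])
print('jar',fit('side',((240,447),(362,447),(301,405),(301,490)),.078,6,215,90))
print('fun',fit('side',((264,204),(366,204),(315,163),(315,247)),.2605,6,215,90))
t=cv2.imread('pics/tO.png')
g=cv2.inRange(cv2.cvtColor(t,cv2.COLOR_BGR2HSV),(40,50,40),(85,255,200));m=comp(g,box=(195,148,225,175));print(circ('top',m[0],.078),m[2])
"
```

```text
jar (array([0.62123815, 0.20288288]), np.float64(0.035474736539261524))
fun (array([0.62448436, 0.19928176]), np.float64(0.03140772472970398))
(array([0.62079579, 0.20923714]), np.float64(0.03450927853396733), np.float64(0.0009753239236105006)) 31
```

Emit:
send_rows --jaw '[0.3,0.3,0.3,0.3,0.3,0.3,0.3,0.3,0.3,0.3]' --translation '[[-0.001,-0.002,0.01],[0,0,0.015],[0,0,0.015],[0,0,0.015],[0,0,0.015],[0,0,0.015],[0,0,0.012],[0,0,0.005],[0,0,0],[0,0,0]]' --angular '[[0,0.4,0],[0,0,0],[0,0,0],[0,0,0],[0,0,0],[0,0,0],[0,0,0],[0,0,0],[0,0,0],[0,0,0]]'

```text
time: 52.58
eef_pos: [0.6213, 0.2122, 0.163]
orientation: [-3.14, -0.001, 0.0]
contact_force: [0.3, -0.4, -0.8]
grip_width: 0.0626
```

```bash
python3 -c "
from h import *
plan(.6205,.2105,.148,0)
im=env.snapshot('side');cv2.imwrite('pics/sR.png',im);crop('side',215,90,315,210,6,'pics/sR1.png',im)
"
```

```text
t=52.6 pos [0.6213 0.2122 0.163 ] rpy [-1.799e+02 -1.000e-01  0.000e+00] w=0.0626 F [ 0.3 -0.4 -0.8]
now [-0.8  1.7 15. ] per10 [-0.08  0.17  1.5 ] mm; rz 0.0 dist 15
after rot [-0.8  1.7 15. ] per10 [-0.08  0.17  1.5 ] mm; rz 0.0 dist 15
```

View pics/sR1.png

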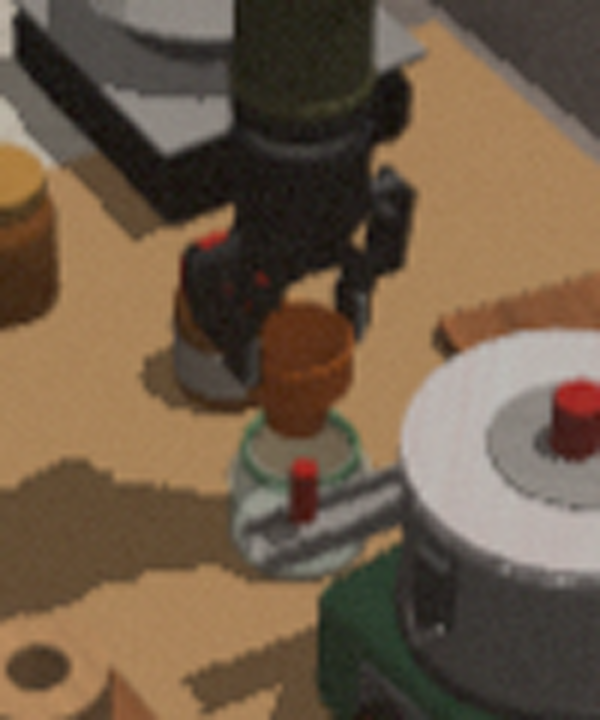

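Emit:
send_rows --jaw '[0.3,0.3,0.3,0.3,0.3,0.3,0.3,0.3,0.3,0.3]' --translation '[[0,0.0005,0.005],[0,0,0.005],[0,0,0.005],[0,0,0.005],[0,0,0.004],[0,0,0.004],[0,0,0.004],[0,0,0.003],[0,0,0],[0,0,0]]' --angular '[[0,0,0],[0,0,0],[0,0,0],[0,0,0],[0,0,0],[0,0,0],[0,0,0],[0,0,0],[0,0,0],[0,0,0]]'

```text
time: 53.47
eef_pos: [0.6209, 0.2119, 0.1274]
orientation: [-3.14, -0.0, 0.001]
contact_force: [-0.6, -0.2, -0.4]
grip_width: 0.0622
```

Emit:
send_rows --jaw '[0.3,0.3,0.3,0.3,0.3,0.3,0.3,0.3,0.3,0.3]' --translation '[[0,0,0.003],[0,0,0.003],[0,0,0.003],[0,0,0.003],[0,0,0.001],[0,0,0],[0,0,0],[0,0,0],[0,0,0],[0,0,0]]' --angular '[[0,0,0],[0,0,0],[0,0,0],[0,0,0],[0,0,0],[0,0,0],[0,0,0],[0,0,0],[0,0,0],[0,0,0]]'

```text
time: 54.3
eef_pos: [0.6211, 0.2118, 0.1146]
orientation: [-3.14, -0.001, 0.0]
contact_force: [1.4, -0.2, -1.0]
grip_width: 0.0628
```

Emit:
send_rows --jaw '[0.3,0.3,0.3,0.3,0.3,0.3,0.3,0.3,0.3,0.3]' --translation '[[0,0,0.001],[0,0,0.001],[0,0,0.001],[0,0,0],[0,0,0],[0,0,0],[0,0,0],[0,0,0],[0,0,0],[0,0,0]]' --angular '[[0,0,0],[0,0,0],[0,0,0],[0,0,0],[0,0,0],[0,0,0],[0,0,0],[0,0,0],[0,0,0],[0,0,0]]'

```text
time: 55.13
eef_pos: [0.6215, 0.2116, 0.1121]
orientation: [-3.14, -0.002, 0.0]
contact_force: [0.8, -2.9, 5.4]
grip_width: 0.0626
```

Emit:
send_rows --jaw '[0.3,0.3,0.3,0.3,-0.5,-0.6,-0.7,-0.8,-0.8,-0.8]' --translation '[[0,0,0.001],[0,0,0],[0,0,-0.001],[0,0,0],[0,0,0],[0,0,0],[0,0,0],[0,0,0],[0,0,0],[0,0,0]]' --angular '[[0,0,0],[0,0,0],[0,0,0],[0,0,0],[0,0,0],[0,0,0],[0,0,0],[0,0,0],[0,0,0],[0,0,0]]'

```text
time: 55.97
eef_pos: [0.6206, 0.2123, 0.1112]
orientation: [-3.14, 0.0, 0.001]
contact_force: [-1.1, 0.2, 0.3]
grip_width: 0.0771
```

Emit:
send_rows --jaw '[-0.9,-0.9,-0.9,-0.9,-0.9,-0.9,-0.9,-0.9,-0.9,-0.9]' --translation '[[0,0,0],[0,0,0],[0,0,-0.005],[0,0,-0.01],[0,0,-0.015],[0,0,-0.025],[0,0,-0.03],[0,0,-0.03],[0,0,0],[0,0,0]]' --angular '[[0,0,0],[0,0,0],[0,0,0],[0,0,0],[0,0,0],[0,0,0],[0,0,0],[0,0,0],[0,0,0],[0,0,0]]'

```text
time: 56.8
eef_pos: [0.6224, 0.2121, 0.2298]
orientation: [-3.138, -0.006, 0.0]
contact_force: [0.3, 0.5, -0.5]
grip_width: 0.0809
```

```bash
python3 -c "
from h import *
plan(.5627,.1112,.30,0)
im=env.snapshot('side');cv2.imwrite('pics/sS.png',im);crop('side',215,90,315,210,6,'pics/sS1.png',im)
"
```

```text
t=56.8 pos [0.6224 0.2121 0.2298] rpy [-179.8   -0.3    0. ] w=0.0809 F [ 0.3  0.5 -0.5]
now [-59.8 100.9 -70.2] per10 [-5.98 10.09 -7.02] mm; rz 0.0 dist 137
after rot [-59.7 100.9 -70.2] per10 [-5.97 10.09 -7.02] mm; rz 0.0 dist 137
```

View pics/sS1.png

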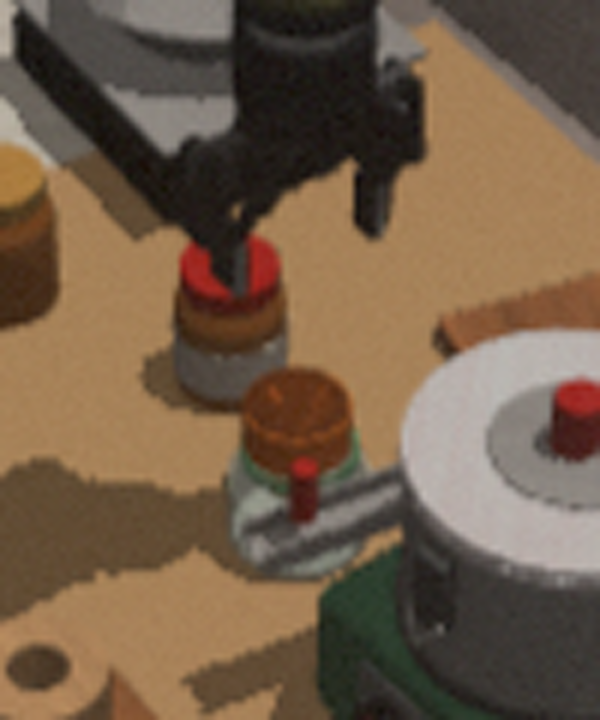

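```bash
python3 -c "
from h import *
for z in (.155,.17): print(onz('top',233,172.5,z),onz('side',265.36,170.75,z))
plan(.5625,.1125,.25,47)
"
```

```text
[0.5624872  0.11117242 0.155     ] [0.56236785 0.11045981 0.155     ]
[0.55921641 0.11068361 0.17      ] [0.5540409  0.09806469 0.17      ]
t=56.9 pos [0.6212 0.2119 0.2279] rpy [-1.799e+02 -1.000e-01  0.000e+00] w=0.0813 F [-0.  -0.2  0.4]
now [-58.7  99.4 -22.1] per10 [-5.87  9.94 -2.21] mm; rz -47.0 dist 118
after rot [-112.7   24.9  -22.1] per10 [-11.27   2.49  -2.21] mm; rz -47.0 dist 118
```

Emit:
send_rows --jaw '[-0.9,-0.6,-0.3,0,0,0,0,0,0,0]' --translation '[[-0.0059,0.0099,-0.01],[-0.0059,0.0099,-0.01],[-0.0059,0.0099,-0.002],[-0.0059,0.0099,0],[-0.0059,0.0099,0],[-0.0059,0.0099,0],[-0.0059,0.0099,0],[-0.0059,0.0099,0],[-0.0059,0.0099,0],[-0.0056,0.0099,0]]' --angular '[[0,0,0],[0,0,0],[0,0,0],[0,0,0],[0,0,0],[0,0,0],[0,0,0],[0,0,0],[0,0,0],[0,0,0]]'

```text
time: 57.68
eef_pos: [0.5614, 0.1112, 0.2485]
orientation: [-3.141, -0.0, -0.0]
contact_force: [-0.2, 0.1, 0.2]
grip_width: 0.0426
```

Emit:
send_rows --jaw '[0,0,0,0,0,0,0,0,0,0]' --translation '[[0,0,0],[0,0,0],[0,0,0],[0,0,0],[0,0,0],[0,0,0],[0,0,0],[0,0,0],[0,0,0],[0,0,0]]' --angular '[[0,0,-7],[0,0,-7],[0,0,-7],[0,0,-7],[0,0,-7],[0,0,-7],[0,0,-5],[0,0,0],[0,0,0],[0,0,0]]'

```text
time: 58.52
eef_pos: [0.5621, 0.1123, 0.2484]
orientation: [-3.141, -0.001, 0.818]
contact_force: [0.7, 0.6, -0.1]
grip_width: 0.0426
```

```bash
python3 -c "
from h import *
plan(.5625,.1115,.184,47)
im=env.snapshot('side');cv2.imwrite('pics/sT.png',im);crop('side',215,90,335,210,6,'pics/sT1.png',im)
"
```

```text
t=58.5 pos [0.5621 0.1123 0.2484] rpy [-1.80e+02 -1.00e-01  4.69e+01] w=0.0426 F [ 0.7  0.6 -0.1]
now [-0.3  0.8 64.4] per10 [-0.03  0.08  6.44] mm; rz -0.1 dist 64
after rot [-0.3  0.8 64.4] per10 [-0.03  0.08  6.44] mm; rz -0.1 dist 64
```

View pics/sT1.png

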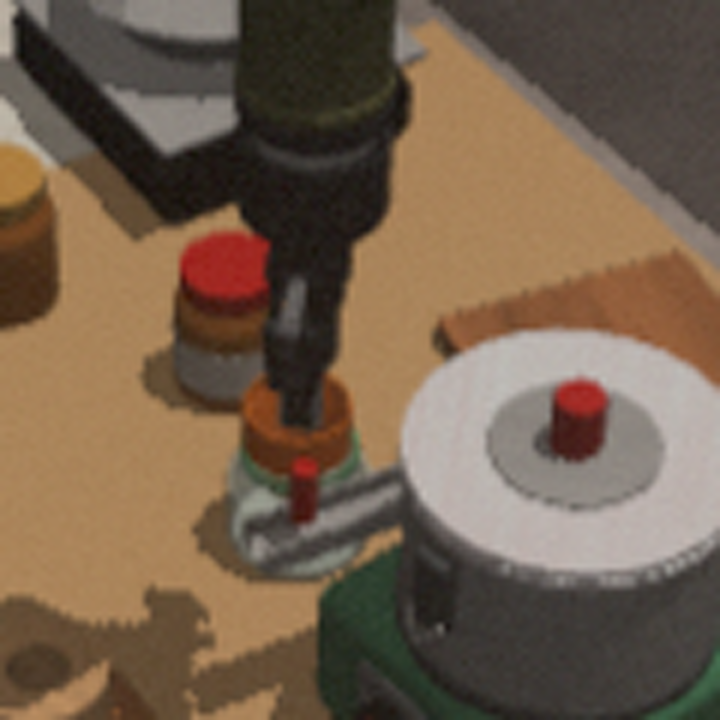

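Emit:
send_rows --jaw '[0,0,0,0,0,0,0,0,0,0]' --translation '[[0,0.0008,0.01],[0,0,0.01],[0,0,0.01],[0,0,0.01],[0,0,0.01],[0,0,0.008],[0,0,0.005],[0,0,0],[0,0,0],[0,0,0]]' --angular '[[0,0,0],[0,0,0],[0,0,0],[0,0,0],[0,0,0],[0,0,0],[0,0,0],[0,0,0],[0,0,0],[0,0,0]]'

```text
time: 59.4
eef_pos: [0.5632, 0.1123, 0.1857]
orientation: [-3.142, -0.002, 0.821]
contact_force: [0.5, -0.3, 0.7]
grip_width: 0.0424
```

Emit:
send_rows --jaw '[0.5,0.5,0.5,0.5,0.5,0.5,0.5,0.5,0.5,0.5]' --translation '[[0,0,0],[0,0,0],[0,0,0],[0,0,0],[0,0,0],[0,0,0],[0,0,0],[0,0,0],[0,0,0],[0,0,0]]' --angular '[[0,0,0],[0,0,0],[0,0,0],[0,0,0],[0,0,0],[0,0,0],[0,0,0],[0,0,0],[0,0,0],[0,0,0]]' --grip_force 20

```text
time: 60.23
eef_pos: [0.5629, 0.1122, 0.1854]
orientation: [-3.141, -0.001, 0.821]
contact_force: [-1.2, -0.9, 0.2]
grip_width: 0.0211
```

```bash
python3 -c "
from h import *
plan(.5625,.1115,.184,47)
im=env.snapshot('side');cv2.imwrite('pics/sU.png',im);crop('side',215,90,335,210,6,'pics/sU1.png',im)
s=env.sense();p=np.array(s['eef_pos'][:2]);yaw=s['orientation'][2]
piv=np.array([.6425,.1034])
c,sn=np.cos(yaw),np.sin(yaw)
prev=p
for k in range(1,21):
    a0=np.arctan2(*(p-piv)[::-1]); th=a0+(np.radians(100)-a0)*k/20
    q=piv+.084*np.array([np.cos(th),np.sin(th)]); d=q-prev; prev=q
    print(k,q.round(4),(1000*np.array([d[0]*c+d[1]*sn,d[0]*sn-d[1]*c])).round(1))
"
```

```text
t=60.2 pos [0.5629 0.1122 0.1854] rpy [-1.8e+02 -1.0e-01  4.7e+01] w=0.0211 F [-1.2 -0.9  0.2]
now [-0.7  0.2  1.4] per10 [-0.07  0.02  0.14] mm; rz 0.0 dist 2
after rot [-0.7  0.2  1.4] per10 [-0.07  0.02  0.14] mm; rz 0.0 dist 2
1 [0.5598 0.1179] [ 2.1 -6.2]
2 [0.5609 0.1232] [ 4.6 -2.8]
3 [0.5623 0.1284] [ 4.8 -2.5]
4 [0.5641 0.1335] [ 4.9 -2.2]
5 [0.5662 0.1385] [ 5.1 -1.9]
6 [0.5686 0.1433] [ 5.2 -1.5]
7 [0.5713 0.148 ] [ 5.3 -1.2]
8 [0.5743 0.1525] [ 5.3 -0.8]
9 [0.5776 0.1568] [ 5.4 -0.5]
10 [0.5812 0.1608] [ 5.4 -0.2]
11 [0.585  0.1647] [5.4 0.2]
12 [0.5891 0.1682] [5.4 0.5]
13 [0.5934 0.1715] [5.3 0.9]
14 [0.5978 0.1745] [5.3 1.2]
15 [0.6025 0.1773] [5.2 1.6]
16 [0.6073 0.1797] [5.1 1.9]
17 [0.6123 0.1818] [4.9 2.2]
18 [0.6174 0.1836] [4.8 2.5]
19 [0.6226 0.185 ] [4.6 2.8]
20 [0.6279 0.1861] [4.4 3.1]
```

View pics/sU1.png

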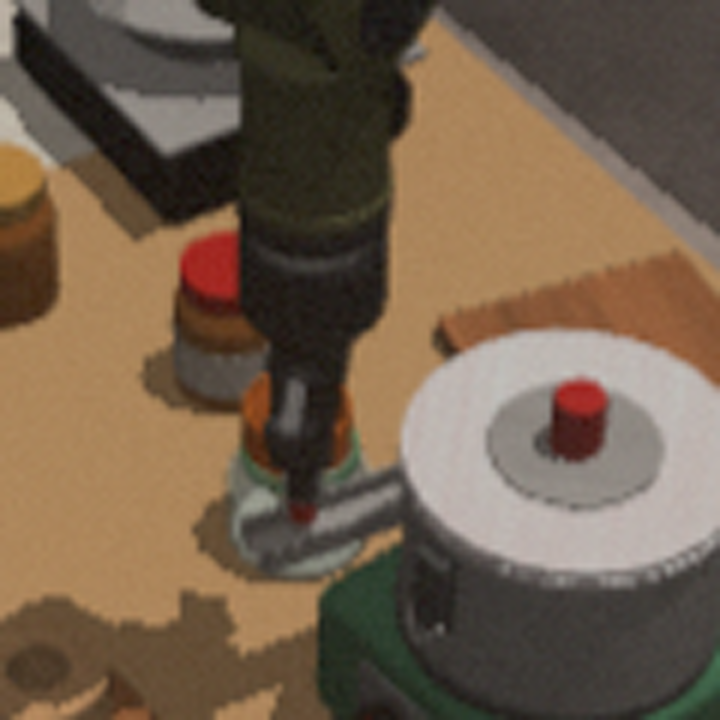

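Emit:
send_rows --jaw '[0.5,0.5,0.5,0.5,0.5,0.5,0.5,0.5,0.5,0.5]' --translation '[[0.003,-0.003,0],[0.0046,-0.0028,0],[0.0048,-0.0025,0],[0.0049,-0.0022,0],[0.0051,-0.0019,0],[0.0052,-0.0015,0],[0.0053,-0.0012,0],[0.0053,-0.0008,0],[0.0054,-0.0005,0],[0.0054,-0.0002,0]]' --angular '[[0,0,0],[0,0,0],[0,0,0],[0,0,0],[0,0,0],[0,0,0],[0,0,0],[0,0,0],[0,0,0],[0,0,0]]'

```text
time: 61.12
eef_pos: [0.5847, 0.16, 0.1855]
orientation: [-3.141, -0.002, 0.821]
contact_force: [-1.8, -0.0, 0.4]
grip_width: 0.0215
```

```bash
python3 -c "
from h import *
plan(.5812,.1608,.185,47)
im=env.snapshot('side');cv2.imwrite('pics/sV.png',im);crop('side',215,90,335,210,6,'pics/sV1.png',im)
"
```

```text
t=61.1 pos [0.5847 0.16   0.1855] rpy [-1.8e+02 -1.0e-01  4.7e+01] w=0.0215 F [-1.8 -0.   0.4]
now [-1.8 -3.1  0.5] per10 [-0.18 -0.31  0.05] mm; rz 0.0 dist 4
after rot [-1.8 -3.1  0.5] per10 [-0.18 -0.31  0.05] mm; rz 0.0 dist 4
```

View pics/sV1.png

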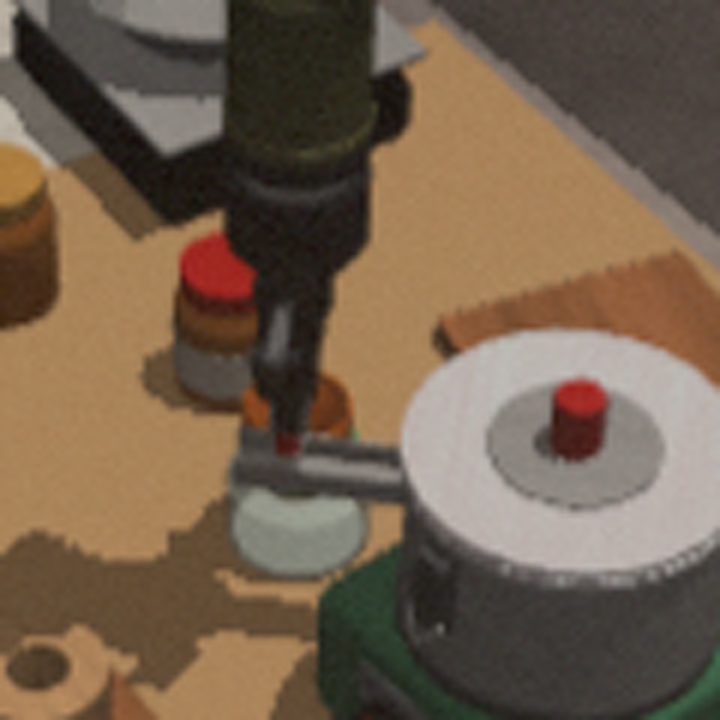

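Emit:
send_rows --jaw '[0.5,0.5,0.5,0.5,0.5,0.5,0.5,0.5,0.5,0.5]' --translation '[[0.0045,-0.002,0],[0.0054,0,0],[0.0053,0.0009,0],[0.0053,0.0012,0],[0.0052,0.0016,0],[0.0051,0.0019,0],[0.0049,0.0022,0],[0.0048,0.0025,0],[0.0046,0.0028,0],[0,0,0]]' --angular '[[0,0,0],[0,0,0],[0,0,0],[0,0,0],[0,0,0],[0,0,0],[0,0,0],[0,0,0],[0,0,0],[0,0,0]]'

```text
time: 62.0
eef_pos: [0.6246, 0.1852, 0.1856]
orientation: [3.141, -0.003, 0.821]
contact_force: [-0.0, -0.6, 0.1]
grip_width: 0.0213
```

```bash
python3 -c "
from h import *
plan(.6279,.1861,.185,47)
im=env.snapshot('side');cv2.imwrite('pics/sW.png',im);crop('side',215,110,315,210,7,'pics/sW1.png',im)
im=env.snapshot('top');crop('top',180,110,280,200,7,'pics/tW1.png',im)
"
```

```text
t=62.0 pos [0.6246 0.1852 0.1856] rpy [180.   -0.2  47. ] w=0.0213 F [-0.  -0.6  0.1]
now [2.9 1.8 0.6] per10 [0.29 0.18 0.06] mm; rz 0.0 dist 3
after rot [2.9 1.8 0.6] per10 [0.29 0.18 0.06] mm; rz 0.0 dist 3
```

View pics/sW1.png

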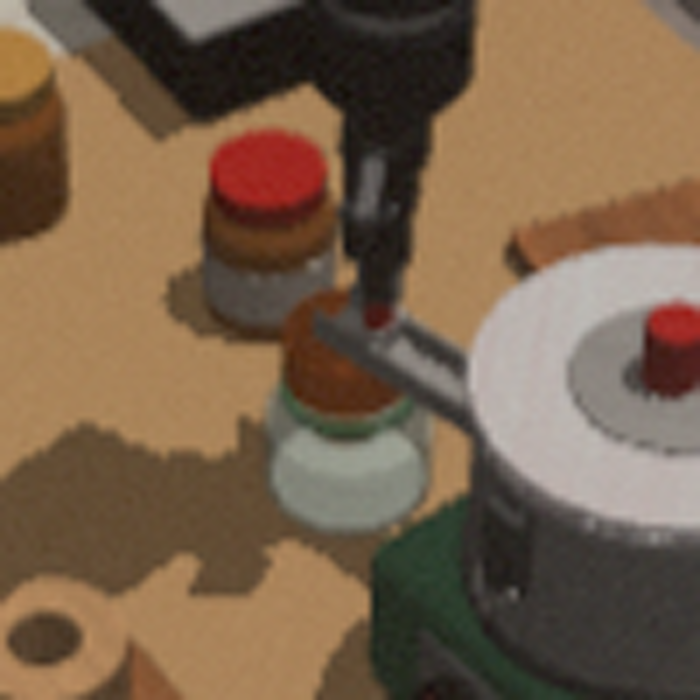

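View pics/tW1.png

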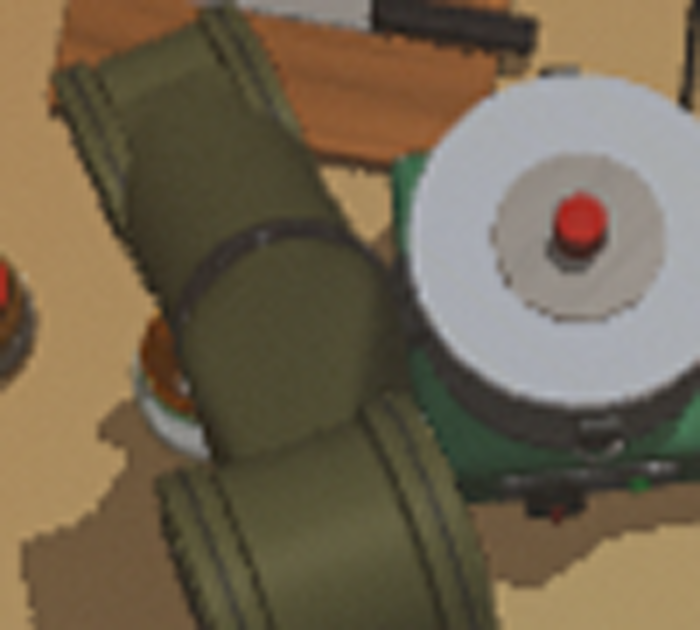

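Emit:
send_rows --jaw '[0.4,0.4,0.4,0.4,0.4,0.4,0.4,0.4,0.4,0.4]' --translation '[[0,0,0],[0,0,-0.005],[0,0,-0.01],[0,0,-0.02],[0,0,-0.025],[0,0,-0.03],[0,0,-0.03],[0,-0.03,0],[0,-0.03,0],[0,-0.03,0]]' --angular '[[0,0,0],[0,0,0],[0,0,0],[0,0,0],[0,0,0],[0,0,0],[0,0,0],[0,0,0],[0,0,0],[0,0,0]]'

```text
time: 62.93
eef_pos: [0.5569, 0.2464, 0.3075]
orientation: [3.141, -0.004, 0.819]
contact_force: [-0.3, 0.1, -0.1]
grip_width: 0.0254
```

Emit:
send_rows --jaw '[0.4,0.4,0.4,0.4,0.4,0.4,0.4,0.4,0.4,0.4]' --translation '[[0,-0.03,0],[0,-0.03,0],[0,-0.03,0],[0,-0.03,0],[0,-0.02,0],[0,0,0],[0,0,0],[0,0,0],[0,0,0],[0,0,0]]' --angular '[[0,0,0],[0,0,0],[0,0,0],[0,0,0],[0,0,0],[0,0,0],[0,0,0],[0,0,0],[0,0,0],[0,0,0]]'

```text
time: 63.77
eef_pos: [0.4558, 0.3402, 0.3058]
orientation: [3.141, -0.002, 0.818]
contact_force: [-0.4, 0.4, -0.3]
grip_width: 0.0256
```

```bash
python3 -c "
from h import *
plan(.6279,.1861,.185,47)
im=env.snapshot('side');cv2.imwrite('pics/sX.png',im);crop('side',225,120,285,190,10,'pics/sX1.png',im)
im=env.snapshot('top');cv2.imwrite('pics/tX.png',im);crop('top',190,120,250,180,10,'pics/tX1.png',im)
"
```

```text
t=63.8 pos [0.4558 0.3402 0.3058] rpy [ 1.80e+02 -1.00e-01  4.69e+01] w=0.0256 F [-0.4  0.4 -0.3]
now [  5.1 231.  120.8] per10 [ 0.51 23.1  12.08] mm; rz -0.1 dist 261
after rot [  4.7 231.  120.8] per10 [ 0.47 23.1  12.08] mm; rz -0.1 dist 261
```

View pics/sX1.png

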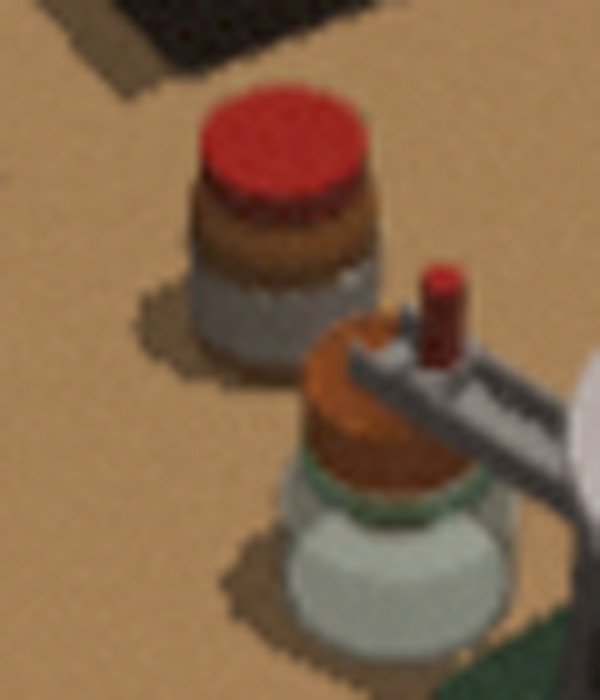

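View pics/tX1.png

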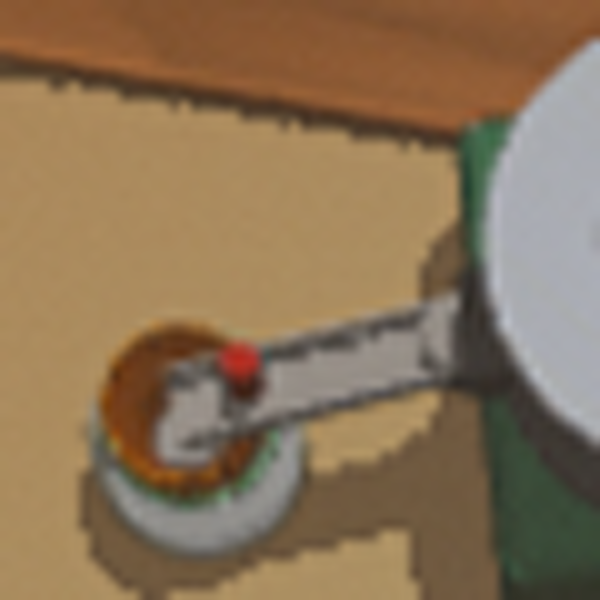

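```bash
python3 -c "
from h import *
T=lambda x,y:((x+.5)/10-.5+190,(y+.5)/10-.5+120)
def fitc(pts,z):
    P=np.array([onz('top',*T(*p),z)[:2] for p in pts])
    A=np.c_[2*P,np.ones(len(P))];x=np.linalg.lstsq(A,(P**2).sum(1),rcond=None)[0];return x[:2],np.sqrt(x[2]+x[:2]@x[:2])
print('funnel',fitc(((102,400),(118,350),(180,322),(245,345),(130,465),(180,498),(245,475)),.108))
red=lambda h:((h[...,0]<8)|(h[...,0]>172))&(h[...,1]>140)&(h[...,2]>60)
t=hsv(cv2.imread('pics/tX.png'));s=hsv(cv2.imread('pics/sX.png'))
b=comp(red(t),box=(208,150,220,164));a=comp(red(s),box=(264,142,275,162));print(a[1:],b[1:],tri(a[1],b[1]),onz('top',*b[1],.158))
for p in ((265,357),(420,318),(235,430),(430,378),(160,455),(165,375),(172,415),(330,373)): print(p,onz('top',*T(*p),.135)[:2].round(4),onz('top',*T(*p),.12)[:2].round(4))
"
```

```text
funnel (array([0.6201464, 0.2084122]), np.float64(0.03422476372057163))
(array([268.54285714, 151.2       ]), np.int32(35)) (array([213.5       , 155.85714286]), np.int32(14)) (array([0.62596635, 0.18629576, 0.15024369]), np.float64(0.002728818817605988)) [0.62526819 0.18517819 0.158     ]
(265, 357) [0.6337 0.1773] [0.6375 0.1784]
(420, 318) [0.6495 0.1184] [0.6535 0.119 ]
(235, 430) [0.605  0.1882] [0.6086 0.1893]
(430, 378) [0.6259 0.1143] [0.6298 0.1148]
(160, 455) [0.595  0.2164] [0.5985 0.2179]
(165, 375) [0.6263 0.2152] [0.6301 0.2167]
(172, 415) [0.6106 0.2122] [0.6143 0.2136]
(330, 373) [0.6276 0.1524] [0.6314 0.1533]
```

```bash
python3 -c "
from h import *
S=lambda x,y:((x+.5)/10-.5+225,(y+.5)/10-.5+120)
for p in ((352,348),(405,312),(560,455),(560,395),(480,350)): print(p,onz('side',*S(*p),.135)[:2].round(4))
def fitc(pts,z):
    P=np.array([onz('side',*S(*p),z)[:2] for p in pts])
    A=np.c_[2*P,np.ones(len(P))];x=np.linalg.lstsq(A,(P**2).sum(1),rcond=None)[0];return x[:2],np.sqrt(x[2]+x[:2]@x[:2])
print(fitc(((303,385),(310,355),(330,330),(375,313),(320,425),(345,440)),.108))
crop('top',195,140,250,170,14,'pics/tX2.png',cv2.imread('pics/tX.png'))
f=lambda p:((proj('top',p)-[195,140]+.5)*14).round().tolist()
piv=np.array([.6425,.1034])
for deg in (98,102,106):
    d=np.array([np.cos(np.radians(deg)),np.sin(np.radians(deg))]);n=np.array([-d[1],d[0]])
    print(deg,[f([*(piv+d*r+n*w),.135]) for r,w in ((.114,.015),(.114,-.015),(.03,-.015),(.03,.015))])
"
```

```text
(352, 348) [0.6    0.2029]
(405, 312) [0.625  0.2084]
(560, 455) [0.6307 0.1226]
(560, 395) [0.6469 0.1464]
(480, 350) [0.6363 0.179 ]
(array([0.62280574, 0.20279464]), np.float64(0.0364790508490525))
98 [[164.0, 297.0], [151.0, 191.0], [457.0, 152.0], [471.0, 258.0]]
102 [[173.0, 325.0], [152.0, 220.0], [455.0, 160.0], [476.0, 265.0]]
106 [[183.0, 352.0], [155.0, 248.0], [453.0, 168.0], [482.0, 271.0]]
```

View pics/tX2.png

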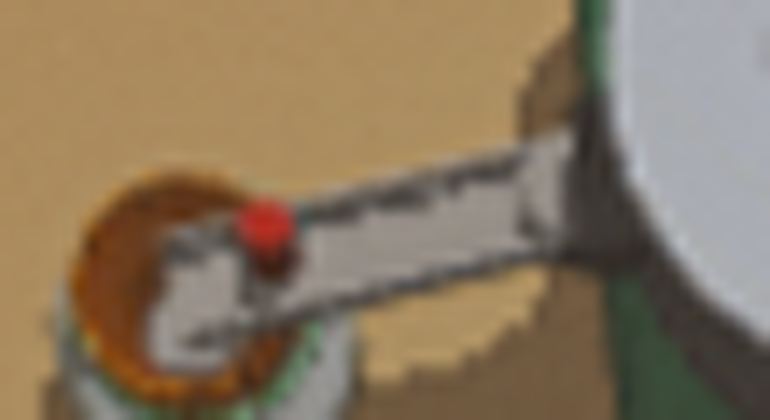

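```bash
python3 -c "
from h import *
T=lambda x,y:((x+.5)/14-.5+195,(y+.5)/14-.5+140)
g=lambda x,y:onz('top',*T(x,y),.135)[:2]
a,b=g(165,232),g(520,143);c,d=g(200,342),g(540,256)
for y in (.13,.17,.2084):
    xu=a[0]+(b-a)[0]*(y-a[1])/(b-a)[1];xl=c[0]+(d-c)[0]*(y-c[1])/(d-c)[1];print(y,xu,xl,(xu+xl)/2,xu-xl)
print(np.degrees(np.arctan2(*(a-b)[::-1])),np.degrees(np.arctan2(*(c-d)[::-1])))
# intensity columns
im=cv2.cvtColor(cv2.imread('pics/tX.png'),cv2.COLOR_BGR2GRAY);
for u in (216,220,224,228): print(u,im[146:170,u])
"
```

```text
0.13 0.6526134139837411 0.6192901965562311 0.6359518052699861 0.03332321742750999
0.17 0.6418686097180875 0.6085007841453726 0.6251846969317301 0.03336782557271489
0.2084 0.6315535976230601 0.5981429482309484 0.6148482729270042 0.03341064939211169
105.03585950455448 105.0954390292552
216 [144 143 145 144 143 145 145 148 123  79  96 107  94 118 143 127  75  81
  91 113 122 129 142 145]
220 [146 144 145 145 144 145 148 122  86  96 137 142 143 142 138  82 122 135
 116 102  95  76  79  86]
224 [145 143 146 145 145 147 123  86  83 134 145 144 142 137  81 132 149 146
 144 148 108  90  92  93]
228 [145 144 145 146 148 123  81 131 148 145 144 141 137  82 131 148 148 147
 149 107  90  91  93  93]
```

```bash
python3 -c "
from h import *
plan(.6235,.185,.30,47)
"
```

```text
t=63.9 pos [0.4554 0.3406 0.3056] rpy [-1.80e+02 -1.00e-01  4.69e+01] w=0.0261 F [ 0.5 -0.5 -0.4]
now [  1.1 229.1   5.6] per10 [ 0.11 22.91  0.56] mm; rz -0.1 dist 229
after rot [  0.8 229.1   5.6] per10 [ 0.08 22.91  0.56] mm; rz -0.1 dist 229
```

Emit:
send_rows --jaw '[0,0,0,0,0,0,0,0,0,0]' --translation '[[0,0.025,0],[0,0.029,0],[0,0.029,0],[0,0.029,0],[0,0.029,0],[0,0.029,0],[0,0.029,0],[0.001,0.025,0],[0,0.005,0],[0,0,0]]' --angular '[[0,0,0],[0,0,0],[0,0,0],[0,0,0],[0,0,0],[0,0,0],[0,0,0],[0,0,0],[0,0,0],[0,0,0]]'

```text
time: 64.7
eef_pos: [0.6244, 0.183, 0.305]
orientation: [3.141, -0.0, 0.816]
contact_force: [-0.1, 0.1, 0.7]
grip_width: 0.0427
```

Emit:
send_rows --jaw '[0,0,0,0,0,0,0,0,0,0]' --translation '[[0,0,0.01],[0,0,0.015],[0,0,0.015],[0,0,0.015],[0,0,0.01],[0,0,0.005],[0,0,0],[0,0,0],[0,0,0],[0,0,0]]' --angular '[[0,0,0],[0,0,0],[0,0,0],[0,0,0],[0,0,0],[0,0,0],[0,0,0],[0,0,0],[0,0,0],[0,0,0]]'

```text
time: 65.53
eef_pos: [0.6234, 0.1865, 0.2365]
orientation: [3.141, -0.003, 0.821]
contact_force: [-0.1, 1.1, -0.7]
grip_width: 0.0423
```

```bash
python3 -c "
from h import *
plan(.6225,.185,.186,47)
"
```

```text
t=65.5 pos [0.6234 0.1865 0.2365] rpy [180.   -0.2  47. ] w=0.0423 F [-0.1  1.1 -0.7]
now [-1.7  0.4 50.5] per10 [-0.17  0.04  5.05] mm; rz 0.0 dist 50
after rot [-1.7  0.4 50.5] per10 [-0.17  0.04  5.05] mm; rz 0.0 dist 50
```

Emit:
send_rows --jaw '[0,0,0,0,0,0,0,0,0.5,0.5]' --translation '[[-0.0017,0.0004,0.01],[0,0,0.01],[0,0,0.01],[0,0,0.01],[0,0,0.007],[0,0,0.003],[0,0,0],[0,0,0],[0,0,0],[0,0,0]]' --angular '[[0,0,0],[0,0,0],[0,0,0],[0,0,0],[0,0,0],[0,0,0],[0,0,0],[0,0,0],[0,0,0],[0,0,0]]'

```text
time: 66.37
eef_pos: [0.6225, 0.1849, 0.1861]
orientation: [3.142, -0.002, 0.821]
contact_force: [0.0, 0.1, 0.5]
grip_width: 0.0217
```

Emit:
send_rows --jaw '[0.5,0.5,0.5,0.5,0.5,0.5,0.5,0.5,0.5,0.5]' --translation '[[0,0,0],[0,0,0],[0,0,0],[0,0,0],[0,0,0],[0,0,0],[0,0,0],[0,0,0],[0,0,0],[0,0,0]]' --angular '[[0,0,0],[0,0,0],[0,0,0],[0,0,0],[0,0,0],[0,0,0],[0,0,0],[0,0,0],[0,0,0],[0,0,0]]'

```text
time: 67.2
eef_pos: [0.6221, 0.1848, 0.1855]
orientation: [-3.141, -0.001, 0.821]
contact_force: [-0.6, -0.3, 0.1]
grip_width: 0.0208
```

```bash
python3 -c "
from h import *
plan(.6288,.1862,.186,47)
"
```

```text
t=67.2 pos [0.6221 0.1848 0.1855] rpy [-1.8e+02 -1.0e-01  4.7e+01] w=0.0208 F [-0.6 -0.3  0.1]
now [ 5.6  3.9 -0.5] per10 [ 0.56  0.39 -0.05] mm; rz 0.0 dist 7
after rot [ 5.6  3.9 -0.5] per10 [ 0.56  0.39 -0.05] mm; rz 0.0 dist 7
```

Emit:
send_rows --jaw '[0.5,0.5,0.5,0.5,0.5,0.5,0.5,0.5,0.5,0.5]' --translation '[[0.0014,0.001,0],[0.0014,0.001,0],[0.0014,0.001,0],[0.0014,0.001,0],[0,0,0],[0,0,0],[0,0,0],[0,0,0],[0,0,0],[0,0,0]]' --angular '[[0,0,0],[0,0,0],[0,0,0],[0,0,0],[0,0,0],[0,0,0],[0,0,0],[0,0,0],[0,0,0],[0,0,0]]'

```text
time: 68.03
eef_pos: [0.6289, 0.1862, 0.1856]
orientation: [-3.141, -0.002, 0.821]
contact_force: [0.5, 0.2, -0.4]
grip_width: 0.0215
```

Emit:
send_rows --jaw '[0.4,0.4,0.4,0.4,0.4,0.4,0.4,0.4,0.4,0.4]' --translation '[[0,0,0],[0,0,-0.005],[0,0,-0.01],[0,0,-0.02],[0,0,-0.025],[0,0,-0.03],[0,0,-0.03],[0,-0.03,0],[0,-0.03,0],[0,-0.03,0]]' --angular '[[0,0,0],[0,0,0],[0,0,0],[0,0,0],[0,0,0],[0,0,0],[0,0,0],[0,0,0],[0,0,0],[0,0,0]]'

```text
time: 68.87
eef_pos: [0.5627, 0.2478, 0.3074]
orientation: [3.141, -0.004, 0.819]
contact_force: [0.0, 0.8, -0.6]
grip_width: 0.0258
```

Emit:
send_rows --jaw '[0.4,0.4,0.4,0.4,0.4,0.4,0.4,0.4,0.4,0.4]' --translation '[[0,-0.03,0],[0,-0.03,0],[0,-0.03,0],[0,-0.03,0],[0,-0.02,0],[0,0,0],[0,0,0],[0,0,0],[0,0,0],[0,0,0]]' --angular '[[0,0,0],[0,0,0],[0,0,0],[0,0,0],[0,0,0],[0,0,0],[0,0,0],[0,0,0],[0,0,0],[0,0,0]]'

```text
time: 69.7
eef_pos: [0.4616, 0.3415, 0.3058]
orientation: [3.141, -0.002, 0.818]
contact_force: [-0.4, 0.6, -0.0]
grip_width: 0.0256
```

```bash
python3 -c "
from h import *
im=env.snapshot('side');cv2.imwrite('pics/sY.png',im);crop('side',215,90,345,210,6,'pics/sY1.png',im)
im=env.snapshot('top');cv2.imwrite('pics/tY.png',im);crop('top',195,140,250,170,14,'pics/tY1.png',im)
cv2.imwrite('pics/tY2.png',im)
g=cv2.cvtColor(im,cv2.COLOR_BGR2GRAY)
for u in (216,220,224,228): print(u,g[146:170,u])
"
```

```text
216 [145 144 144 144 145 145 146 138 108 103 106 104 140 149 125  76  71  87
  91 114 121 129 143 146]
220 [145 145 145 144 144 147 145  86  77 135 144 143 144 144  84 112 134 132
 117 102  96  77  78  86]
224 [145 146 146 145 147 148  94  72 133 144 144 143 144  92  93 138 146 147
 146 150 109  92  91  92]
228 [146 146 145 147 147 107  71 133 146 145 143 144 106  91 138 148 148 146
 152 109  91  92  91  94]
```

View pics/sY1.png

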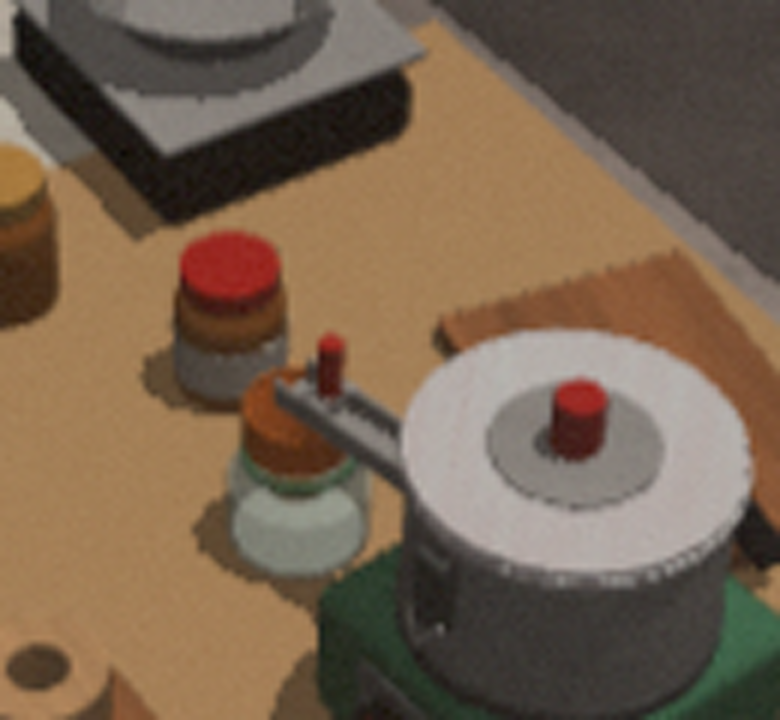

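View pics/tY1.png

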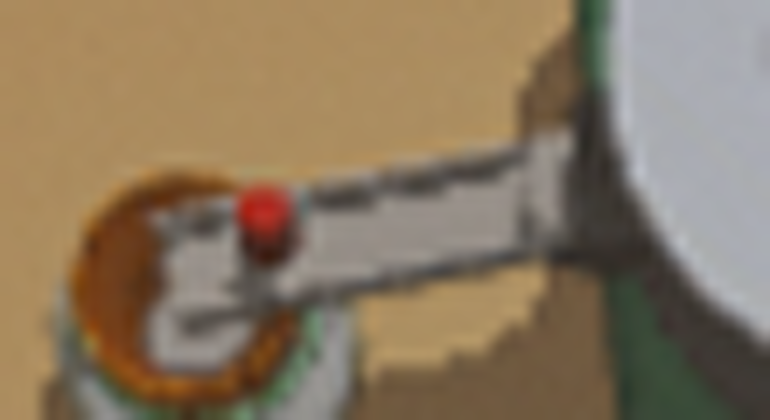

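View pics/tY2.png

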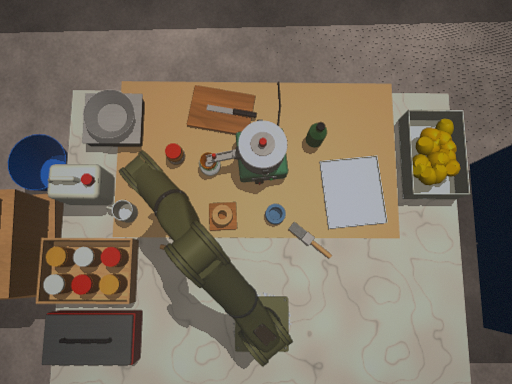

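```bash
python3 -c "
from h import *
T=lambda x,y:((x+.5)/14-.5+195,(y+.5)/14-.5+140)
g=lambda x,y:onz('top',*T(x,y),.135)[:2]
a,b=g(160,214),g(520,141);c,d=g(200,328),g(540,254)
for y in (.13,.17,.2084):
    xu=a[0]+(b-a)[0]*(y-a[1])/(b-a)[1];xl=c[0]+(d-c)[0]*(y-c[1])/(d-c)[1];print(y,xu,xl,(xu+xl)/2,xu-xl)
print(np.degrees(np.arctan2(*(a-b)[::-1])),np.degrees(np.arctan2(*(c-d)[::-1])))
def fitc(pts,z):
    P=np.array([onz('top',*T(*p),z)[:2] for p in pts])
    A=np.c_[2*P,np.ones(len(P))];x=np.linalg.lstsq(A,(P**2).sum(1),rcond=None)[0];return x[:2],np.sqrt(x[2]+x[:2]@x[:2])
print('funnel',fitc(((72,275),(85,220),(125,183),(180,168),(230,180),(105,370),(180,403),(240,393),(285,350)),.108))
"
```

```text
0.13 0.6537768190827832 0.6205051322657151 0.6371409756742492 0.03327168681706805
0.17 0.6450238984643722 0.6111773806930408 0.6281006395787065 0.03384651777133141
0.2084 0.6366210946706978 0.6022227391832734 0.6194219169269857 0.034398355487424426
102.34307965099521 103.12643961193547
funnel (array([0.62180109, 0.21040927]), np.float64(0.03318984276129285))
```

```bash
python3 -c "
from h import *
print(env.hand_in())"
```

```text
the job is handed in; nothing more can be done
None
```

The job is done in the order asked and handed in at about 70 s.

- **Rotor:** It is seated with its slot over the dogs. It bottomed at the computed home height within a millimetre, and 21 N of push moved it no further.
- **Quinces:** Only two were in the tray, and both are upright on the disc. The tray is empty.
- **Lid:** It lies flat on the drum. Contact came at the expected height, and both views agree.
- **Funnel:** My first lift looked tilted in the jaws, so I set it back in the cup and gripped it again. It is now home in the jar, with contact at the expected height. The jar stands where it was.
- **Spout:** I swung it round by the knob and then nudged it about 4 mm. In the last top view its centre line passes about 1–2.5 mm to the side of the funnel's middle.

**Disagreements in the last checks:** The pouring point reads 3–5 mm short of the funnel's middle along the spout in the top view, and about 9 mm in a rough side-view estimate. The spout's turn can't change that. The side camera also placed things about 5 mm off in y compared with the top camera. I trusted the top camera because it matched where the rotor actually seated.

I did not touch the other things on the bench. In the last pictures, those in view are where they started.

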